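# Gauge and punch-mark frame battens in a caliper jig

## Task

Gauge and mark the loose battens on the right one at a time, from the widest to the narrowest: lay each on the jig's bed against the back fence, centred on it with its right end slid under the raised punch, slide the caliper jaw shut until it presses lightly but firmly on the batten, then, with the jaw left shut on it, push the sprung lever down until the punch bears on the wood and let it spring back up. Lay each marked batten flat on the bare plywood board beside the jig, not on top of another. Leave the jaw fully open and everything else on the bench where it was.

Things in the scene. Friction and masses are not known exactly. Their poses are not given: they have to be found in the camera images.
- batten_wide: Plain wooden batten 32 x 180 x 14 mm (width, length, height), the widest. Origin: its very middle, 7 mm over its underside; its y axis runs along its length, x across its width, z up (or down, if it has rolled over: either face will do). May be absent.
- batten_mid: Plain wooden batten 25 x 180 x 14 mm, the middle width. Origin: its very middle, 7 mm over its underside; its y axis runs along its length, x across its width, z up (or down, if it has rolled over: either face will do). May be absent.
- batten_narrow: Plain wooden batten 18 x 180 x 14 mm, the narrowest. Origin: its very middle, 7 mm over its underside; its y axis runs along its length, x across its width, z up (or down, if it has rolled over: either face will do). May be absent. (At least two of the three are there; they lie flat on the table on the right, beyond the board.)
- jig: Grey steel gauging jig fixed on the bench, 3 mm over the table top (on the edge of the cutting mat); offsets and heights below are in its frame (at yaw 0: x away from the robot, y left, z up). Base plate x -155 to +100, y -108 to +92 mm, 8 mm thick. Origin: under the foot of the fence face, at its underside, at the middle of the batten's place. A batten lies along y on the bed (top z 20, x -56 to 0), far edge against the fence.
- fence (a point): Point on the fence face at bed height (jig 0, 0, 20 mm), axes as the jig. A seated batten's origin lies half its width in front (-x), 7 mm higher, within 20 mm along y. Bed and fence (fence top z 30, 16 mm thick) are two pieces, y -100 to -30 and y 30 to 85 mm; in the gap between them there is only the base plate, to leave room for the fingers.
- jaw_slide (a joint): Caliper jaw's slide (m): 0 = fully open, jaw face 50 mm in front of the fence; grows as the jaw moves to +x (shut), at most 0.05; on a batten of width w it reads 0.050 - w. It may start anywhere. It has about 2 N of friction and stays where it is left.
- gauge_jaw: Sliding caliper jaw of steel, at jig y +55 mm: a pad 24 mm wide along y, 15 mm high over the bed and 12 mm thick, with a beam and tab behind it. The pad presses the batten to the fence. Origin: on the pad's face, at bed height; axes as the jig.
- jaw_face (a point): Point on the jaw face at bed height (jig y +55 mm), moves with the jaw; axes as the jig.
- jaw_tab (a point): Point in the jaw's upright dark finger tab, 64 mm in front (-x) of the jaw face. The tab is 14 mm thick along x, 22 mm wide along y; the point is at jig z 54 mm, the tab's top 68, the slide beam at its foot 30. Between tab and pad are 45 mm free. Pinch or push the tab along x to slide the jaw.
- lever_hinge (a joint): Sprung lever's angle (rad): 0 = up (rest), grows as the black handle is pushed down; the punch meets a batten at about 0.46; stop at 0.56. It springs back when let go (about 3 N at the handle to start, 7 N when down).
- lever_grip (a point): Middle of the black handle (axis of a 50 mm long, 20 mm thick rod running to the front and sloping up) at the front end of the lever, at rest at jig x -92, y -77, z 148 mm; pushed down onto a batten at about z 70 mm and 11 mm farther to -x. The lever's highest point at rest is z 170 mm. Push the handle down from above.
- lever_pivot (a point): Lever's hinge axis (along jig y), at jig x +68, y -77, z 85 mm, between two cheeks 98 mm high.
- lever: Sprung steel lever with a 10 mm thick punch under it; origin on its hinge axis. The lever (12 mm thick) hangs over the batten's right end, so a batten cannot be lowered straight to its place: hold it 40 mm or more farther to +y, lower it until its top is at jig z 55 to 65 mm, slide it along -y under the punch, then set it down; take it out the same way.
- punch_tip (a point): Lower end of the punch, at rest at jig x -22, y -77, z 73 mm; pressed onto a batten at about x -8, z 34 mm. Its z axis is along the lever's own up.
- out_board: Bare plywood board 201 x 146 x 9 mm (x, y, z), its long side (x) lying left to right, fixed flat between the jig and the battens, 3 mm over the table (on the edge of the mat). Finished battens go here, along its x, side by side. Origin: centre of its underside; its top is 9 mm above that.
- mug: Mug, 83 mm wide, 95 mm tall: bystander at the back, behind the battens. Origin: underside, about the middle.
- white_tub: Small white tub, 54 mm across, 37 mm tall: bystander at the back, behind and to the right of the jig. Origin: centre of its underside.
- sanding_block: Cork sanding block 60 x 101 x 32 mm: bystander behind, to the right. Origin: centre of its underside.

How it is judged:
On the way, in this order (a step that is already met when the one before it is completed fails the run):
1. the wide batten lies on the bed against the fence and the jaw presses on it with 2 to 40 N (x of batten_wide in the frame of fence between -0.019 and -0.013 m and y of batten_wide in the frame of fence between -0.02 and 0.02 m and z of batten_wide in the frame of fence between 0.003 and 0.011 m and contact force between gauge_jaw and batten_wide between 2 and 40 N), for 0.2 s.
2. with the jaw shut on the wide batten, the punch bears on it with more than 4 N (x of batten_wide in the frame of fence between -0.019 and -0.013 m and y of batten_wide in the frame of fence between -0.02 and 0.02 m and z of batten_wide in the frame of fence between 0.003 and 0.011 m and x of batten_wide in the frame of jaw_face between 0.013 and 0.019 m and contact force between lever and batten_wide above 4 N), for 0.1 s.
3. the punch has sprung up clear of the wide batten, which still lies in the jig (y of batten_wide in the frame of fence between -0.04 and 0.04 m and z of batten_wide in the frame of fence between 0.001 and 0.013 m and z of batten_wide in the frame of punch_tip below -0.033 m), for 0.1 s.
4. the middle batten lies on the bed against the fence and the jaw presses on it with 2 to 40 N (x of batten_mid in the frame of fence between -0.0155 and -0.0095 m and y of batten_mid in the frame of fence between -0.02 and 0.02 m and z of batten_mid in the frame of fence between 0.003 and 0.011 m and contact force between gauge_jaw and batten_mid between 2 and 40 N), for 0.2 s.
5. with the jaw shut on the middle batten, the punch bears on it with more than 4 N (x of batten_mid in the frame of fence between -0.0155 and -0.0095 m and y of batten_mid in the frame of fence between -0.02 and 0.02 m and z of batten_mid in the frame of fence between 0.003 and 0.011 m and x of batten_mid in the frame of jaw_face between 0.0095 and 0.0155 m and contact force between lever and batten_mid above 4 N), for 0.1 s.
6. the punch has sprung up clear of the middle batten, which still lies in the jig (y of batten_mid in the frame of fence between -0.04 and 0.04 m and z of batten_mid in the frame of fence between 0.001 and 0.013 m and z of batten_mid in the frame of punch_tip below -0.033 m), for 0.1 s.
7. the narrow batten lies on the bed against the fence and the jaw presses on it with 2 to 40 N (x of batten_narrow in the frame of fence between -0.012 and -0.006 m and y of batten_narrow in the frame of fence between -0.02 and 0.02 m and z of batten_narrow in the frame of fence between 0.003 and 0.011 m and contact force between gauge_jaw and batten_narrow between 2 and 40 N), for 0.2 s.
8. with the jaw shut on the narrow batten, the punch bears on it with more than 4 N (x of batten_narrow in the frame of fence between -0.012 and -0.006 m and y of batten_narrow in the frame of fence between -0.02 and 0.02 m and z of batten_narrow in the frame of fence between 0.003 and 0.011 m and x of batten_narrow in the frame of jaw_face between 0.006 and 0.012 m and contact force between lever and batten_narrow above 4 N), for 0.1 s.
9. the punch has sprung up clear of the narrow batten, which still lies in the jig (y of batten_narrow in the frame of fence between -0.04 and 0.04 m and z of batten_narrow in the frame of fence between 0.001 and 0.013 m and z of batten_narrow in the frame of punch_tip below -0.033 m), for 0.1 s.
At the end, for the whole second after the job is handed in: Every batten present rests flat on the plywood board itself, its middle within 60 mm along and 70 mm across of the board's centre; jaw open to within 7 mm; lever up; mug (upright), tub and sanding block within 30 mm of where they stood (x of batten_wide in the frame of out_board between -0.06 and 0.06 m and y of batten_wide in the frame of out_board between -0.07 and 0.07 m and z of batten_wide in the frame of out_board between 0.012 and 0.02 m and angle between the z axis of each of batten_wide, batten_mid, batten_narrow and the z axis of out_board, either way round below 0.08 rad and linear speed of each of batten_wide, batten_mid, batten_narrow below 0.02 m/s and x of batten_mid in the frame of out_board between -0.06 and 0.06 m and y of batten_mid in the frame of out_board between -0.07 and 0.07 m and z of batten_mid in the frame of out_board between 0.012 and 0.02 m and x of batten_narrow in the frame of out_board between -0.06 and 0.06 m and y of batten_narrow in the frame of out_board between -0.07 and 0.07 m and z of batten_narrow in the frame of out_board between 0.012 and 0.02 m and value of joint jaw_slide below 0.007 m and value of joint lever_hinge below 0.06 rad and distance of each of mug, white_tub, sanding_block from where it was at the start of the episode below 0.03 m and angle between mug's own z axis and vertical below 0.2 rad); the robot touches nothing.
Of batten_wide, batten_mid, batten_narrow only 2 to 3 are there at a start; the rules pass over those that are not, and their reading is None.
At some moment in a run one of batten_wide, batten_mid, batten_narrow may be knocked a few centimetres aside while the robot is not near it.
Once in a run the grip may slacken for a moment while it holds something.
It also fails if it takes over 210 s, if anything falls off the work surface, if the arm or the gripper's body presses on something with over 40 N, if the wrist force passes 120 N, or if a joint passes its speed limit or range.

## Robot

A 7-joint arm with a two-finger parallel gripper is mounted at the origin on a cart in front of the work surface, level with it; the furniture and walls round the work are solid. World frame = base frame: x ahead of the robot, y to its left, z up, the work surface at z = 0. Lengths are in m, angles in rad, forces in N, time in s.
With the tool pointing down it reaches from about 0.4 to 0.9 m from the base axis. Payload 5.5 kg.
Tool frame: the origin (TCP) lies on the centre line of the jaws, within the pads' length; the fingertips stand 14 mm ahead of it and the grasp point (between the pads) lies 5 mm behind it; z points along the fingers, y is the line along which they close (so a half turn about z gives the same grasp; the last joint's range is limited). The gripper opens to 85 mm and grips with 20 to 120 N. Pads are 22 mm wide; open, the fingers measure 114 mm over their backs; the gripper's body (76 mm by 85 mm) begins 54 mm behind the grasp point. The pads swing forward as they close: fully open they stand 13 mm farther back than shut.
Start: joints at [-1.02, 0.501, -0.427, 1.55, 0.221, 1.138, -0.21], TCP at [0.184, 0.623, 0.245] pointing down, gripper open.
Joint ranges: [-2.88, 2.88], [-0.31, 2.03], [-1.54, 1.56], [0.2, 2.42], [-1.41, 4.55], [0.19, 2.02], [-2.57, 2.57]. Speed limits (rad/s): [2.57, 2.57, 3.14, 3.14, 3.14, 3.14, 3.14].

## Interface

Orientations are given as [roll, pitch, yaw] about the fixed x, y, z axes, in that order (R = Rz(yaw) Ry(pitch) Rx(roll)).
In Python, from workcell import monitor, read_camera, camera_model, arm, models gives the robot as it stands.
- The arm moves only by the tool jog_arm, never from a script. Its argument "increments" is a list of rows, each an object of numbers: "rx", "ry", "rz": the turn, a rotation vector about the tool's x, y, z in degrees; "x", "y", "z": the shift along the tool's x, y, z in m; "claw": the opening, from -1 (shut) to 1 (fully open). A call has exactly 5 rows; each row shifts and turns the commanded pose from where the row before left it, along the tool's axes as they then stand; what a row does not reach is not made up. A row lasts 1/8 s, in which the tool goes at most 62.5 mm and 10.7 degrees, less where a joint would pass 70% of its speed; a pose out of reach is approached as far as the arm can. A call with a gripper value outside its range is refused whole. The fingers move at their own pace and stop on an object; "squeeze" is the grip in N (left out, the last holds). Time passes only in rows, so rows that do not move let the fingers close, or fill a call up. It gives the time, the measured TCP pose, the force, the opening and the grip force at its end, in the units of the state.
- monitor.get_obs(): the state, without advancing time (a new reading comes with each control period).
- read_camera(name): name is "scene" or "top"; returns the picture (420x560x3 uint8, red, green, blue); there is no depth.
- camera_model(name): a dict with "fx", "fy", "cx", "cy" (pixels), "extrinsics" (4x4, takes a point from world to camera coordinates). Camera axes: x right, y up, looking along -z (the intrinsics and any distortion apply to the point x, -y, -z); pixel columns grow to the right and rows downward; lengths in m; the calibration is good to about 2 mm. A picture is of the moment at which its call begins. camera_model takes no time and is no camera call.
- arm.job_done(): hands the job in; it is judged then, once.
Trained networks look in the newest picture that a camera, given by its name, has taken for a name from the list of things; names that differ only in an ending like _2 or _b are one class to them, and where a whole thing is asked for, a point or a joint stands for the part that bears it (a point fixed in the world has none). Each returns a list of dicts, best first, with "conf" (0 to 1); they miss things now and then, are a little off and sometimes report something else, mostly with a low value. They report only what shows in the picture. A call takes as long as a camera call.
- models.boxes_of(name, camera): "at" ([x, y, z] in m, in world coordinates, good to about 4 mm: the middle of the surface that is visible of it).
- models.regions_of(name, camera): "mask" (420x560 bool, what is visible of it).
- models.pinpoint(name, camera): "at" ([x, y, z] in m, in world coordinates, good to about 4 mm: a listed point, or the origin of a listed thing).
The state is a dict: "clock": time; "joints": joint angles; "dq": joint speeds; "joint_efforts": joint torques, N m; "ee_pos": TCP position; "tool_rot": TCP orientation; "force": force on the tool from outside, world axes, zero at the start; "wrist_torque": the same for the moment, N m; "width": finger opening in m; "gripper_force": force on a finger pad.
Only numpy, scipy, OpenCV 4.12 (cv2) and the standard library are available. Lean on these libraries where they do the work, as an engineer would, in place of code of your own. Each camera call takes 0.05 s, during which the arm holds its last target. There are 200 camera calls.

## Working session

There is one attempt and no reset: what is moved stays moved. The work goes in short steps, Python scripts to look and compute and a tool call to move; the robot and the scene stay as the last step left them, time stands still between calls to the robot, and variables do not carry over. Pictures are saved under pics/ and viewed, at most 14 in all, crops included, and the job is handed in when it is done.

Besides the shell and the picture viewer there is one more tool, called in YAML: its name, and indented under it one key for each argument. jog_arm: Moves the arm, as the interface text tells. Its arguments: {"type":"object","properties":{"increments":{"type":"array","items":{"type":"object","properties":{"rx":{"type":"number"},"ry":{"type":"number"},"rz":{"type":"number"},"x":{"type":"number"},"y":{"type":"number"},"z":{"type":"number"},"claw":{"type":"number"}}}},"squeeze":{"type":"number"}},"required":["increments"]}

```bash
ls; mkdir -p pics; cat > h.py <<'E'
import numpy as np, cv2
from workcell import monitor, read_camera, camera_model, arm, models
def pix(name,p):
    m=camera_model(name); c=m["extrinsics"]@np.r_[p,1]
    return m["fx"]*c[0]/-c[2]+m["cx"], m["fy"]*-c[1]/-c[2]+m["cy"]
def ray(name,u,v,z):
    m=camera_model(name); E=np.array(m["extrinsics"]); R=E[:3,:3]; o=-R.T@E[:3,3]
    d=R.T@np.array([(u-m["cx"])/m["fx"],-(v-m["cy"])/m["fy"],-1]); return o+d*(z-o[2])/d[2]
def rect(name,mask,z):
    ys,xs=np.nonzero(mask); (c,s,a)=cv2.minAreaRect(np.c_[xs,ys].astype(np.float32)); b=cv2.boxPoints((c,s,a))
    P=np.array([ray(name,u,v,z)[:2] for u,v in b]); e=P[1]-P[0]; f=P[2]-P[1]
    L=e if np.linalg.norm(e)>np.linalg.norm(f) else f
    return P.mean(0),np.linalg.norm(e),np.linalg.norm(f),np.degrees(np.arctan2(L[1],L[0]))%180
def save(name,fn):
    im=read_camera(name); cv2.imwrite('pics/'+fn,im[:,:,::-1]); return im
E
python3 - <<'E'
from h import *
np.set_printoptions(precision=4,suppress=True)
o=monitor.get_obs(); print({k:np.round(v,3) for k,v in o.items()})
a=save('scene','s0.png'); b=save('top','t0.png')
cv2.imwrite('pics/st.png',np.vstack([a,b])[:,:,::-1][::1,::1] if 0 else cv2.resize(np.hstack([a,b])[:,:,::-1],(800,300)))
for n in ['batten_wide','batten_mid','batten_narrow','jig','fence','jaw_face','jaw_tab','lever_grip','punch_tip','lever_pivot','out_board','mug','white_tub','sanding_block']:
  for c in ['top','scene']:
    r=models.pinpoint(n,c); print(n,c,[(np.round(q['at'],4),round(q['conf'],2)) for q in r[:2]])
for n in ['batten_wide','batten_mid','batten_narrow','out_board']:
    for q in models.regions_of(n,'top')[:2]: print(n,q['conf'],q['mask'].sum(),rect('top',q['mask'],0.014))
E
```

```text
pics
{'clock': np.float64(0.0), 'joints': array([-1.02 ,  0.502, -0.427,  1.551,  0.221,  1.138, -0.21 ]), 'dq': array([-0.   ,  0.001, -0.001,  0.   , -0.   ,  0.   ,  0.   ]), 'joint_efforts': array([  0.001, -56.952,  -5.816, -28.094,   0.011,   0.012,  -0.   ]), 'ee_pos': array([0.184, 0.623, 0.244]), 'tool_rot': array([-3.14 , -0.   ,  2.854]), 'force': array([1.295, 0.248, 0.137]), 'wrist_torque': array([ 0.043,  0.043, -0.046]), 'gripper_force': np.float64(0.0), 'width': np.float64(0.085)}
batten_wide top [(array([0.539 , 0.1272, 0.1497]), 0.69), (array([ 0.5532, -0.3369,  0.0101]), 0.58)]
batten_wide scene [(array([ 0.5546, -0.3384,  0.0063]), 0.95)]
batten_mid top [(array([ 0.4465, -0.331 ,  0.0075]), 0.72)]
batten_mid scene [(array([ 0.4453, -0.3209,  0.0067]), 0.97)]
batten_narrow top [(array([ 0.6548, -0.3096,  0.0076]), 0.95), (array([0.5244, 0.2615, 0.0552]), 0.7)]
batten_narrow scene []
jig top [(array([0.6248, 0.2091, 0.0002]), 0.67)]
jig scene [(array([0.6219, 0.2117, 0.0269]), 0.72), (array([0.6232, 0.2089, 0.0022]), 0.68)]
fence top [(array([0.6204, 0.2158, 0.0236]
[... 1584 characters left out ...]
 0.4479, -0.3212]), np.float64(0.02635074528783615), np.float64(0.1819739656565379), np.float64(77.59413025841907))
batten_narrow 0.87 447 (array([ 0.6509, -0.3036]), np.float64(0.17931582726802123), np.float64(0.021749849059704302), np.float64(96.24939619671775))
batten_narrow 0.32 3728 (array([ 0.5331, -0.0567]), np.float64(0.19961730457241944), np.float64(0.1468304702992699), np.float64(177.6122830595687))
out_board 0.72 658 (array([ 0.4476, -0.323 ]), np.float64(0.029227661442084395), np.float64(0.1836698186305571), np.float64(77.5938785943679))
out_board 0.63 3815 (array([ 0.5302, -0.0571]), np.float64(0.20556401028230242), np.float64(0.14711266999715075), np.float64(177.2290711386526))
```

View pics/t0.png

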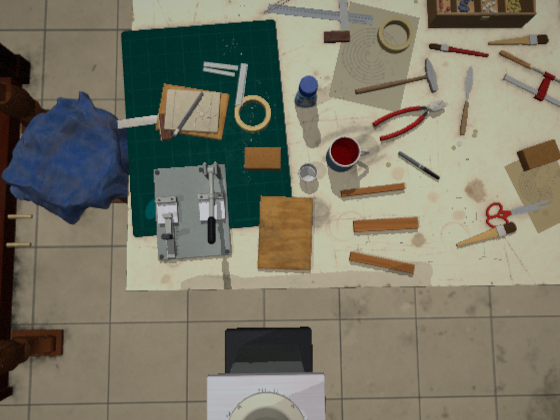

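View pics/s0.png

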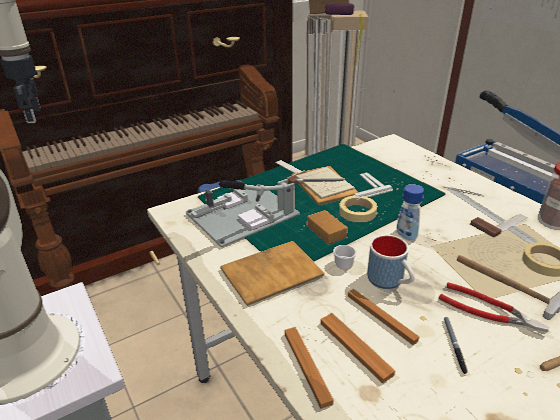

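The top view shows the jig at px (190,210), the board at (286,233), and three battens: narrow (373,190), wide (385,225) and mid (381,263). The scene view shows the same layout. Next I fit the jig and board poses.

```bash
cat >> h.py <<'E'
from scipy.optimize import least_squares
REF=dict(fence=(0,0),jaw_face=(-.05,.055),jaw_tab=(-.114,.055),lever_grip=(-.092,-.077),punch_tip=(-.022,-.077),lever_pivot=(.068,-.077),jig=(0,0))
def near(n,c,g,r=.04):
    for q in models.pinpoint(n,c):
        if np.linalg.norm(np.array(q['at'])[:2]-g)<r: return np.array(q['at'])
def jig2w(J,x,y):
    c,s=np.cos(J[2]),np.sin(J[2]); return np.array([J[0]+c*x-s*y,J[1]+s*x+c*y])
E
python3 - <<'E'
from h import *
np.set_printoptions(precision=4,suppress=True)
G=dict(fence=(.622,.213),jaw_face=(.591,.262),jaw_tab=(.525,.26),lever_grip=(.54,.124),punch_tip=(.605,.132),lever_pivot=(.7,.141),jig=(.622,.213))
D=[]
for k in range(3):
  for c in ['top','scene']:
    read_camera(c)
    for n in G:
        p=near(n,c,G[n]); 
        if p is not None: D.append((n,p))
for n in G: print(n,np.mean([p for m,p in D if m==n],0))
def f(v): return np.concatenate([jig2w(v,REF[n][0]+(v[3] if 'jaw' in n else 0),REF[n][1])-p[:2] for n,p in D])
s=least_squares(f,[.62,.21,.05,.02],loss='soft_l1',f_scale=.003); print('jig',s.x[:2],np.degrees(s.x[2]),'slide',s.x[3], 'rms',np.sqrt(np.mean(f(s.x)**2)))
for n,g in dict(batten_wide=(.553,-.337),batten_mid=(.446,-.325),batten_narrow=(.652,-.305),out_board=(.532,-.059)).items():
  for c in ['top','scene']:
    print(n,c,near(n,c,g))
    for q in models.regions_of(n,c)[:3]:
      r=rect(c,q['mask'],.014)
      if np.linalg.norm(r[0]-g)<.04: print('   ',q['conf'],r)
for q in models.regions_of('jig','top')[:2]: print('jig',q['conf'],rect('top',q['mask'],.011))
E
```

```text
fence [0.6231 0.2125 0.0244]
jaw_face [0.5899 0.2627 0.0219]
jaw_tab [0.5248 0.2589 0.0564]
lever_grip [0.5377 0.124  0.152 ]
punch_tip [0.6062 0.1328 0.0782]
lever_pivot [0.7006 0.1406 0.0886]
jig [0.6226 0.2098 0.001 ]
jig [0.6227 0.2111] 5.259187182494395 slide 0.021522062707378567 rms 0.0022221678653640137
batten_wide top [ 0.5544 -0.3367  0.0104]
    0.9 (array([ 0.5522, -0.3365]), np.float64(0.18165226176942884), np.float64(0.034080944207467594), np.float64(91.34889871804356))
batten_wide scene [ 0.5573 -0.3386  0.0054]
    0.65 (array([ 0.5516, -0.3397]), np.float64(0.04978164523000628), np.float64(0.19190789913821413), np.float64(90.39791544152347))
batten_mid top None
    0.9 (array([ 0.4481, -0.3238]), np.float64(0.028031358206551237), np.float64(0.18574539210477858), np.float64(76.8572414795396))
batten_mid scene [ 0.4483 -0.3238  0.0033]
    0.59 (array([ 0.4462, -0.3274]), np.float64(0.03385570647324181), np.float64(0.18824692520516273), np.float64(76.70168693122667))
batten_narrow top [ 0.6544 -0.3085  0.006 ]
    0.83 (array([ 0.6504, -0.3034]), np.float64(0.18055546119272636), np.float64(0.023506750540195537), np.float64(97.1035830935847))
batten_narrow scene [ 0.6522 -0.3019  0.0083]
    0.61 (array([ 0.6475, -0.307 ]), np.float64(0.03392411509886802), np.float64(0.1845888761774756), np.float64(96.04967919037489))
out_board top [ 0.5364 -0.0597  0.0028]
    0.67 (array([ 0.5333, -0.0564]), np.float64(0.20466304073635286), np.float64(0.14954860940764994), np.float64(176.98459626650842))
out_board scene [ 0.5288 -0.0624  0.0013]
    0.59 (array([ 0.5399, -0.0618]), np.float64(0.2533158462513669), np.float64(0.17454566228577226), np.float64(179.34946169727564))
jig 0.77 (array([0.5975, 0.2012]), np.float64(0.20356370081565392), np.float64(0.2616961258132701), np.float64(3.6982435778010085))
```

```bash
cat >> h.py <<'E'
J=np.array([.6227,.2111,np.radians(4.7)]); JY=94.7
def plan(wps,step=.04,start=None):
    """wps: (x,y,z,yawdeg[,step]); prints rows in tool axes (tool down)"""
    o=monitor.get_obs(); p=np.array(o['ee_pos']) if start is None else np.array(start[:3]); yaw=np.degrees(o['tool_rot'][2]) if start is None else start[3]
    print('t %.1f'%o['clock'],'at',np.round(p,4),'rot',np.round(np.degrees(o['tool_rot']),1),'w %.3f'%o['width'],'F',np.round(o['force'],1),'g %.1f'%o['gripper_force'])
    R=[]
    for w in wps:
        st=w[4] if len(w)>4 else step; d=np.array(w[:3])-p; dy=(w[3]-yaw+180)%360-180
        n=max(1,int(np.ceil(max(np.linalg.norm(d)/st,abs(dy)/10-.02))))
        for _ in range(n):
            a=np.radians(yaw); v=d/n
            R.append([v[0]*np.cos(a)+v[1]*np.sin(a), v[0]*np.sin(a)-v[1]*np.cos(a), -v[2], -dy/n]); yaw+=dy/n
        p=np.array(w[:3])
        R.append('--')
    i=0
    for r in R:
        if isinstance(r,str): print('  -- wp'); continue
        print(i%5, 'x %.3f y %.3f z %.3f rz %.1f'%tuple(np.round(r,4))); i+=1
def jw(x,y): return tuple(jig2w(J,x,y))
E
python3 - <<'E'
from h import *
print(jw(-.0925,.055))
t=(.5255,.2585)
plan([(*t,.20,94.7),(*t,.062,94.7)],step=.055)
E
```

```text
(np.float64(0.5260044237446794), np.float64(0.25833574422671324))
t 5.0 at [0.1845 0.6233 0.2453] rot [180.   -0.  163.5] w 0.085 F [ 0.5 -1.1  0.6] g 0.0
0 x -0.043 y -0.025 z 0.004 rz 6.9
1 x -0.046 y -0.020 z 0.004 rz 6.9
2 x -0.048 y -0.014 z 0.004 rz 6.9
3 x -0.049 y -0.009 z 0.004 rz 6.9
4 x -0.050 y -0.003 z 0.004 rz 6.9
0 x -0.050 y 0.004 z 0.004 rz 6.9
1 x -0.049 y 0.009 z 0.004 rz 6.9
2 x -0.048 y 0.015 z 0.004 rz 6.9
3 x -0.045 y 0.021 z 0.004 rz 6.9
4 x -0.043 y 0.026 z 0.004 rz 6.9
  -- wp
0 x 0.000 y 0.000 z 0.046 rz -0.0
1 x 0.000 y 0.000 z 0.046 rz -0.0
2 x 0.000 y 0.000 z 0.046 rz -0.0
  -- wp
```

jog_arm:
  increments:
    - {"x": -0.043, "y": -0.025, "z": 0.004, "rz": 6.9, "claw": 0.1}
    - {"x": -0.046, "y": -0.02, "z": 0.004, "rz": 6.9}
    - {"x": -0.048, "y": -0.014, "z": 0.004, "rz": 6.9}
    - {"x": -0.049, "y": -0.009, "z": 0.004, "rz": 6.9}
    - {"x": -0.05, "y": -0.003, "z": 0.004, "rz": 6.9}

```text
invalid input at $.increments[0]: expected keys rx, ry, rz, x, y, z, claw
```

jog_arm:
  increments:
    - {"x": -0.05, "y": 0.004, "z": 0.004, "rz": 6.9}
    - {"x": -0.049, "y": 0.009, "z": 0.004, "rz": 6.9}
    - {"x": -0.048, "y": 0.015, "z": 0.004, "rz": 6.9}
    - {"x": -0.045, "y": 0.021, "z": 0.004, "rz": 6.9}
    - {"x": -0.043, "y": 0.026, "z": 0.004, "rz": 6.9}

```text
invalid input at $.increments[0]: expected keys rx, ry, rz, x, y, z, claw
```

jog_arm:
  increments:
    - {}
    - {}
    - {}
    - {}
    - {}

```text
invalid input at $.increments[0]: expected keys rx, ry, rz, x, y, z, claw
```

jog_arm:
  increments:
    - {"x": -0.043, "y": -0.025, "z": 0.004, "rx": 0, "ry": 0, "rz": 6.9, "claw": 0.1}
    - {"x": -0.046, "y": -0.02, "z": 0.004, "rx": 0, "ry": 0, "rz": 6.9, "claw": 0.1}
    - {"x": -0.048, "y": -0.014, "z": 0.004, "rx": 0, "ry": 0, "rz": 6.9, "claw": 0.1}
    - {"x": -0.049, "y": -0.009, "z": 0.004, "rx": 0, "ry": 0, "rz": 6.9, "claw": 0.1}
    - {"x": -0.05, "y": -0.003, "z": 0.004, "rx": 0, "ry": 0, "rz": 6.9, "claw": 0.1}

```text
clock: 5.58
ee_pos: [0.3557, 0.4393, 0.2254]
tool_rot: [3.141, -0.0, 2.248]
force: [0.7, 0.1, 0.2]
width: 0.0469
gripper_force: 0.0
```

jog_arm:
  increments:
    - {"x": -0.05, "y": 0.004, "z": 0.004, "rx": 0, "ry": 0, "rz": 6.9, "claw": 0.1}
    - {"x": -0.049, "y": 0.009, "z": 0.004, "rx": 0, "ry": 0, "rz": 6.9, "claw": 0.1}
    - {"x": -0.048, "y": 0.015, "z": 0.004, "rx": 0, "ry": 0, "rz": 6.9, "claw": 0.1}
    - {"x": -0.045, "y": 0.021, "z": 0.004, "rx": 0, "ry": 0, "rz": 6.9, "claw": 0.1}
    - {"x": -0.043, "y": 0.026, "z": 0.004, "rx": 0, "ry": 0, "rz": 6.9, "claw": 0.1}

```text
clock: 6.2
ee_pos: [0.5261, 0.2563, 0.2055]
tool_rot: [3.141, -0.0, 1.646]
force: [0.3, 0.5, 0.3]
width: 0.047
gripper_force: 0.0
```

```bash
sed -i "s/^        print(i%5, .*/        x,y,z,t=[round(float(q),k) for q,k in zip(r,(4,4,4,1))]; print(i%5,'{\"x\":%g,\"y\":%g,\"z\":%g,\"rx\":0,\"ry\":0,\"rz\":%g,\"claw\":C}'%(x+0.,y+0.,z+0.,t+0.)); i+=1/" h.py
python3 - <<'E'
from h import *
plan([(.5255,.2585,.062,94.7)],step=.046)
E
```

```text
t 6.2 at [0.5261 0.2563 0.2055] rot [180.   -0.   94.3] w 0.047 F [0.3 0.5 0.3] g 0.0
0 {"x":0.0006,"y":-0.0001,"z":0.0359,"rx":0,"ry":0,"rz":-0.1,"claw":C}
1 {"x":0.0006,"y":-0.0001,"z":0.0359,"rx":0,"ry":0,"rz":-0.1,"claw":C}
2 {"x":0.0006,"y":-0.0001,"z":0.0359,"rx":0,"ry":0,"rz":-0.1,"claw":C}
3 {"x":0.0006,"y":-0.0001,"z":0.0359,"rx":0,"ry":0,"rz":-0.1,"claw":C}
  -- wp
```

jog_arm:
  increments:
    - {"x": 0.0006, "y": 0, "z": 0.036, "rx": 0, "ry": 0, "rz": -0.1, "claw": 0.1}
    - {"x": 0.0006, "y": 0, "z": 0.036, "rx": 0, "ry": 0, "rz": -0.1, "claw": 0.1}
    - {"x": 0.0006, "y": 0, "z": 0.036, "rx": 0, "ry": 0, "rz": -0.1, "claw": 0.1}
    - {"x": 0.0006, "y": 0, "z": 0.036, "rx": 0, "ry": 0, "rz": -0.1, "claw": 0.1}
    - {"x": 0, "y": 0, "z": 0, "rx": 0, "ry": 0, "rz": 0, "claw": 0.1}

```text
clock: 6.82
ee_pos: [0.5224, 0.2586, 0.0586]
tool_rot: [-3.136, 0.002, 1.657]
force: [-0.9, -0.8, 0.2]
width: 0.047
gripper_force: 0.0
```

jog_arm:
  increments:
    - {"x": 0, "y": 0, "z": 0, "rx": 0, "ry": 0, "rz": 0, "claw": -1}
    - {"x": 0, "y": 0, "z": 0, "rx": 0, "ry": 0, "rz": 0, "claw": -1}
    - {"x": 0, "y": 0, "z": 0, "rx": 0, "ry": 0, "rz": 0, "claw": -1}
    - {"x": 0, "y": 0, "z": 0, "rx": 0, "ry": 0, "rz": 0, "claw": -1}
    - {"x": 0, "y": 0, "z": 0, "rx": 0, "ry": 0, "rz": 0, "claw": -1}
  squeeze: 20

```text
clock: 7.45
ee_pos: [0.5262, 0.2603, 0.0632]
tool_rot: [3.139, -0.001, 1.656]
force: [-0.8, 0.5, 6.4]
width: 0.0138
gripper_force: 22.9
```

jog_arm:
  increments:
    - {"x": 0, "y": -0.005, "z": 0, "rx": 0, "ry": 0, "rz": 0, "claw": -1}
    - {"x": 0, "y": -0.005, "z": 0, "rx": 0, "ry": 0, "rz": 0, "claw": -1}
    - {"x": 0, "y": -0.005, "z": 0, "rx": 0, "ry": 0, "rz": 0, "claw": -1}
    - {"x": 0, "y": -0.003, "z": 0, "rx": 0, "ry": 0, "rz": 0, "claw": -1}
    - {"x": 0, "y": 0, "z": 0, "rx": 0, "ry": 0, "rz": 0, "claw": -1}

```text
clock: 8.07
ee_pos: [0.5083, 0.2591, 0.0632]
tool_rot: [3.138, -0.002, 1.656]
force: [1.8, 1.4, 7.9]
width: 0.0138
gripper_force: 23.1
```

jog_arm:
  increments:
    - {"x": 0, "y": -0.001, "z": 0, "rx": 0, "ry": 0, "rz": 0, "claw": -1}
    - {"x": 0, "y": -0.001, "z": 0, "rx": 0, "ry": 0, "rz": 0, "claw": -1}
    - {"x": 0, "y": -0.001, "z": 0, "rx": 0, "ry": 0, "rz": 0, "claw": -1}
    - {"x": 0, "y": -0.001, "z": 0, "rx": 0, "ry": 0, "rz": 0, "claw": -1}
    - {"x": 0, "y": 0, "z": 0, "rx": 0, "ry": 0, "rz": 0, "claw": -1}

```text
clock: 8.7
ee_pos: [0.5056, 0.2589, 0.0632]
tool_rot: [3.136, -0.002, 1.656]
force: [5.0, 2.3, 6.5]
width: 0.0135
gripper_force: 23.0
```

```bash
python3 - <<'E'
from h import *
plan([])
E
```

```text
t 8.7 at [0.5056 0.2589 0.0632] rot [ 1.797e+02 -1.000e-01  9.490e+01] w 0.014 F [5.  2.3 6.5] g 23.0
```

jog_arm:
  increments:
    - {"x": 0, "y": 0.001, "z": 0, "rx": 0, "ry": 0, "rz": 0, "claw": 0}
    - {"x": 0, "y": 0, "z": 0, "rx": 0, "ry": 0, "rz": 0, "claw": 0}
    - {"x": 0, "y": 0, "z": -0.04, "rx": 0, "ry": 0, "rz": 0, "claw": 0}
    - {"x": 0, "y": 0, "z": -0.055, "rx": 0, "ry": 0, "rz": 0, "claw": 0}
    - {"x": 0, "y": 0, "z": -0.055, "rx": 0, "ry": 0, "rz": 0, "claw": 0.4}

```text
clock: 9.32
ee_pos: [0.5026, 0.2573, 0.2117]
tool_rot: [-3.139, 0.001, 1.657]
force: [1.6, 0.6, -0.5]
width: 0.0588
gripper_force: 0.0
```

```bash
sed -i 's/^J=.*/J=np.array([.6238,.2111,np.radians(4.8)]); JY=94.8/' h.py; python3 - <<'E'
from h import *
plan([(.5525,-.3375,.215,91.3)],step=.06)
for c in ['top','scene']:
    read_camera(c); print(c,near('jaw_face',c,(.574,.262)))
E
```

```text
t 9.3 at [0.5026 0.2573 0.2117] rot [-1.798e+02  1.000e-01  9.490e+01] w 0.059 F [ 1.6  0.6 -0.5] g 0.0
0 {"x":-0.0597,"y":-0.0001,"z":-0.0003,"rx":0,"ry":0,"rz":0.4,"claw":C}
1 {"x":-0.0597,"y":0.0002,"z":-0.0003,"rx":0,"ry":0,"rz":0.4,"claw":C}
2 {"x":-0.0597,"y":0.0006,"z":-0.0003,"rx":0,"ry":0,"rz":0.4,"claw":C}
3 {"x":-0.0597,"y":0.001,"z":-0.0003,"rx":0,"ry":0,"rz":0.4,"claw":C}
4 {"x":-0.0597,"y":0.0014,"z":-0.0003,"rx":0,"ry":0,"rz":0.4,"claw":C}
0 {"x":-0.0597,"y":0.0017,"z":-0.0003,"rx":0,"ry":0,"rz":0.4,"claw":C}
1 {"x":-0.0596,"y":0.0021,"z":-0.0003,"rx":0,"ry":0,"rz":0.4,"claw":C}
2 {"x":-0.0596,"y":0.0025,"z":-0.0003,"rx":0,"ry":0,"rz":0.4,"claw":C}
3 {"x":-0.0596,"y":0.0029,"z":-0.0003,"rx":0,"ry":0,"rz":0.4,"claw":C}
4 {"x":-0.0596,"y":0.0033,"z":-0.0003,"rx":0,"ry":0,"rz":0.4,"claw":C}
  -- wp
top [0.5705 0.2608 0.025 ]
scene [0.5703 0.2615 0.0215]
```

jog_arm:
  increments:
    - {"x": -0.06, "y": 0, "z": 0, "rx": 0, "ry": 0, "rz": 0.4, "claw": 0.4}
    - {"x": -0.06, "y": 0, "z": 0, "rx": 0, "ry": 0, "rz": 0.4, "claw": 0.4}
    - {"x": -0.06, "y": 0.001, "z": 0, "rx": 0, "ry": 0, "rz": 0.4, "claw": 0.4}
    - {"x": -0.06, "y": 0.001, "z": 0, "rx": 0, "ry": 0, "rz": 0.4, "claw": 0.4}
    - {"x": -0.06, "y": 0.001, "z": 0, "rx": 0, "ry": 0, "rz": 0.4, "claw": 0.4}

```text
clock: 10.15
ee_pos: [0.5265, -0.0429, 0.2091]
tool_rot: [-3.137, -0.0, 1.622]
force: [1.2, -0.7, 0.3]
width: 0.0602
gripper_force: 0.0
```

jog_arm:
  increments:
    - {"x": -0.06, "y": 0.002, "z": 0, "rx": 0, "ry": 0, "rz": 0.4, "claw": 0.4}
    - {"x": -0.06, "y": 0.002, "z": 0, "rx": 0, "ry": 0, "rz": 0.4, "claw": 0.4}
    - {"x": -0.06, "y": 0.002, "z": 0, "rx": 0, "ry": 0, "rz": 0.4, "claw": 0.4}
    - {"x": -0.06, "y": 0.003, "z": 0, "rx": 0, "ry": 0, "rz": 0.4, "claw": 0.4}
    - {"x": -0.058, "y": 0.003, "z": 0, "rx": 0, "ry": 0, "rz": 0.3, "claw": 0.4}

```text
clock: 10.78
ee_pos: [0.5498, -0.3396, 0.2085]
tool_rot: [-3.137, -0.002, 1.588]
force: [1.2, 0.5, -0.1]
width: 0.0599
gripper_force: 0.0
```

```bash
python3 - <<'E'
from h import *
plan([(.5525,-.3375,.08,91.3),(.5525,-.3375,.015,91.3)],step=.05)
read_camera('scene')
print(near('batten_wide','scene',(.553,-.337)))
read_camera('top')
for q in models.regions_of('batten_wide','top')[:2]: print(q['conf'],rect('top',q['mask'],.014))
E
```

```text
t 10.8 at [ 0.5498 -0.3396  0.2085] rot [-1.798e+02 -1.000e-01  9.100e+01] w 0.060 F [ 1.2  0.5 -0.1] g 0.0
0 {"x":0.0007,"y":0.0009,"z":0.0428,"rx":0,"ry":0,"rz":-0.1,"claw":C}
1 {"x":0.0007,"y":0.0009,"z":0.0428,"rx":0,"ry":0,"rz":-0.1,"claw":C}
2 {"x":0.0007,"y":0.0009,"z":0.0428,"rx":0,"ry":0,"rz":-0.1,"claw":C}
  -- wp
3 {"x":0,"y":0,"z":0.0325,"rx":0,"ry":0,"rz":0,"claw":C}
4 {"x":0,"y":0,"z":0.0325,"rx":0,"ry":0,"rz":0,"claw":C}
  -- wp
[ 0.555  -0.3403  0.0072]
0.86 (array([ 0.5520438 , -0.32509482]), np.float64(0.1595236022952292), np.float64(0.032057325794060024), np.float64(92.39297938340088))
```

jog_arm:
  increments:
    - {"x": 0.0005, "y": 0.001, "z": 0.05, "rx": 0, "ry": 0, "rz": -0.1, "claw": 0.4}
    - {"x": 0.0005, "y": 0.001, "z": 0.05, "rx": 0, "ry": 0, "rz": -0.1, "claw": 0.4}
    - {"x": 0, "y": 0, "z": 0.05, "rx": 0, "ry": 0, "rz": 0, "claw": 0.4}
    - {"x": 0, "y": 0, "z": 0.03, "rx": 0, "ry": 0, "rz": 0, "claw": 0.4}
    - {"x": 0, "y": 0, "z": 0.01, "rx": 0, "ry": 0, "rz": 0, "claw": 0.4}

```text
clock: 11.6
ee_pos: [0.5516, -0.3335, 0.0178]
tool_rot: [-3.136, -0.005, 1.595]
force: [0.9, 0.8, 0.6]
width: 0.0601
gripper_force: 0.0
```

jog_arm:
  increments:
    - {"x": 0, "y": 0, "z": 0.002, "rx": 0, "ry": 0, "rz": 0, "claw": 0.4}
    - {"x": 0, "y": 0, "z": 0, "rx": 0, "ry": 0, "rz": 0, "claw": 0.4}
    - {"x": 0, "y": 0, "z": 0, "rx": 0, "ry": 0, "rz": 0, "claw": 0.4}
    - {"x": 0, "y": 0, "z": 0, "rx": 0, "ry": 0, "rz": 0, "claw": 0.4}
    - {"x": 0, "y": 0, "z": 0, "rx": 0, "ry": 0, "rz": 0, "claw": 0.4}

```text
clock: 12.22
ee_pos: [0.5536, -0.3377, 0.0198]
tool_rot: [3.141, 0.0, 1.592]
force: [-0.2, -0.2, 0.5]
width: 0.06
gripper_force: 0.0
```

jog_arm:
  increments:
    - {"x": 0, "y": 0, "z": 0.005, "rx": 0, "ry": 0, "rz": 0, "claw": 0.4}
    - {"x": 0, "y": 0, "z": 0, "rx": 0, "ry": 0, "rz": 0, "claw": -1}
    - {"x": 0, "y": 0, "z": 0, "rx": 0, "ry": 0, "rz": 0, "claw": -1}
    - {"x": 0, "y": 0, "z": 0, "rx": 0, "ry": 0, "rz": 0, "claw": -1}
    - {"x": 0, "y": 0, "z": 0, "rx": 0, "ry": 0, "rz": 0, "claw": -1}
  squeeze: 60

```text
clock: 12.85
ee_pos: [0.5534, -0.3375, 0.0142]
tool_rot: [-3.142, 0.0, 1.592]
force: [0.3, 0.3, 0.1]
width: 0.0304
gripper_force: 60.7
```

jog_arm:
  increments:
    - {"x": 0, "y": 0, "z": 0, "rx": 0, "ry": 0, "rz": 0, "claw": -1}
    - {"x": 0, "y": 0, "z": -0.03, "rx": 0, "ry": 0, "rz": 0, "claw": -1}
    - {"x": 0, "y": 0, "z": -0.04, "rx": 0, "ry": 0, "rz": 0, "claw": -1}
    - {"x": 0, "y": 0, "z": -0.04, "rx": 0, "ry": 0, "rz": 0, "claw": -1}
    - {"x": 0, "y": 0, "z": -0.03, "rx": 0, "ry": 0, "rz": 0, "claw": -1}

```text
clock: 13.48
ee_pos: [0.5537, -0.3377, 0.1561]
tool_rot: [3.141, 0.001, 1.592]
force: [0.1, 0.3, -0.8]
width: 0.0306
gripper_force: 60.6
```

```bash
python3 - <<'E'
from h import *
print(jw(-.017,.06))
plan([(*jw(-.017,.06),.16,94.8)],step=.05)
read_camera('top')
for q in models.regions_of('batten_wide','top')[:2]: print(q['conf'],rect('top',q['mask'],.15))
E
```

```text
(np.float64(0.6018389507928195), np.float64(0.2694670482183209))
t 13.5 at [ 0.5537 -0.3377  0.1561] rot [179.9   0.   91.2] w 0.031 F [ 0.1  0.3 -0.8] g 60.6
0 {"x":0.0466,"y":0.0047,"z":-0.0003,"rx":0,"ry":0,"rz":-0.3,"claw":C}
1 {"x":0.0466,"y":0.0049,"z":-0.0003,"rx":0,"ry":0,"rz":-0.3,"claw":C}
2 {"x":0.0466,"y":0.0051,"z":-0.0003,"rx":0,"ry":0,"rz":-0.3,"claw":C}
3 {"x":0.0465,"y":0.0054,"z":-0.0003,"rx":0,"ry":0,"rz":-0.3,"claw":C}
4 {"x":0.0465,"y":0.0056,"z":-0.0003,"rx":0,"ry":0,"rz":-0.3,"claw":C}
0 {"x":0.0465,"y":0.0058,"z":-0.0003,"rx":0,"ry":0,"rz":-0.3,"claw":C}
1 {"x":0.0465,"y":0.006,"z":-0.0003,"rx":0,"ry":0,"rz":-0.3,"claw":C}
2 {"x":0.0464,"y":0.0063,"z":-0.0003,"rx":0,"ry":0,"rz":-0.3,"claw":C}
3 {"x":0.0464,"y":0.0065,"z":-0.0003,"rx":0,"ry":0,"rz":-0.3,"claw":C}
4 {"x":0.0464,"y":0.0067,"z":-0.0003,"rx":0,"ry":0,"rz":-0.3,"claw":C}
0 {"x":0.0463,"y":0.0069,"z":-0.0003,"rx":0,"ry":0,"rz":-0.3,"claw":C}
1 {"x":0.0463,"y":0.0072,"z":-0.0003,"rx":0,"ry":0,"rz":-0.3,"claw":C}
2 {"x":0.0463,"y":0.0074,"z":-0.0003,"rx":0,"ry":0,"rz":-0.3,"claw":C}
  -- wp
0.6 (array([ 0.551008  , -0.29223096]), np.float64(0.08986726943065661), np.float64(0.03485976671739782), np.float64(89.31668745860543))
```

jog_arm:
  increments:
    - {"x": 0.0466, "y": 0.005, "z": -0.006, "rx": 0, "ry": 0, "rz": -0.3, "claw": -1}
    - {"x": 0.0466, "y": 0.005, "z": -0.006, "rx": 0, "ry": 0, "rz": -0.3, "claw": -1}
    - {"x": 0.0466, "y": 0.005, "z": -0.006, "rx": 0, "ry": 0, "rz": -0.3, "claw": -1}
    - {"x": 0.0465, "y": 0.0054, "z": -0.006, "rx": 0, "ry": 0, "rz": -0.3, "claw": -1}
    - {"x": 0.0465, "y": 0.0056, "z": -0.006, "rx": 0, "ry": 0, "rz": -0.3, "claw": -1}

```text
clock: 14.2
ee_pos: [0.5712, -0.1023, 0.1831]
tool_rot: [-3.14, -0.0, 1.618]
force: [0.2, -0.1, -1.0]
width: 0.0305
gripper_force: 60.5
```

jog_arm:
  increments:
    - {"x": 0.0465, "y": 0.0058, "z": -0.005, "rx": 0, "ry": 0, "rz": -0.3, "claw": -1}
    - {"x": 0.0465, "y": 0.006, "z": 0, "rx": 0, "ry": 0, "rz": -0.3, "claw": -1}
    - {"x": 0.0464, "y": 0.0063, "z": 0, "rx": 0, "ry": 0, "rz": -0.3, "claw": -1}
    - {"x": 0.0464, "y": 0.0065, "z": 0, "rx": 0, "ry": 0, "rz": -0.3, "claw": -1}
    - {"x": 0.0464, "y": 0.0067, "z": 0, "rx": 0, "ry": 0, "rz": -0.3, "claw": -1}

```text
clock: 14.82
ee_pos: [0.589, 0.131, 0.1879]
tool_rot: [-3.14, 0.0, 1.644]
force: [0.4, 0.2, -0.7]
width: 0.0301
gripper_force: 60.5
```

jog_arm:
  increments:
    - {"x": 0.0463, "y": 0.0069, "z": 0, "rx": 0, "ry": 0, "rz": -0.3, "claw": -1}
    - {"x": 0.0463, "y": 0.0072, "z": 0, "rx": 0, "ry": 0, "rz": -0.3, "claw": -1}
    - {"x": 0.0413, "y": 0.0064, "z": 0, "rx": 0, "ry": 0, "rz": -0.3, "claw": -1}
    - {"x": 0, "y": 0, "z": 0, "rx": 0, "ry": 0, "rz": 0, "claw": -1}
    - {"x": 0, "y": 0, "z": 0, "rx": 0, "ry": 0, "rz": 0, "claw": -1}

```text
clock: 15.45
ee_pos: [0.5991, 0.2637, 0.1878]
tool_rot: [-3.139, 0.002, 1.66]
force: [0.0, -1.2, -0.9]
width: 0.0306
gripper_force: 60.5
```

```bash
python3 - <<'E'
from h import *
print(jw(-.018,.055))
plan([(*jw(-.018,.055),.063,94.8),(*jw(-.018,.002),.063,94.8)],step=.03)
save('top','t1.png')
for q in models.regions_of('batten_wide','top')[:2]: print(q['conf'],rect('top',q['mask'],.19))
save('scene','s1.png')
print(models.pinpoint('batten_wide','scene'))
E
```

```text
(np.float64(0.6012608471502316), np.float64(0.26440090607874106))
t 15.4 at [0.5991 0.2637 0.1878] rot [-1.799e+02  1.000e-01  9.510e+01] w 0.031 F [ 0.  -1.2 -0.9] g 60.5
0 {"x":0.0001,"y":0.0004,"z":0.025,"rx":0,"ry":0,"rz":0.1,"claw":C}
1 {"x":0.0001,"y":0.0004,"z":0.025,"rx":0,"ry":0,"rz":0.1,"claw":C}
2 {"x":0.0001,"y":0.0004,"z":0.025,"rx":0,"ry":0,"rz":0.1,"claw":C}
3 {"x":0.0001,"y":0.0004,"z":0.025,"rx":0,"ry":0,"rz":0.1,"claw":C}
4 {"x":0.0001,"y":0.0004,"z":0.025,"rx":0,"ry":0,"rz":0.1,"claw":C}
  -- wp
0 {"x":-0.0265,"y":0,"z":0,"rx":0,"ry":0,"rz":0,"claw":C}
1 {"x":-0.0265,"y":0,"z":0,"rx":0,"ry":0,"rz":0,"claw":C}
  -- wp
0.92 (array([0.60001791, 0.21515174]), np.float64(0.08897703136377574), np.float64(0.03831302721565094), np.float64(93.99972773796482))
[{'at': [0.6016, 0.2583, 0.181], 'conf': 0.66}, {'at': [0.6962, 0.1352, 0.0851], 'conf': 0.63}, {'at': [0.5325, -0.059, -0.0002], 'conf': 0.63}, {'at': [0.6991, -0.1274, -0.0025], 'conf': 0.41}]
```

View pics/s1.png

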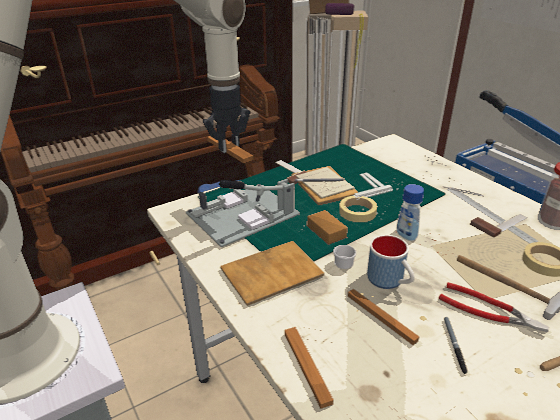

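The batten is held level above the jig (px 238,152). I lower it to punch clearance and slide it under.

jog_arm:
  increments:
    - {"x": 0, "y": 0.0005, "z": 0.03, "rx": 0, "ry": 0, "rz": 0.1, "claw": -1}
    - {"x": 0, "y": 0.0005, "z": 0.03, "rx": 0, "ry": 0, "rz": 0.1, "claw": -1}
    - {"x": 0, "y": 0.0005, "z": 0.03, "rx": 0, "ry": 0, "rz": 0.1, "claw": -1}
    - {"x": 0, "y": 0.0005, "z": 0.025, "rx": 0, "ry": 0, "rz": 0, "claw": -1}
    - {"x": 0, "y": 0, "z": 0.01, "rx": 0, "ry": 0, "rz": 0, "claw": -1}

```text
clock: 16.27
ee_pos: [0.601, 0.2633, 0.0627]
tool_rot: [-3.139, 0.001, 1.653]
force: [0.2, -0.5, -0.7]
width: 0.0302
gripper_force: 60.6
```

jog_arm:
  increments:
    - {"x": 0, "y": 0, "z": 0, "rx": 0, "ry": 0, "rz": 0, "claw": -1}
    - {"x": 0, "y": 0, "z": 0, "rx": 0, "ry": 0, "rz": 0, "claw": -1}
    - {"x": 0, "y": 0, "z": 0, "rx": 0, "ry": 0, "rz": 0, "claw": -1}
    - {"x": 0, "y": 0, "z": 0, "rx": 0, "ry": 0, "rz": 0, "claw": -1}
    - {"x": 0, "y": 0, "z": 0, "rx": 0, "ry": 0, "rz": 0, "claw": -1}

```text
clock: 16.9
ee_pos: [0.6019, 0.2651, 0.0647]
tool_rot: [3.141, -0.0, 1.655]
force: [0.4, 0.3, -1.0]
width: 0.0305
gripper_force: 60.6
```

```bash
python3 - <<'E'
from h import *
plan([(*jw(-.018,.004),.063,94.8)],step=.014)
E
```

```text
t 16.9 at [0.6019 0.2651 0.0647] rot [180.   -0.   94.8] w 0.031 F [ 0.4  0.3 -1. ] g 60.6
0 {"x":-0.0129,"y":-0.0002,"z":0.0004,"rx":0,"ry":0,"rz":0,"claw":C}
1 {"x":-0.0129,"y":-0.0002,"z":0.0004,"rx":0,"ry":0,"rz":0,"claw":C}
2 {"x":-0.0129,"y":-0.0002,"z":0.0004,"rx":0,"ry":0,"rz":0,"claw":C}
3 {"x":-0.0129,"y":-0.0002,"z":0.0004,"rx":0,"ry":0,"rz":0,"claw":C}
  -- wp
```

jog_arm:
  increments:
    - {"x": -0.013, "y": 0, "z": 0, "rx": 0, "ry": 0, "rz": 0, "claw": -1}
    - {"x": -0.013, "y": 0, "z": 0, "rx": 0, "ry": 0, "rz": 0, "claw": -1}
    - {"x": -0.013, "y": 0, "z": 0, "rx": 0, "ry": 0, "rz": 0, "claw": -1}
    - {"x": -0.012, "y": 0, "z": 0, "rx": 0, "ry": 0, "rz": 0, "claw": -1}
    - {"x": 0, "y": 0, "z": 0, "rx": 0, "ry": 0, "rz": 0, "claw": -1}

```text
clock: 17.52
ee_pos: [0.6065, 0.2118, 0.0643]
tool_rot: [-3.142, 0.001, 1.652]
force: [1.0, -0.7, -0.9]
width: 0.0306
gripper_force: 60.6
```

jog_arm:
  increments:
    - {"x": 0, "y": 0, "z": 0.01, "rx": 0, "ry": 0, "rz": 0, "claw": -1}
    - {"x": 0, "y": 0, "z": 0.01, "rx": 0, "ry": 0, "rz": 0, "claw": -1}
    - {"x": 0, "y": 0, "z": 0.004, "rx": 0, "ry": 0, "rz": 0, "claw": -1}
    - {"x": 0, "y": 0, "z": 0, "rx": 0, "ry": 0, "rz": 0, "claw": -1}
    - {"x": 0, "y": 0, "z": 0, "rx": 0, "ry": 0, "rz": 0, "claw": -1}

```text
clock: 18.15
ee_pos: [0.6056, 0.2143, 0.04]
tool_rot: [-3.141, -0.0, 1.655]
force: [-1.3, -0.4, -1.4]
width: 0.0304
gripper_force: 60.6
```

```bash
python3 - <<'E'
from h import *
plan([(*jw(-.018,.004),.038,94.8)],step=.014)
s=save('scene','s2.png'); t=save('top','t2.png')
cv2.imwrite('pics/c2.png',np.hstack([cv2.resize(s[140:260,170:320],None,fx=2.6,fy=2.6,interpolation=cv2.INTER_CUBIC),cv2.resize(t[150:270,140:240],None,fx=2.6,fy=2.6,interpolation=cv2.INTER_CUBIC)])[:,:,::-1])
E
```

```text
t 18.1 at [0.6056 0.2143 0.04  ] rot [-180.    -0.    94.8] w 0.030 F [-1.3 -0.4 -1.4] g 60.6
0 {"x":-0.0007,"y":-0.0001,"z":0.002,"rx":0,"ry":0,"rz":0,"claw":C}
  -- wp
```

View pics/c2.png

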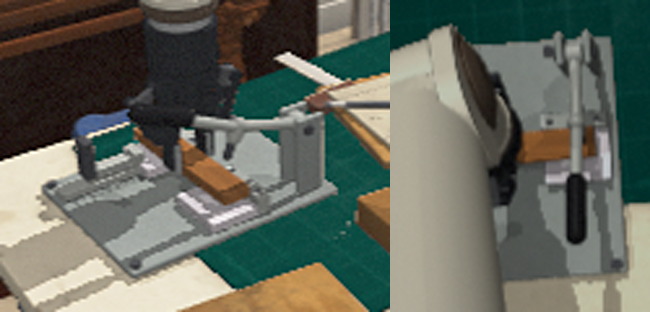

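The batten sits in the gap under the lever (right end near px 235,185). I lower it the last bit and nudge it to the fence.

jog_arm:
  increments:
    - {"x": 0, "y": 0, "z": 0.001, "rx": 0, "ry": 0, "rz": 0, "claw": -1}
    - {"x": 0, "y": 0, "z": 0.001, "rx": 0, "ry": 0, "rz": 0, "claw": -1}
    - {"x": 0, "y": 0.001, "z": 0, "rx": 0, "ry": 0, "rz": 0, "claw": -1}
    - {"x": 0, "y": 0.001, "z": 0, "rx": 0, "ry": 0, "rz": 0, "claw": -1}
    - {"x": 0, "y": 0, "z": 0, "rx": 0, "ry": 0, "rz": 0, "claw": -1}

```text
clock: 18.88
ee_pos: [0.6059, 0.2141, 0.0385]
tool_rot: [-3.137, 0.0, 1.655]
force: [-7.7, -1.2, 8.0]
width: 0.0305
gripper_force: 61.7
```

jog_arm:
  increments:
    - {"x": 0, "y": -0.001, "z": -0.001, "rx": 0, "ry": 0, "rz": 0, "claw": 0.0}
    - {"x": 0, "y": 0, "z": 0, "rx": 0, "ry": 0, "rz": 0, "claw": 0.0}
    - {"x": 0, "y": 0, "z": 0, "rx": 0, "ry": 0, "rz": 0, "claw": 0.0}
    - {"x": 0, "y": 0, "z": -0.04, "rx": 0, "ry": 0, "rz": 0, "claw": 0.0}
    - {"x": 0, "y": 0, "z": -0.05, "rx": 0, "ry": 0, "rz": 0, "claw": 0.1}

```text
clock: 19.5
ee_pos: [0.6063, 0.2136, 0.1288]
tool_rot: [-3.139, 0.001, 1.655]
force: [1.5, 0.1, 0.4]
width: 0.0468
gripper_force: 0.0
```

```bash
python3 - <<'E'
from h import *
plan([(.506,.2585,.125,94.8),(.506,.2585,.062,94.8)],step=.04)
E
```

```text
t 19.5 at [0.6063 0.2136 0.1288] rot [-1.799e+02  1.000e-01  9.480e+01] w 0.047 F [1.5 0.1 0.4] g 0.0
0 {"x":0.0177,"y":-0.0321,"z":0.0013,"rx":0,"ry":0,"rz":0,"claw":C}
1 {"x":0.0177,"y":-0.0321,"z":0.0013,"rx":0,"ry":0,"rz":0,"claw":C}
2 {"x":0.0177,"y":-0.0321,"z":0.0013,"rx":0,"ry":0,"rz":0,"claw":C}
  -- wp
3 {"x":0,"y":0,"z":0.0315,"rx":0,"ry":0,"rz":0,"claw":C}
4 {"x":0,"y":0,"z":0.0315,"rx":0,"ry":0,"rz":0,"claw":C}
  -- wp
```

jog_arm:
  increments:
    - {"x": 0.0177, "y": -0.0321, "z": 0, "rx": 0, "ry": 0, "rz": 0, "claw": 0.1}
    - {"x": 0.0177, "y": -0.0321, "z": 0.0, "rx": 0, "ry": 0, "rz": 0, "claw": 0.1}
    - {"x": 0.0177, "y": -0.0321, "z": 0.0, "rx": 0, "ry": 0, "rz": 0, "claw": 0.1}
    - {"x": 0, "y": 0, "z": 0.02, "rx": 0, "ry": 0, "rz": 0, "claw": 0.1}
    - {"x": 0, "y": 0, "z": 0.045, "rx": 0, "ry": 0, "rz": 0, "claw": 0.1}

```text
clock: 20.12
ee_pos: [0.5089, 0.2609, 0.0662]
tool_rot: [3.135, -0.003, 1.656]
force: [0.9, 0.2, -0.0]
width: 0.047
gripper_force: 0.0
```

jog_arm:
  increments:
    - {"x": 0, "y": 0, "z": 0, "rx": 0, "ry": 0, "rz": 0, "claw": 0.1}
    - {"x": 0, "y": 0, "z": 0, "rx": 0, "ry": 0, "rz": 0, "claw": -1}
    - {"x": 0, "y": 0, "z": 0, "rx": 0, "ry": 0, "rz": 0, "claw": -1}
    - {"x": 0, "y": 0, "z": 0, "rx": 0, "ry": 0, "rz": 0, "claw": -1}
    - {"x": 0, "y": 0, "z": 0, "rx": 0, "ry": 0, "rz": 0, "claw": -1}
  squeeze: 30

```text
clock: 20.75
ee_pos: [0.5078, 0.2594, 0.0661]
tool_rot: [3.139, -0.001, 1.654]
force: [-1.3, -0.6, 7.1]
width: 0.0135
gripper_force: 34.2
```

jog_arm:
  increments:
    - {"x": 0, "y": 0.004, "z": 0, "rx": 0, "ry": 0, "rz": 0, "claw": -1}
    - {"x": 0, "y": 0.004, "z": 0, "rx": 0, "ry": 0, "rz": 0, "claw": -1}
    - {"x": 0, "y": 0.004, "z": 0, "rx": 0, "ry": 0, "rz": 0, "claw": -1}
    - {"x": 0, "y": 0.002, "z": 0, "rx": 0, "ry": 0, "rz": 0, "claw": -1}
    - {"x": 0, "y": 0.001, "z": 0, "rx": 0, "ry": 0, "rz": 0, "claw": -1}

```text
clock: 21.38
ee_pos: [0.5225, 0.2604, 0.066]
tool_rot: [3.14, -0.001, 1.654]
force: [-2.1, -1.5, 8.0]
width: 0.0128
gripper_force: 34.3
```

jog_arm:
  increments:
    - {"x": 0, "y": 0.001, "z": 0, "rx": 0, "ry": 0, "rz": 0, "claw": -1}
    - {"x": 0, "y": 0.001, "z": 0, "rx": 0, "ry": 0, "rz": 0, "claw": -1}
    - {"x": 0, "y": 0.001, "z": 0, "rx": 0, "ry": 0, "rz": 0, "claw": -1}
    - {"x": 0, "y": 0.0, "z": 0, "rx": 0, "ry": 0, "rz": 0, "claw": -1}
    - {"x": 0, "y": 0, "z": 0, "rx": 0, "ry": 0, "rz": 0, "claw": -1}

```text
clock: 22.0
ee_pos: [0.5237, 0.2605, 0.066]
tool_rot: [-3.14, -0.0, 1.654]
force: [-6.5, -2.3, 13.4]
width: 0.0134
gripper_force: 35.1
```

jog_arm:
  increments:
    - {"x": 0, "y": 0.001, "z": 0, "rx": 0, "ry": 0, "rz": 0, "claw": -1}
    - {"x": 0, "y": 0.001, "z": 0, "rx": 0, "ry": 0, "rz": 0, "claw": -1}
    - {"x": 0, "y": 0, "z": 0, "rx": 0, "ry": 0, "rz": 0, "claw": -1}
    - {"x": 0, "y": 0.0, "z": 0, "rx": 0, "ry": 0, "rz": 0, "claw": -1}
    - {"x": 0, "y": 0, "z": 0, "rx": 0, "ry": 0, "rz": 0, "claw": -1}

```text
clock: 22.62
ee_pos: [0.5238, 0.2605, 0.066]
tool_rot: [-3.137, 0.0, 1.655]
force: [-11.9, -3.4, 17.2]
width: 0.0133
gripper_force: 36.1
```

jog_arm:
  increments:
    - {"x": 0, "y": -0.001, "z": 0, "rx": 0, "ry": 0, "rz": 0, "claw": -1}
    - {"x": 0, "y": 0, "z": 0, "rx": 0, "ry": 0, "rz": 0, "claw": 0}
    - {"x": 0, "y": 0, "z": 0, "rx": 0, "ry": 0, "rz": 0, "claw": 0}
    - {"x": 0, "y": 0, "z": -0.04, "rx": 0, "ry": 0, "rz": 0, "claw": 0}
    - {"x": 0, "y": 0, "z": -0.05, "rx": 0, "ry": 0, "rz": 0, "claw": -0.5}

```text
clock: 23.25
ee_pos: [0.5249, 0.26, 0.154]
tool_rot: [-3.139, 0.001, 1.655]
force: [0.4, 0.3, 0.3]
width: 0.0259
gripper_force: 0.0
```

```bash
python3 - <<'E'
from h import *
g=jw(-.092,-.077); print(g)
p=monitor.get_obs()['ee_pos']
plan([(*g,.20,94.8),(*g,.185,94.8)],step=.045)
for c in ['top','scene']:
    read_camera(c); print(c,near('jaw_face',c,(.59,.262)),near('batten_wide',c,(.606,.213)),near('lever_grip',c,g))
E
```

```text
(np.float64(0.5385658508856339), np.float64(0.12667168825121516))
t 23.2 at [0.5249 0.26   0.154 ] rot [-1.799e+02  1.000e-01  9.480e+01] w 0.026 F [0.4 0.3 0.3] g 0.0
0 {"x":-0.0335,"y":0.0006,"z":-0.0115,"rx":0,"ry":0,"rz":0,"claw":C}
1 {"x":-0.0335,"y":0.0006,"z":-0.0115,"rx":0,"ry":0,"rz":0,"claw":C}
2 {"x":-0.0335,"y":0.0006,"z":-0.0115,"rx":0,"ry":0,"rz":0,"claw":C}
3 {"x":-0.0335,"y":0.0006,"z":-0.0115,"rx":0,"ry":0,"rz":0,"claw":C}
  -- wp
4 {"x":0,"y":0,"z":0.015,"rx":0,"ry":0,"rz":0,"claw":C}
  -- wp
top [0.5878 0.2619 0.0236] [0.6095 0.2141 0.0318] [0.5417 0.121  0.1529]
scene [0.5871 0.2648 0.0216] [0.6082 0.2115 0.0316] [0.5357 0.1246 0.1499]
```

jog_arm:
  increments:
    - {"x": 0, "y": 0, "z": -0.045, "rx": 0, "ry": 0, "rz": 0, "claw": -1}
    - {"x": -0.045, "y": 0, "z": 0, "rx": 0, "ry": 0, "rz": 0, "claw": -1}
    - {"x": -0.045, "y": 0, "z": 0, "rx": 0, "ry": 0, "rz": 0, "claw": -1}
    - {"x": -0.045, "y": 0, "z": 0, "rx": 0, "ry": 0, "rz": 0, "claw": -1}
    - {"x": 0, "y": 0, "z": 0, "rx": 0, "ry": 0, "rz": 0, "claw": -1}

```text
clock: 24.28
ee_pos: [0.5368, 0.1207, 0.1981]
tool_rot: [-3.139, 0.003, 1.647]
force: [1.3, 0.7, 0.3]
width: -0.0004
gripper_force: 0.0
```

jog_arm:
  increments:
    - {"x": 0, "y": 0, "z": 0.01, "rx": 0, "ry": 0, "rz": 0, "claw": -1}
    - {"x": 0, "y": 0, "z": 0.005, "rx": 0, "ry": 0, "rz": 0, "claw": -1}
    - {"x": 0, "y": 0, "z": 0, "rx": 0, "ry": 0, "rz": 0, "claw": -1}
    - {"x": 0, "y": 0, "z": 0, "rx": 0, "ry": 0, "rz": 0, "claw": -1}
    - {"x": 0, "y": 0, "z": 0, "rx": 0, "ry": 0, "rz": 0, "claw": -1}

```text
clock: 24.9
ee_pos: [0.537, 0.1264, 0.1845]
tool_rot: [3.141, -0.0, 1.655]
force: [0.1, 0.4, -0.1]
width: 0.0
gripper_force: 0.0
```

```bash
python3 - <<'E'
from h import *
plan([(.536,.1255,.185,94.8)])
E
```

```text
t 24.9 at [0.537  0.1264 0.1845] rot [180.   -0.   94.8] w 0.000 F [ 0.1  0.4 -0.1] g 0.0
0 {"x":-0.0008,"y":-0.0011,"z":-0.0005,"rx":0,"ry":0,"rz":0,"claw":C}
  -- wp
```

jog_arm:
  increments:
    - {"x": 0, "y": -0.001, "z": 0.012, "rx": 0, "ry": 0, "rz": 0, "claw": -1}
    - {"x": 0, "y": -0.001, "z": 0.014, "rx": 0, "ry": 0, "rz": 0, "claw": -1}
    - {"x": 0, "y": -0.002, "z": 0.014, "rx": 0, "ry": 0, "rz": 0, "claw": -1}
    - {"x": 0, "y": -0.003, "z": 0.014, "rx": 0, "ry": 0, "rz": 0, "claw": -1}
    - {"x": 0, "y": -0.003, "z": 0.012, "rx": 0, "ry": 0, "rz": 0, "claw": -1}

```text
clock: 25.52
ee_pos: [0.5278, 0.1254, 0.1176]
tool_rot: [3.139, -0.0, 1.655]
force: [3.7, 1.4, 4.7]
width: 0.0001
gripper_force: 2.6
```

jog_arm:
  increments:
    - {"x": 0, "y": 0, "z": 0.004, "rx": 0, "ry": 0, "rz": 0, "claw": -1}
    - {"x": 0, "y": 0, "z": 0.002, "rx": 0, "ry": 0, "rz": 0, "claw": -1}
    - {"x": 0, "y": 0, "z": 0.002, "rx": 0, "ry": 0, "rz": 0, "claw": -1}
    - {"x": 0, "y": 0, "z": 0, "rx": 0, "ry": 0, "rz": 0, "claw": -1}
    - {"x": 0, "y": 0, "z": 0, "rx": 0, "ry": 0, "rz": 0, "claw": -1}

```text
clock: 26.15
ee_pos: [0.5272, 0.1253, 0.1106]
tool_rot: [3.141, -0.0, 1.655]
force: [1.0, 0.2, 5.5]
width: -0.0001
gripper_force: 2.8
```

jog_arm:
  increments:
    - {"x": 0, "y": 0, "z": 0.002, "rx": 0, "ry": 0, "rz": 0, "claw": -1}
    - {"x": 0, "y": 0, "z": 0.002, "rx": 0, "ry": 0, "rz": 0, "claw": -1}
    - {"x": 0, "y": 0, "z": 0.002, "rx": 0, "ry": 0, "rz": 0, "claw": -1}
    - {"x": 0, "y": 0, "z": 0.002, "rx": 0, "ry": 0, "rz": 0, "claw": -1}
    - {"x": 0, "y": 0, "z": 0, "rx": 0, "ry": 0, "rz": 0, "claw": -1}

```text
clock: 26.78
ee_pos: [0.5271, 0.1253, 0.1026]
tool_rot: [3.141, -0.0, 1.655]
force: [0.0, 0.4, 5.9]
width: 0.0001
gripper_force: 3.1
```

jog_arm:
  increments:
    - {"x": 0, "y": 0, "z": 0.002, "rx": 0, "ry": 0, "rz": 0, "claw": -1}
    - {"x": 0, "y": 0, "z": 0.002, "rx": 0, "ry": 0, "rz": 0, "claw": -1}
    - {"x": 0, "y": 0, "z": 0.001, "rx": 0, "ry": 0, "rz": 0, "claw": -1}
    - {"x": 0, "y": 0, "z": 0, "rx": 0, "ry": 0, "rz": 0, "claw": -1}
    - {"x": 0, "y": 0, "z": 0, "rx": 0, "ry": 0, "rz": 0, "claw": -1}

```text
clock: 27.4
ee_pos: [0.5271, 0.1253, 0.0977]
tool_rot: [3.141, -0.0, 1.655]
force: [-0.2, 1.1, 6.9]
width: 0.0002
gripper_force: 3.2
```

jog_arm:
  increments:
    - {"x": 0, "y": 0, "z": 0.001, "rx": 0, "ry": 0, "rz": 0, "claw": -1}
    - {"x": 0, "y": 0, "z": 0.001, "rx": 0, "ry": 0, "rz": 0, "claw": -1}
    - {"x": 0, "y": 0, "z": 0.001, "rx": 0, "ry": 0, "rz": 0, "claw": -1}
    - {"x": 0, "y": 0, "z": 0.001, "rx": 0, "ry": 0, "rz": 0, "claw": -1}
    - {"x": 0, "y": 0, "z": 0, "rx": 0, "ry": 0, "rz": 0, "claw": -1}

```text
clock: 28.02
ee_pos: [0.5274, 0.1254, 0.0952]
tool_rot: [3.141, -0.0, 1.655]
force: [-4.1, -1.0, 18.7]
width: -0.0002
gripper_force: 9.6
```

jog_arm:
  increments:
    - {"x": 0, "y": 0, "z": 0, "rx": 0, "ry": 0, "rz": 0, "claw": -1}
    - {"x": 0, "y": 0, "z": -0.01, "rx": 0, "ry": 0, "rz": 0, "claw": -1}
    - {"x": 0, "y": 0.002, "z": -0.03, "rx": 0, "ry": 0, "rz": 0, "claw": -1}
    - {"x": 0, "y": 0.003, "z": -0.03, "rx": 0, "ry": 0, "rz": 0, "claw": -1}
    - {"x": 0, "y": 0.003, "z": -0.03, "rx": 0, "ry": 0, "rz": 0, "claw": -1}

```text
clock: 28.65
ee_pos: [0.5349, 0.1256, 0.1941]
tool_rot: [-3.141, 0.0, 1.655]
force: [0.2, -0.3, -0.5]
width: -0.0002
gripper_force: 0.0
```

```bash
python3 - <<'E'
from h import *
plan([(.526,.2595,.205,94.8)],step=.06)
for c in ['top','scene']:
    read_camera(c); print(c,near('jaw_tab',c,(.526,.259)),near('batten_wide',c,(.606,.213)),near('punch_tip',c,(.605,.13)),near('lever_grip',c,(.538,.125)))
E
```

```text
t 28.6 at [0.5349 0.1256 0.1941] rot [-180.     0.    94.8] w -0.000 F [ 0.2 -0.3 -0.5] g 0.0
0 {"x":0.0447,"y":0.0008,"z":-0.0036,"rx":0,"ry":0,"rz":0,"claw":C}
1 {"x":0.0447,"y":0.0008,"z":-0.0036,"rx":0,"ry":0,"rz":0,"claw":C}
2 {"x":0.0447,"y":0.0008,"z":-0.0036,"rx":0,"ry":0,"rz":0,"claw":C}
  -- wp
top None None [0.6042 0.1324 0.0768] None
scene [0.5203 0.2561 0.0578] [0.6057 0.2119 0.0291] [0.6045 0.1332 0.0771] [0.5364 0.1239 0.1533]
```

jog_arm:
  increments:
    - {"x": 0.0447, "y": -0.001, "z": 0, "rx": 0, "ry": 0, "rz": 0, "claw": 0.1}
    - {"x": 0.0447, "y": 0, "z": 0, "rx": 0, "ry": 0, "rz": 0, "claw": 0.1}
    - {"x": 0.0447, "y": 0, "z": 0, "rx": 0, "ry": 0, "rz": 0, "claw": 0.1}
    - {"x": 0, "y": 0, "z": 0.03, "rx": 0, "ry": 0, "rz": 0, "claw": 0.1}
    - {"x": 0, "y": 0, "z": 0.035, "rx": 0, "ry": 0, "rz": 0, "claw": 0.1}

```text
clock: 29.78
ee_pos: [0.5227, 0.2607, 0.1276]
tool_rot: [3.141, -0.001, 1.657]
force: [-0.4, 0.6, 0.2]
width: 0.0468
gripper_force: 0.0
```

jog_arm:
  increments:
    - {"x": 0, "y": 0, "z": 0.035, "rx": 0, "ry": 0, "rz": 0, "claw": 0.1}
    - {"x": 0, "y": 0, "z": 0.03, "rx": 0, "ry": 0, "rz": 0, "claw": 0.1}
    - {"x": 0, "y": 0, "z": 0, "rx": 0, "ry": 0, "rz": 0, "claw": 0.1}
    - {"x": 0, "y": 0, "z": 0, "rx": 0, "ry": 0, "rz": 0, "claw": 0.1}
    - {"x": 0, "y": 0, "z": 0, "rx": 0, "ry": 0, "rz": 0, "claw": -1}

```text
clock: 30.4
ee_pos: [0.5238, 0.26, 0.0649]
tool_rot: [3.139, -0.001, 1.655]
force: [0.3, -0.3, -0.1]
width: 0.0304
gripper_force: 0.0
```

jog_arm:
  increments:
    - {"x": 0, "y": 0, "z": 0, "rx": 0, "ry": 0, "rz": 0, "claw": -1}
    - {"x": 0, "y": 0, "z": 0, "rx": 0, "ry": 0, "rz": 0, "claw": -1}
    - {"x": 0, "y": 0, "z": 0, "rx": 0, "ry": 0, "rz": 0, "claw": -1}
    - {"x": 0, "y": -0.005, "z": 0, "rx": 0, "ry": 0, "rz": 0, "claw": -1}
    - {"x": 0, "y": -0.005, "z": 0, "rx": 0, "ry": 0, "rz": 0, "claw": -1}

```text
clock: 31.02
ee_pos: [0.5143, 0.2593, 0.0647]
tool_rot: [3.138, -0.002, 1.654]
force: [2.0, 0.5, 6.5]
width: 0.0135
gripper_force: 34.0
```

jog_arm:
  increments:
    - {"x": 0, "y": -0.004, "z": 0, "rx": 0, "ry": 0, "rz": 0, "claw": -1}
    - {"x": 0, "y": -0.002, "z": 0, "rx": 0, "ry": 0, "rz": 0, "claw": -1}
    - {"x": 0, "y": -0.001, "z": 0, "rx": 0, "ry": 0, "rz": 0, "claw": -1}
    - {"x": 0, "y": -0.001, "z": 0, "rx": 0, "ry": 0, "rz": 0, "claw": -1}
    - {"x": 0, "y": 0, "z": 0, "rx": 0, "ry": 0, "rz": 0, "claw": -1}

```text
clock: 31.65
ee_pos: [0.5062, 0.2587, 0.0647]
tool_rot: [3.138, -0.002, 1.654]
force: [2.0, 1.8, 7.3]
width: 0.0135
gripper_force: 34.1
```

jog_arm:
  increments:
    - {"x": 0, "y": 0, "z": 0, "rx": 0, "ry": 0, "rz": 0, "claw": 0.1}
    - {"x": 0, "y": 0, "z": 0, "rx": 0, "ry": 0, "rz": 0, "claw": 0.1}
    - {"x": 0, "y": 0, "z": -0.03, "rx": 0, "ry": 0, "rz": 0, "claw": 0.1}
    - {"x": 0, "y": 0, "z": -0.035, "rx": 0, "ry": 0, "rz": 0, "claw": 0.1}
    - {"x": -0.0177, "y": 0.032, "z": 0, "rx": 0, "ry": 0, "rz": 0, "claw": 0.1}

```text
clock: 32.28
ee_pos: [0.5373, 0.2462, 0.1308]
tool_rot: [3.14, -0.003, 1.66]
force: [0.9, 0.5, -0.7]
width: 0.0475
gripper_force: 0.0
```

jog_arm:
  increments:
    - {"x": -0.0177, "y": 0.032, "z": 0, "rx": 0, "ry": 0, "rz": 0, "claw": 0.15}
    - {"x": -0.0177, "y": 0.032, "z": 0, "rx": 0, "ry": 0, "rz": 0, "claw": 0.15}
    - {"x": 0, "y": 0, "z": 0, "rx": 0, "ry": 0, "rz": 0, "claw": 0.15}
    - {"x": 0, "y": 0, "z": 0, "rx": 0, "ry": 0, "rz": 0, "claw": 0.15}
    - {"x": 0, "y": 0, "z": 0, "rx": 0, "ry": 0, "rz": 0, "claw": 0.15}

```text
clock: 32.9
ee_pos: [0.6033, 0.2142, 0.1279]
tool_rot: [-3.14, -0.0, 1.657]
force: [0.9, 0.3, 0.0]
width: 0.049
gripper_force: 0.0
```

```bash
python3 - <<'E'
from h import *
plan([(.606,.214,.038,94.8)],step=.03)
read_camera('scene'); print(near('batten_wide','scene',(.606,.213)),near('jaw_tab','scene',(.506,.259)),near('batten_mid','scene',(.447,-.325)),near('batten_narrow','scene',(.652,-.305)))
E
```

```text
t 32.9 at [0.6033 0.2142 0.1279] rot [-179.9   -0.    94.9] w 0.049 F [0.9 0.3 0. ] g 0.0
0 {"x":-0.0002,"y":0.0009,"z":0.03,"rx":0,"ry":0,"rz":0,"claw":C}
1 {"x":-0.0002,"y":0.0009,"z":0.03,"rx":0,"ry":0,"rz":0,"claw":C}
2 {"x":-0.0002,"y":0.0009,"z":0.03,"rx":0,"ry":0,"rz":0,"claw":C}
  -- wp
None [0.504  0.2567 0.0585] [ 0.4458 -0.324   0.0059] [ 0.6528 -0.3014  0.0114]
```

Descend, grip, lift to 64 mm, slide out along +y and up.

jog_arm:
  increments:
    - {"x": 0, "y": 0.001, "z": 0.03, "rx": 0, "ry": 0, "rz": 0, "claw": 0.15}
    - {"x": 0, "y": 0.001, "z": 0.03, "rx": 0, "ry": 0, "rz": 0, "claw": 0.15}
    - {"x": 0, "y": 0.0005, "z": 0.02, "rx": 0, "ry": 0, "rz": 0, "claw": 0.15}
    - {"x": 0, "y": 0, "z": 0.008, "rx": 0, "ry": 0, "rz": 0, "claw": 0.15}
    - {"x": 0, "y": 0, "z": 0, "rx": 0, "ry": 0, "rz": 0, "claw": 0.15}

```text
clock: 33.78
ee_pos: [0.6072, 0.2133, 0.0401]
tool_rot: [-3.141, 0.0, 1.655]
force: [-0.1, -0.6, 0.2]
width: 0.0492
gripper_force: 0.0
```

jog_arm:
  increments:
    - {"x": 0, "y": 0, "z": 0, "rx": 0, "ry": 0, "rz": 0, "claw": 0.15}
    - {"x": 0, "y": 0, "z": 0, "rx": 0, "ry": 0, "rz": 0, "claw": -1}
    - {"x": 0, "y": 0, "z": 0, "rx": 0, "ry": 0, "rz": 0, "claw": -1}
    - {"x": 0, "y": 0, "z": 0, "rx": 0, "ry": 0, "rz": 0, "claw": -1}
    - {"x": 0, "y": 0, "z": 0, "rx": 0, "ry": 0, "rz": 0, "claw": -1}
  squeeze: 60

```text
clock: 34.4
ee_pos: [0.6069, 0.2135, 0.0416]
tool_rot: [-3.141, -0.0, 1.654]
force: [-3.9, -0.4, 6.0]
width: 0.0302
gripper_force: 60.7
```

jog_arm:
  increments:
    - {"x": 0, "y": 0, "z": -0.008, "rx": 0, "ry": 0, "rz": 0, "claw": -1}
    - {"x": 0, "y": 0, "z": -0.009, "rx": 0, "ry": 0, "rz": 0, "claw": -1}
    - {"x": 0, "y": 0, "z": -0.009, "rx": 0, "ry": 0, "rz": 0, "claw": -1}
    - {"x": 0, "y": 0, "z": 0, "rx": 0, "ry": 0, "rz": 0, "claw": -1}
    - {"x": 0, "y": 0, "z": 0, "rx": 0, "ry": 0, "rz": 0, "claw": -1}

```text
clock: 35.02
ee_pos: [0.6074, 0.2133, 0.0664]
tool_rot: [3.141, -0.0, 1.655]
force: [-0.5, 0.0, -1.0]
width: 0.03
gripper_force: 59.9
```

jog_arm:
  increments:
    - {"x": 0.014, "y": 0, "z": 0, "rx": 0, "ry": 0, "rz": 0, "claw": -1}
    - {"x": 0.014, "y": 0, "z": 0, "rx": 0, "ry": 0, "rz": 0, "claw": -1}
    - {"x": 0.014, "y": 0, "z": 0, "rx": 0, "ry": 0, "rz": 0, "claw": -1}
    - {"x": 0.014, "y": 0, "z": 0, "rx": 0, "ry": 0, "rz": 0, "claw": -1}
    - {"x": 0.004, "y": 0, "z": 0, "rx": 0, "ry": 0, "rz": 0, "claw": -1}

```text
clock: 35.65
ee_pos: [0.6017, 0.2754, 0.0662]
tool_rot: [-3.141, -0.001, 1.657]
force: [-0.5, -0.3, -0.7]
width: 0.0301
gripper_force: 59.9
```

jog_arm:
  increments:
    - {"x": 0, "y": 0, "z": -0.02, "rx": 0, "ry": 0, "rz": 0, "claw": -1}
    - {"x": 0, "y": 0, "z": -0.035, "rx": 0, "ry": 0, "rz": 0, "claw": -1}
    - {"x": 0, "y": 0, "z": -0.035, "rx": 0, "ry": 0, "rz": 0, "claw": -1}
    - {"x": 0, "y": 0, "z": -0.035, "rx": 0, "ry": 0, "rz": 0, "claw": -1}
    - {"x": 0, "y": 0, "z": -0.015, "rx": 0, "ry": 0, "rz": 0, "claw": -1}

```text
clock: 36.28
ee_pos: [0.6041, 0.2726, 0.2104]
tool_rot: [3.136, -0.002, 1.653]
force: [0.4, 0.8, -2.1]
width: 0.0304
gripper_force: 59.9
```

```bash
cat >> h.py <<'E'
B=(.534,-.058,np.radians(-2.7))
def bw(x,y): return tuple(jig2w(B,x,y))
E
python3 - <<'E'
from h import *
print(bw(0,.052))
plan([(.56,.07,.21,94.8),(*bw(0,.052),.205,177.3)],step=.05)
E
```

```text
(np.float64(0.5364495354369014), np.float64(-0.006057726501977563))
t 36.3 at [0.6041 0.2726 0.2104] rot [ 1.797e+02 -1.000e-01  9.470e+01] w 0.030 F [ 0.4  0.8 -2.1] g 59.9
0 {"x":-0.0397,"y":-0.0121,"z":0.0001,"rx":0,"ry":0,"rz":0,"claw":C}
1 {"x":-0.0397,"y":-0.0121,"z":0.0001,"rx":0,"ry":0,"rz":0,"claw":C}
2 {"x":-0.0397,"y":-0.0122,"z":0.0001,"rx":0,"ry":0,"rz":0,"claw":C}
3 {"x":-0.0396,"y":-0.0122,"z":0.0001,"rx":0,"ry":0,"rz":0,"claw":C}
4 {"x":-0.0396,"y":-0.0122,"z":0.0001,"rx":0,"ry":0,"rz":0,"claw":C}
  -- wp
0 {"x":-0.0082,"y":-0.0033,"z":0.0006,"rx":0,"ry":0,"rz":-9.2,"claw":C}
1 {"x":-0.0076,"y":-0.0046,"z":0.0006,"rx":0,"ry":0,"rz":-9.2,"claw":C}
2 {"x":-0.0067,"y":-0.0057,"z":0.0006,"rx":0,"ry":0,"rz":-9.2,"claw":C}
3 {"x":-0.0057,"y":-0.0067,"z":0.0006,"rx":0,"ry":0,"rz":-9.2,"claw":C}
4 {"x":-0.0046,"y":-0.0076,"z":0.0006,"rx":0,"ry":0,"rz":-9.2,"claw":C}
0 {"x":-0.0033,"y":-0.0082,"z":0.0006,"rx":0,"ry":0,"rz":-9.2,"claw":C}
1 {"x":-0.002,"y":-0.0086,"z":0.0006,"rx":0,"ry":0,"rz":-9.2,"claw":C}
2 {"x":-0.0006,"y":-0.0088,"z":0.0006,"rx":0,"ry":0,"rz":-9.2,"claw":C}
3 {"x":0.0008,"y":-0.0088,"z":0.0006,"rx":0,"ry":0,"rz":-9.2,"claw":C}
  -- wp
```

jog_arm:
  increments:
    - {"x": -0.0397, "y": -0.0121, "z": 0, "rx": 0, "ry": 0, "rz": 0, "claw": -1}
    - {"x": -0.0397, "y": -0.0121, "z": 0, "rx": 0, "ry": 0, "rz": 0, "claw": -1}
    - {"x": -0.0397, "y": -0.0121, "z": 0, "rx": 0, "ry": 0, "rz": 0, "claw": -1}
    - {"x": -0.0397, "y": -0.0122, "z": 0, "rx": 0, "ry": 0, "rz": 0, "claw": -1}
    - {"x": -0.0397, "y": -0.0122, "z": 0, "rx": 0, "ry": 0, "rz": 0, "claw": -1}

```text
clock: 36.9
ee_pos: [0.5577, 0.0682, 0.2062]
tool_rot: [-3.141, 0.0, 1.654]
force: [1.5, -0.3, -0.6]
width: 0.0302
gripper_force: 59.9
```

jog_arm:
  increments:
    - {"x": -0.0082, "y": -0.0033, "z": 0, "rx": 0, "ry": 0, "rz": -9.2, "claw": -1}
    - {"x": -0.0076, "y": -0.0046, "z": 0, "rx": 0, "ry": 0, "rz": -9.2, "claw": -1}
    - {"x": -0.0067, "y": -0.0057, "z": 0, "rx": 0, "ry": 0, "rz": -9.2, "claw": -1}
    - {"x": -0.0057, "y": -0.0067, "z": 0, "rx": 0, "ry": 0, "rz": -9.2, "claw": -1}
    - {"x": -0.0046, "y": -0.0076, "z": 0, "rx": 0, "ry": 0, "rz": -9.2, "claw": -1}

```text
clock: 37.52
ee_pos: [0.5448, 0.027, 0.2061]
tool_rot: [-3.141, -0.0, 2.462]
force: [-0.3, -0.2, -1.3]
width: 0.0302
gripper_force: 60.0
```

jog_arm:
  increments:
    - {"x": -0.0033, "y": -0.0082, "z": 0.0, "rx": 0, "ry": 0, "rz": -9.2, "claw": -1}
    - {"x": -0.002, "y": -0.0086, "z": 0.0, "rx": 0, "ry": 0, "rz": -9.2, "claw": -1}
    - {"x": -0.0006, "y": -0.0088, "z": 0.0, "rx": 0, "ry": 0, "rz": -9.2, "claw": -1}
    - {"x": 0.0008, "y": -0.0088, "z": 0.0, "rx": 0, "ry": 0, "rz": -9.2, "claw": -1}
    - {"x": 0, "y": 0, "z": 0.0, "rx": 0, "ry": 0, "rz": 0, "claw": -1}

```text
clock: 38.15
ee_pos: [0.5345, -0.0073, 0.2061]
tool_rot: [-3.141, -0.001, 3.096]
force: [-0.1, 0.3, -1.0]
width: 0.0302
gripper_force: 59.9
```

jog_arm:
  increments:
    - {"x": 0, "y": 0, "z": 0.03, "rx": 0, "ry": 0, "rz": 0, "claw": -1}
    - {"x": 0, "y": 0, "z": 0.04, "rx": 0, "ry": 0, "rz": 0, "claw": -1}
    - {"x": 0, "y": 0, "z": 0.04, "rx": 0, "ry": 0, "rz": 0, "claw": -1}
    - {"x": 0, "y": 0, "z": 0.02, "rx": 0, "ry": 0, "rz": 0, "claw": -1}
    - {"x": 0, "y": 0, "z": 0, "rx": 0, "ry": 0, "rz": 0, "claw": -1}

```text
clock: 38.78
ee_pos: [0.5335, -0.0056, 0.0746]
tool_rot: [-3.141, -0.004, 3.097]
force: [0.3, 0.2, -1.2]
width: 0.0301
gripper_force: 59.9
```

```bash
python3 - <<'E'
from h import *
for _ in range(4): read_camera('scene')
plan([(*bw(0,.052),.035,177.3)],step=.05)
save('scene','s3.png')
t=save('top','t3.png')
for q in models.regions_of('batten_wide','top')[:2]: print(q['conf'],rect('top',q['mask'],.075))
print(models.pinpoint('batten_wide','top')[:2])
E
```

```text
t 39.0 at [ 0.5362 -0.0057  0.0776] rot [1.800e+02 1.000e-01 1.776e+02] w 0.030 F [ 0.5 -0.2 -0.9] g 59.9
0 {"x":-0.0003,"y":-0.0003,"z":0.0426,"rx":0,"ry":0,"rz":0.3,"claw":C}
  -- wp
[]
```

jog_arm:
  increments:
    - {"x": 0, "y": 0, "z": 0.02, "rx": 0, "ry": 0, "rz": 0.3, "claw": -1}
    - {"x": 0, "y": 0, "z": 0.015, "rx": 0, "ry": 0, "rz": 0, "claw": -1}
    - {"x": 0, "y": 0, "z": 0.008, "rx": 0, "ry": 0, "rz": 0, "claw": -1}
    - {"x": 0, "y": 0, "z": 0.002, "rx": 0, "ry": 0, "rz": 0, "claw": -1}
    - {"x": 0, "y": 0, "z": 0, "rx": 0, "ry": 0, "rz": 0, "claw": -1}

```text
clock: 39.8
ee_pos: [0.5353, -0.0058, 0.0314]
tool_rot: [3.142, 0.0, 3.095]
force: [0.2, 0.5, -1.2]
width: 0.0302
gripper_force: 59.9
```

jog_arm:
  increments:
    - {"x": 0, "y": 0, "z": 0.001, "rx": 0, "ry": 0, "rz": 0, "claw": -1}
    - {"x": 0, "y": 0, "z": 0.001, "rx": 0, "ry": 0, "rz": 0, "claw": -1}
    - {"x": 0, "y": 0, "z": 0, "rx": 0, "ry": 0, "rz": 0, "claw": -1}
    - {"x": 0, "y": 0, "z": 0, "rx": 0, "ry": 0, "rz": 0, "claw": -1}
    - {"x": 0, "y": 0, "z": 0, "rx": 0, "ry": 0, "rz": 0, "claw": -1}

```text
clock: 40.42
ee_pos: [0.5356, -0.0058, 0.0305]
tool_rot: [3.142, 0.001, 3.095]
force: [-1.9, -0.4, 8.1]
width: 0.0303
gripper_force: 60.9
```

jog_arm:
  increments:
    - {"x": 0, "y": 0, "z": 0, "rx": 0, "ry": 0, "rz": 0, "claw": 0}
    - {"x": 0, "y": 0, "z": 0, "rx": 0, "ry": 0, "rz": 0, "claw": 0}
    - {"x": 0, "y": 0, "z": -0.03, "rx": 0, "ry": 0, "rz": 0, "claw": 0}
    - {"x": 0, "y": 0, "z": -0.04, "rx": 0, "ry": 0, "rz": 0, "claw": 0.2}
    - {"x": 0, "y": 0, "z": -0.04, "rx": 0, "ry": 0, "rz": 0, "claw": 0.2}

```text
clock: 41.05
ee_pos: [0.5348, -0.0058, 0.1401]
tool_rot: [3.142, -0.001, 3.095]
force: [0.9, 0.6, 0.0]
width: 0.0516
gripper_force: 0.0
```

```bash
python3 - <<'E'
from h import *
read_camera('top')
for q in models.regions_of('batten_mid','top')[:3]: print(q['conf'],rect('top',q['mask'],.014))
read_camera('scene'); print(near('batten_mid','scene',(.447,-.325)),near('batten_wide','scene',(.536,-.006)))
plan([(.4485,-.324,.15,77.2)],step=.06)
E
```

```text
0.66 (array([ 0.44811068, -0.32261268]), np.float64(0.025323695274062363), np.float64(0.18148467549271366), np.float64(77.97334350672593))
0.41 (array([0.74118097, 0.00294079]), np.float64(0.10587070476583683), np.float64(0.06689831530886076), np.float64(91.71616796054269))
[ 0.4453 -0.3231  0.0051] [ 0.5384 -0.0041  0.0195]
t 41.3 at [ 0.5348 -0.0059  0.139 ] rot [-180.    -0.   177.3] w 0.051 F [-0.7  0.1 -0.3] g 0.0
0 {"x":0.0071,"y":-0.0322,"z":-0.0011,"rx":0,"ry":0,"rz":10,"claw":C}
1 {"x":0.0014,"y":-0.0329,"z":-0.0011,"rx":0,"ry":0,"rz":10,"claw":C}
2 {"x":-0.0043,"y":-0.0327,"z":-0.0011,"rx":0,"ry":0,"rz":10,"claw":C}
3 {"x":-0.0099,"y":-0.0314,"z":-0.0011,"rx":0,"ry":0,"rz":10,"claw":C}
4 {"x":-0.0152,"y":-0.0292,"z":-0.0011,"rx":0,"ry":0,"rz":10,"claw":C}
0 {"x":-0.0201,"y":-0.0261,"z":-0.0011,"rx":0,"ry":0,"rz":10,"claw":C}
1 {"x":-0.0243,"y":-0.0222,"z":-0.0011,"rx":0,"ry":0,"rz":10,"claw":C}
2 {"x":-0.0278,"y":-0.0177,"z":-0.0011,"rx":0,"ry":0,"rz":10,"claw":C}
3 {"x":-0.0305,"y":-0.0126,"z":-0.0011,"rx":0,"ry":0,"rz":10,"claw":C}
4 {"x":-0.0322,"y":-0.0071,"z":-0.0011,"rx":0,"ry":0,"rz":10,"claw":C}
  -- wp
```

jog_arm:
  increments:
    - {"x": 0.0071, "y": -0.0322, "z": -0.001, "rx": 0, "ry": 0, "rz": 10, "claw": 0.2}
    - {"x": 0.0014, "y": -0.0329, "z": -0.001, "rx": 0, "ry": 0, "rz": 10, "claw": 0.2}
    - {"x": -0.0043, "y": -0.0327, "z": -0.001, "rx": 0, "ry": 0, "rz": 10, "claw": 0.2}
    - {"x": -0.0099, "y": -0.0314, "z": -0.001, "rx": 0, "ry": 0, "rz": 10, "claw": 0.2}
    - {"x": -0.0152, "y": -0.0292, "z": -0.001, "rx": 0, "ry": 0, "rz": 10, "claw": 0.2}

```text
clock: 41.92
ee_pos: [0.4905, -0.1655, 0.1426]
tool_rot: [-3.139, -0.002, 2.216]
force: [0.8, -0.1, -0.3]
width: 0.0512
gripper_force: 0.0
```

jog_arm:
  increments:
    - {"x": -0.0201, "y": -0.0261, "z": 0, "rx": 0, "ry": 0, "rz": 10, "claw": 0.2}
    - {"x": -0.0243, "y": -0.0222, "z": 0, "rx": 0, "ry": 0, "rz": 10, "claw": 0.2}
    - {"x": -0.0278, "y": -0.0177, "z": 0, "rx": 0, "ry": 0, "rz": 10, "claw": 0.2}
    - {"x": -0.0305, "y": -0.0126, "z": 0, "rx": 0, "ry": 0, "rz": 10, "claw": 0.2}
    - {"x": -0.0322, "y": -0.0071, "z": 0, "rx": 0, "ry": 0, "rz": 10, "claw": 0.2}

```text
clock: 42.55
ee_pos: [0.4476, -0.3243, 0.1425]
tool_rot: [-3.138, -0.0, 1.344]
force: [0.9, 0.1, -1.2]
width: 0.0514
gripper_force: 0.0
```

jog_arm:
  increments:
    - {"x": 0, "y": 0, "z": 0.04, "rx": 0, "ry": 0, "rz": 0, "claw": 0.2}
    - {"x": 0, "y": 0, "z": 0.03, "rx": 0, "ry": 0, "rz": 0, "claw": 0.2}
    - {"x": 0, "y": 0, "z": 0.02, "rx": 0, "ry": 0, "rz": 0, "claw": 0.2}
    - {"x": 0, "y": 0, "z": 0, "rx": 0, "ry": 0, "rz": 0, "claw": 0.2}
    - {"x": 0, "y": 0, "z": 0, "rx": 0, "ry": 0, "rz": 0, "claw": 0.2}

```text
clock: 43.18
ee_pos: [0.4488, -0.324, 0.0541]
tool_rot: [-3.141, 0.0, 1.349]
force: [0.1, -0.5, 0.1]
width: 0.0514
gripper_force: 0.0
```

```bash
python3 - <<'E'
from h import *
s=save('scene','s4.png'); print(near('batten_mid','scene',(.447,-.325)))
for q in models.regions_of('batten_mid','scene')[:2]: print(q['conf'],rect('scene',q['mask'],.014))
plan([(.4475,-.323,.014,77.3)],step=.03)
cv2.imwrite('pics/c4.png',cv2.resize(s[220:420,200:440],None,fx=2.5,fy=2.5)[:,:,::-1])
E
```

```text
[ 0.4488 -0.323   0.0074]
0.78 (array([ 0.44300481, -0.34379291]), np.float64(0.03184340042783255), np.float64(0.15277003698752745), np.float64(76.70171103186038))
0.38 (array([0.66059861, 0.32428171]), np.float64(0.10125543095770448), np.float64(0.1831025748333076), np.float64(109.74518424020131))
t 43.3 at [ 0.4496 -0.3243  0.0551] rot [179.9   0.   77.3] w 0.051 F [-0.1  0.8  0.4] g 0.0
0 {"x":0.0004,"y":-0.0012,"z":0.0206,"rx":0,"ry":0,"rz":0,"claw":C}
1 {"x":0.0004,"y":-0.0012,"z":0.0206,"rx":0,"ry":0,"rz":0,"claw":C}
  -- wp
```

View pics/c4.png

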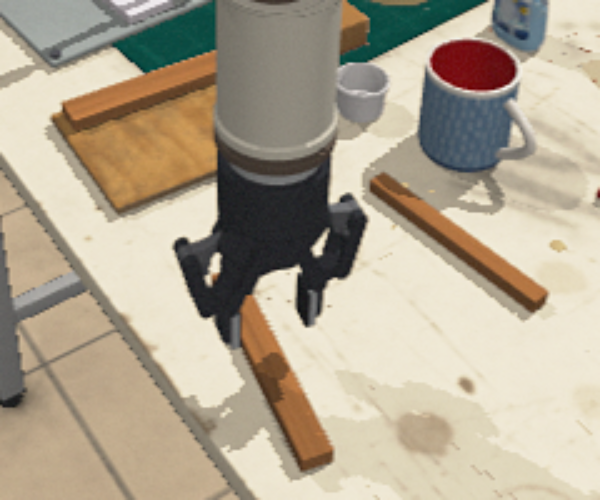

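The wide batten lies along the board's left edge (crop px 140,85), and the fingers straddle the mid batten (265,300). I grip it.

jog_arm:
  increments:
    - {"x": 0, "y": -0.001, "z": 0.02, "rx": 0, "ry": 0, "rz": 0, "claw": 0.2}
    - {"x": 0, "y": -0.001, "z": 0.015, "rx": 0, "ry": 0, "rz": 0, "claw": 0.2}
    - {"x": 0, "y": 0, "z": 0.005, "rx": 0, "ry": 0, "rz": 0, "claw": 0.2}
    - {"x": 0, "y": 0, "z": 0, "rx": 0, "ry": 0, "rz": 0, "claw": 0.2}
    - {"x": 0, "y": 0, "z": 0, "rx": 0, "ry": 0, "rz": 0, "claw": -1}

```text
clock: 43.95
ee_pos: [0.4475, -0.3238, 0.0148]
tool_rot: [3.141, 0.0, 1.349]
force: [0.1, 1.3, -0.6]
width: 0.0341
gripper_force: 0.0
```

jog_arm:
  increments:
    - {"x": 0, "y": 0, "z": 0, "rx": 0, "ry": 0, "rz": 0, "claw": -1}
    - {"x": 0, "y": 0, "z": 0, "rx": 0, "ry": 0, "rz": 0, "claw": -1}
    - {"x": 0, "y": 0, "z": 0, "rx": 0, "ry": 0, "rz": 0, "claw": -1}
    - {"x": 0, "y": 0, "z": 0, "rx": 0, "ry": 0, "rz": 0, "claw": -1}
    - {"x": 0, "y": 0, "z": 0, "rx": 0, "ry": 0, "rz": 0, "claw": -1}

```text
clock: 44.58
ee_pos: [0.4477, -0.3239, 0.0151]
tool_rot: [3.14, 0.0, 1.349]
force: [-0.1, 1.3, 6.5]
width: 0.0231
gripper_force: 60.3
```

jog_arm:
  increments:
    - {"x": 0, "y": 0, "z": -0.03, "rx": 0, "ry": 0, "rz": 0, "claw": -1}
    - {"x": 0, "y": 0, "z": -0.045, "rx": 0, "ry": 0, "rz": 0, "claw": -1}
    - {"x": 0, "y": 0, "z": -0.045, "rx": 0, "ry": 0, "rz": 0, "claw": -1}
    - {"x": 0, "y": 0, "z": -0.045, "rx": 0, "ry": 0, "rz": 0, "claw": -1}
    - {"x": 0, "y": 0, "z": -0.015, "rx": 0, "ry": 0, "rz": 0, "claw": -1}

```text
clock: 45.2
ee_pos: [0.4483, -0.3244, 0.1971]
tool_rot: [3.137, 0.001, 1.349]
force: [-0.7, -0.6, -0.5]
width: 0.0234
gripper_force: 59.6
```

```bash
python3 - <<'E'
from h import *
print(jw(-.0155,.055))
plan([(*jw(-.016,.055),.195,94.8)],step=.05)
E
```

```text
(np.float64(0.6037520792983554), np.float64(0.26461010068707186))
t 45.2 at [ 0.4483 -0.3244  0.1971] rot [1.797e+02 1.000e-01 7.730e+01] w 0.023 F [-0.7 -0.6 -0.5] g 59.6
0 {"x":0.0468,"y":0.0017,"z":0.0002,"rx":0,"ry":0,"rz":-1.3,"claw":C}
1 {"x":0.0468,"y":0.0028,"z":0.0002,"rx":0,"ry":0,"rz":-1.3,"claw":C}
2 {"x":0.0467,"y":0.0039,"z":0.0002,"rx":0,"ry":0,"rz":-1.3,"claw":C}
3 {"x":0.0466,"y":0.005,"z":0.0002,"rx":0,"ry":0,"rz":-1.3,"claw":C}
4 {"x":0.0465,"y":0.0061,"z":0.0002,"rx":0,"ry":0,"rz":-1.3,"claw":C}
0 {"x":0.0463,"y":0.0071,"z":0.0002,"rx":0,"ry":0,"rz":-1.3,"claw":C}
1 {"x":0.0461,"y":0.0082,"z":0.0002,"rx":0,"ry":0,"rz":-1.3,"claw":C}
2 {"x":0.0459,"y":0.0093,"z":0.0002,"rx":0,"ry":0,"rz":-1.3,"claw":C}
3 {"x":0.0457,"y":0.0104,"z":0.0002,"rx":0,"ry":0,"rz":-1.3,"claw":C}
4 {"x":0.0454,"y":0.0115,"z":0.0002,"rx":0,"ry":0,"rz":-1.3,"claw":C}
0 {"x":0.0451,"y":0.0125,"z":0.0002,"rx":0,"ry":0,"rz":-1.3,"claw":C}
1 {"x":0.0448,"y":0.0136,"z":0.0002,"rx":0,"ry":0,"rz":-1.3,"claw":C}
2 {"x":0.0445,"y":0.0146,"z":0.0002,"rx":0,"ry":0,"rz":-1.3,"claw":C}
  -- wp
```

jog_arm:
  increments:
    - {"x": 0.0468, "y": 0.0017, "z": 0, "rx": 0, "ry": 0, "rz": -1.3, "claw": -1}
    - {"x": 0.0468, "y": 0.0028, "z": 0, "rx": 0, "ry": 0, "rz": -1.3, "claw": -1}
    - {"x": 0.0467, "y": 0.0039, "z": 0, "rx": 0, "ry": 0, "rz": -1.3, "claw": -1}
    - {"x": 0.0466, "y": 0.005, "z": 0, "rx": 0, "ry": 0, "rz": -1.3, "claw": -1}
    - {"x": 0.0465, "y": 0.0061, "z": 0, "rx": 0, "ry": 0, "rz": -1.3, "claw": -1}

```text
clock: 45.82
ee_pos: [0.5066, -0.0953, 0.1932]
tool_rot: [-3.14, -0.0, 1.464]
force: [0.8, -0.5, -0.1]
width: 0.023
gripper_force: 59.5
```

jog_arm:
  increments:
    - {"x": 0.0463, "y": 0.0071, "z": 0, "rx": 0, "ry": 0, "rz": -1.3, "claw": -1}
    - {"x": 0.0461, "y": 0.0082, "z": 0, "rx": 0, "ry": 0, "rz": -1.3, "claw": -1}
    - {"x": 0.0459, "y": 0.0093, "z": 0, "rx": 0, "ry": 0, "rz": -1.3, "claw": -1}
    - {"x": 0.0457, "y": 0.0104, "z": 0, "rx": 0, "ry": 0, "rz": -1.3, "claw": -1}
    - {"x": 0.0454, "y": 0.0115, "z": 0, "rx": 0, "ry": 0, "rz": -1.3, "claw": -1}

```text
clock: 46.45
ee_pos: [0.5673, 0.1306, 0.1929]
tool_rot: [-3.139, 0.0, 1.577]
force: [0.2, -0.3, 0.2]
width: 0.0232
gripper_force: 59.5
```

jog_arm:
  increments:
    - {"x": 0.0451, "y": 0.0125, "z": 0, "rx": 0, "ry": 0, "rz": -1.3, "claw": -1}
    - {"x": 0.0448, "y": 0.0136, "z": 0, "rx": 0, "ry": 0, "rz": -1.3, "claw": -1}
    - {"x": 0.0445, "y": 0.0146, "z": 0, "rx": 0, "ry": 0, "rz": -1.3, "claw": -1}
    - {"x": 0, "y": 0, "z": 0, "rx": 0, "ry": 0, "rz": -0.6, "claw": -1}
    - {"x": 0, "y": 0, "z": 0, "rx": 0, "ry": 0, "rz": 0, "claw": -1}

```text
clock: 47.08
ee_pos: [0.604, 0.2639, 0.1927]
tool_rot: [-3.139, 0.002, 1.655]
force: [0.9, 0.5, -1.3]
width: 0.0236
gripper_force: 59.5
```

```bash
python3 - <<'E'
from h import *
for _ in range(4): read_camera('scene')
print(models.pinpoint('batten_mid','scene')[:2])
plan([(*jw(-.016,.055),.065,94.8)],step=.03)
E
```

```text
[{'at': [0.6032, 0.2622, 0.1822], 'conf': 0.67}, {'at': [0.6516, -0.3014, 0.0089], 'conf': 0.42}]
t 47.3 at [0.6051 0.2632 0.1943] rot [-180.     0.    94.7] w 0.023 F [-0.6  0.5 -0.5] g 59.5
0 {"x":0.0003,"y":-0.0003,"z":0.0259,"rx":0,"ry":0,"rz":0,"claw":C}
1 {"x":0.0003,"y":-0.0003,"z":0.0259,"rx":0,"ry":0,"rz":0,"claw":C}
2 {"x":0.0003,"y":-0.0003,"z":0.0259,"rx":0,"ry":0,"rz":0,"claw":C}
3 {"x":0.0003,"y":-0.0003,"z":0.0259,"rx":0,"ry":0,"rz":0,"claw":C}
4 {"x":0.0003,"y":-0.0003,"z":0.0259,"rx":0,"ry":0,"rz":0,"claw":C}
  -- wp
```

jog_arm:
  increments:
    - {"x": 0, "y": -0.001, "z": 0.03, "rx": 0, "ry": 0, "rz": 0, "claw": -1}
    - {"x": 0, "y": -0.001, "z": 0.03, "rx": 0, "ry": 0, "rz": 0, "claw": -1}
    - {"x": 0, "y": 0, "z": 0.03, "rx": 0, "ry": 0, "rz": 0, "claw": -1}
    - {"x": 0, "y": 0, "z": 0.025, "rx": 0, "ry": 0, "rz": 0, "claw": -1}
    - {"x": 0, "y": 0, "z": 0.014, "rx": 0, "ry": 0, "rz": 0, "claw": -1}

```text
clock: 47.95
ee_pos: [0.6023, 0.2635, 0.064]
tool_rot: [-3.14, 0.001, 1.654]
force: [0.3, -0.3, 0.3]
width: 0.0233
gripper_force: 59.6
```

jog_arm:
  increments:
    - {"x": 0, "y": 0, "z": 0, "rx": 0, "ry": 0, "rz": 0, "claw": -1}
    - {"x": 0, "y": 0, "z": 0, "rx": 0, "ry": 0, "rz": 0, "claw": -1}
    - {"x": 0, "y": 0, "z": 0, "rx": 0, "ry": 0, "rz": 0, "claw": -1}
    - {"x": 0, "y": 0, "z": 0, "rx": 0, "ry": 0, "rz": 0, "claw": -1}
    - {"x": 0, "y": 0, "z": 0, "rx": 0, "ry": 0, "rz": 0, "claw": -1}

```text
clock: 48.58
ee_pos: [0.6031, 0.2647, 0.0657]
tool_rot: [3.141, -0.0, 1.655]
force: [0.2, -0.1, -0.6]
width: 0.0234
gripper_force: 59.6
```

jog_arm:
  increments:
    - {"x": -0.013, "y": 0, "z": 0, "rx": 0, "ry": 0, "rz": 0, "claw": -1}
    - {"x": -0.013, "y": 0, "z": 0, "rx": 0, "ry": 0, "rz": 0, "claw": -1}
    - {"x": -0.013, "y": 0, "z": 0, "rx": 0, "ry": 0, "rz": 0, "claw": -1}
    - {"x": -0.012, "y": 0, "z": 0, "rx": 0, "ry": 0, "rz": 0, "claw": -1}
    - {"x": 0, "y": 0, "z": 0, "rx": 0, "ry": 0, "rz": 0, "claw": -1}

```text
clock: 49.2
ee_pos: [0.6076, 0.2115, 0.0653]
tool_rot: [-3.142, 0.001, 1.652]
force: [-0.3, -0.0, -0.3]
width: 0.0231
gripper_force: 59.6
```

jog_arm:
  increments:
    - {"x": 0, "y": 0, "z": 0.01, "rx": 0, "ry": 0, "rz": 0, "claw": -1}
    - {"x": 0, "y": 0, "z": 0.01, "rx": 0, "ry": 0, "rz": 0, "claw": -1}
    - {"x": 0, "y": 0, "z": 0.005, "rx": 0, "ry": 0, "rz": 0, "claw": -1}
    - {"x": 0, "y": 0, "z": 0.001, "rx": 0, "ry": 0, "rz": 0, "claw": -1}
    - {"x": 0, "y": 0, "z": 0, "rx": 0, "ry": 0, "rz": 0, "claw": -1}

```text
clock: 49.82
ee_pos: [0.6071, 0.2139, 0.0392]
tool_rot: [-3.141, 0.0, 1.655]
force: [-0.7, 0.2, -0.8]
width: 0.0232
gripper_force: 59.5
```

jog_arm:
  increments:
    - {"x": 0, "y": 0, "z": 0.001, "rx": 0, "ry": 0, "rz": 0, "claw": -1}
    - {"x": 0, "y": 0.001, "z": 0.0, "rx": 0, "ry": 0, "rz": 0, "claw": -1}
    - {"x": 0, "y": 0.001, "z": 0, "rx": 0, "ry": 0, "rz": 0, "claw": -1}
    - {"x": 0, "y": 0, "z": 0, "rx": 0, "ry": 0, "rz": 0, "claw": -1}
    - {"x": 0, "y": 0, "z": 0, "rx": 0, "ry": 0, "rz": 0, "claw": -1}

```text
clock: 50.45
ee_pos: [0.6089, 0.2139, 0.0384]
tool_rot: [-3.141, -0.0, 1.655]
force: [-2.5, 0.4, 1.4]
width: 0.0233
gripper_force: 59.8
```

jog_arm:
  increments:
    - {"x": 0, "y": 0.001, "z": 0.0005, "rx": 0, "ry": 0, "rz": 0, "claw": -1}
    - {"x": 0, "y": 0, "z": 0, "rx": 0, "ry": 0, "rz": 0, "claw": -1}
    - {"x": 0, "y": 0, "z": 0, "rx": 0, "ry": 0, "rz": 0, "claw": -1}
    - {"x": 0, "y": 0, "z": 0, "rx": 0, "ry": 0, "rz": 0, "claw": -1}
    - {"x": 0, "y": -0.001, "z": 0, "rx": 0, "ry": 0, "rz": 0, "claw": -1}

```text
clock: 51.08
ee_pos: [0.6089, 0.2139, 0.0383]
tool_rot: [-3.141, -0.0, 1.655]
force: [-2.3, -0.8, 3.2]
width: 0.0235
gripper_force: 60.1
```

jog_arm:
  increments:
    - {"x": 0, "y": 0, "z": 0, "rx": 0, "ry": 0, "rz": 0, "claw": -0.15}
    - {"x": 0, "y": 0, "z": 0, "rx": 0, "ry": 0, "rz": 0, "claw": -0.15}
    - {"x": 0, "y": 0, "z": 0, "rx": 0, "ry": 0, "rz": 0, "claw": -0.15}
    - {"x": 0, "y": 0, "z": -0.04, "rx": 0, "ry": 0, "rz": 0, "claw": 0.0}
    - {"x": 0, "y": 0, "z": -0.05, "rx": 0, "ry": 0, "rz": 0, "claw": 0.1}

```text
clock: 51.7
ee_pos: [0.6081, 0.2134, 0.1272]
tool_rot: [-3.138, 0.001, 1.655]
force: [0.5, 1.1, 0.5]
width: 0.0469
gripper_force: 0.0
```

```bash
python3 - <<'E'
from h import *
plan([(.506,.2590,.125,94.8)],step=.04)
for c in ['scene']:
    read_camera(c); print(c,near('jaw_face',c,(.57,.262)),near('batten_mid',c,(.609,.213)))
E
```

```text
t 51.7 at [0.6081 0.2134 0.1272] rot [-1.798e+02  1.000e-01  9.480e+01] w 0.047 F [0.5 1.1 0.5] g 0.0
0 {"x":0.018,"y":-0.0326,"z":0.0007,"rx":0,"ry":0,"rz":0,"claw":C}
1 {"x":0.018,"y":-0.0326,"z":0.0007,"rx":0,"ry":0,"rz":0,"claw":C}
2 {"x":0.018,"y":-0.0326,"z":0.0007,"rx":0,"ry":0,"rz":0,"claw":C}
  -- wp
scene [0.5747 0.2599 0.021 ] [0.6086 0.2133 0.0293]
```

jog_arm:
  increments:
    - {"x": 0.018, "y": -0.0326, "z": 0, "rx": 0, "ry": 0, "rz": 0, "claw": 0.1}
    - {"x": 0.018, "y": -0.0326, "z": 0.0, "rx": 0, "ry": 0, "rz": 0, "claw": 0.1}
    - {"x": 0.018, "y": -0.0326, "z": 0.0, "rx": 0, "ry": 0, "rz": 0, "claw": 0.1}
    - {"x": 0, "y": 0, "z": 0.02, "rx": 0, "ry": 0, "rz": 0, "claw": 0.1}
    - {"x": 0, "y": 0, "z": 0.045, "rx": 0, "ry": 0, "rz": 0, "claw": 0.1}

```text
clock: 52.48
ee_pos: [0.508, 0.2609, 0.0632]
tool_rot: [3.138, -0.002, 1.656]
force: [0.8, -1.3, 0.2]
width: 0.0466
gripper_force: 0.0
```

jog_arm:
  increments:
    - {"x": 0, "y": 0, "z": 0, "rx": 0, "ry": 0, "rz": 0, "claw": 0.1}
    - {"x": 0, "y": 0, "z": 0, "rx": 0, "ry": 0, "rz": 0, "claw": -1}
    - {"x": 0, "y": 0, "z": 0, "rx": 0, "ry": 0, "rz": 0, "claw": -1}
    - {"x": 0, "y": 0, "z": 0, "rx": 0, "ry": 0, "rz": 0, "claw": -1}
    - {"x": 0, "y": 0, "z": 0, "rx": 0, "ry": 0, "rz": 0, "claw": -1}
  squeeze: 30

```text
clock: 53.1
ee_pos: [0.5081, 0.2598, 0.0641]
tool_rot: [3.14, -0.001, 1.654]
force: [-1.2, -1.2, 7.0]
width: 0.0133
gripper_force: 34.6
```

jog_arm:
  increments:
    - {"x": 0, "y": 0.006, "z": 0, "rx": 0, "ry": 0, "rz": 0, "claw": -1}
    - {"x": 0, "y": 0.006, "z": 0, "rx": 0, "ry": 0, "rz": 0, "claw": -1}
    - {"x": 0, "y": 0.005, "z": 0, "rx": 0, "ry": 0, "rz": 0, "claw": -1}
    - {"x": 0, "y": 0.003, "z": 0, "rx": 0, "ry": 0, "rz": 0, "claw": -1}
    - {"x": 0, "y": 0.001, "z": 0, "rx": 0, "ry": 0, "rz": 0, "claw": -1}

```text
clock: 53.72
ee_pos: [0.529, 0.2612, 0.0642]
tool_rot: [3.14, -0.0, 1.654]
force: [-2.5, -1.4, 7.4]
width: 0.0134
gripper_force: 34.7
```

jog_arm:
  increments:
    - {"x": 0, "y": 0.001, "z": 0, "rx": 0, "ry": 0, "rz": 0, "claw": -1}
    - {"x": 0, "y": 0.001, "z": 0, "rx": 0, "ry": 0, "rz": 0, "claw": -1}
    - {"x": 0, "y": 0.001, "z": 0, "rx": 0, "ry": 0, "rz": 0, "claw": -1}
    - {"x": 0, "y": 0.0, "z": 0, "rx": 0, "ry": 0, "rz": 0, "claw": -1}
    - {"x": 0, "y": 0, "z": 0, "rx": 0, "ry": 0, "rz": 0, "claw": -1}

```text
clock: 54.35
ee_pos: [0.5306, 0.2613, 0.0641]
tool_rot: [-3.141, -0.0, 1.654]
force: [-5.2, -1.8, 10.1]
width: 0.0135
gripper_force: 35.2
```

Contact. A bit firmer, then release and lift to the lever.

jog_arm:
  increments:
    - {"x": 0, "y": 0.001, "z": 0, "rx": 0, "ry": 0, "rz": 0, "claw": -1}
    - {"x": 0, "y": 0.001, "z": 0, "rx": 0, "ry": 0, "rz": 0, "claw": -1}
    - {"x": 0, "y": 0.0005, "z": 0, "rx": 0, "ry": 0, "rz": 0, "claw": -1}
    - {"x": 0, "y": 0.0, "z": 0, "rx": 0, "ry": 0, "rz": 0, "claw": -1}
    - {"x": 0, "y": 0, "z": 0, "rx": 0, "ry": 0, "rz": 0, "claw": -1}

```text
clock: 54.98
ee_pos: [0.5307, 0.2613, 0.0641]
tool_rot: [-3.136, 0.001, 1.655]
force: [-11.9, -4.0, 16.7]
width: 0.0132
gripper_force: 36.6
```

jog_arm:
  increments:
    - {"x": 0, "y": -0.001, "z": 0, "rx": 0, "ry": 0, "rz": 0, "claw": -1}
    - {"x": 0, "y": 0, "z": 0, "rx": 0, "ry": 0, "rz": 0, "claw": 0}
    - {"x": 0, "y": 0, "z": 0, "rx": 0, "ry": 0, "rz": 0, "claw": 0}
    - {"x": 0, "y": 0, "z": -0.04, "rx": 0, "ry": 0, "rz": 0, "claw": 0}
    - {"x": 0, "y": 0, "z": -0.05, "rx": 0, "ry": 0, "rz": 0, "claw": -0.5}

```text
clock: 55.6
ee_pos: [0.5318, 0.2612, 0.1524]
tool_rot: [-3.139, 0.001, 1.655]
force: [0.6, 0.8, -0.9]
width: 0.0259
gripper_force: 0.0
```

jog_arm:
  increments:
    - {"x": 0, "y": 0, "z": -0.045, "rx": 0, "ry": 0, "rz": 0, "claw": -1}
    - {"x": -0.045, "y": -0.002, "z": 0, "rx": 0, "ry": 0, "rz": 0, "claw": -1}
    - {"x": -0.045, "y": -0.002, "z": 0, "rx": 0, "ry": 0, "rz": 0, "claw": -1}
    - {"x": -0.045, "y": -0.002, "z": 0, "rx": 0, "ry": 0, "rz": 0, "claw": -1}
    - {"x": 0, "y": 0, "z": 0, "rx": 0, "ry": 0, "rz": 0, "claw": -1}

```text
clock: 56.22
ee_pos: [0.5386, 0.1214, 0.1979]
tool_rot: [3.141, 0.002, 1.648]
force: [0.3, 0.4, 1.3]
width: 0.0002
gripper_force: 0.0
```

```bash
python3 - <<'E'
from h import *
for _ in range(4): read_camera('scene')
plan([(.537,.1262,.1845,94.8),(.5272,.1254,.0952,94.8)],step=.015)
c='scene';print(c,near('jaw_face',c,(.594,.262)),near('batten_mid',c,(.609,.213)))
E
```

```text
t 56.4 at [0.5379 0.1282 0.1977] rot [180.   -0.   94.9] w -0.001 F [-1.4  0.4 -0.3] g 0.0
0 {"x":-0.0019,"y":-0.0011,"z":0.0132,"rx":0,"ry":0,"rz":0.1,"claw":C}
  -- wp
1 {"x":0,"y":-0.0016,"z":0.0149,"rx":0,"ry":0,"rz":0,"claw":C}
2 {"x":0,"y":-0.0016,"z":0.0149,"rx":0,"ry":0,"rz":0,"claw":C}
3 {"x":0,"y":-0.0016,"z":0.0149,"rx":0,"ry":0,"rz":0,"claw":C}
4 {"x":0,"y":-0.0016,"z":0.0149,"rx":0,"ry":0,"rz":0,"claw":C}
0 {"x":0,"y":-0.0016,"z":0.0149,"rx":0,"ry":0,"rz":0,"claw":C}
1 {"x":0,"y":-0.0016,"z":0.0149,"rx":0,"ry":0,"rz":0,"claw":C}
  -- wp
scene [0.5972 0.2642 0.0221] [0.6077 0.2171 0.0287]
```

jog_arm:
  increments:
    - {"x": -0.002, "y": -0.001, "z": 0.013, "rx": 0, "ry": 0, "rz": 0, "claw": -1}
    - {"x": 0, "y": -0.001, "z": 0.014, "rx": 0, "ry": 0, "rz": 0, "claw": -1}
    - {"x": 0, "y": -0.001, "z": 0.014, "rx": 0, "ry": 0, "rz": 0, "claw": -1}
    - {"x": 0, "y": -0.002, "z": 0.014, "rx": 0, "ry": 0, "rz": 0, "claw": -1}
    - {"x": 0, "y": -0.003, "z": 0.014, "rx": 0, "ry": 0, "rz": 0, "claw": -1}

```text
clock: 57.15
ee_pos: [0.53, 0.124, 0.1279]
tool_rot: [3.141, -0.0, 1.655]
force: [0.2, 1.2, 4.7]
width: 0.0001
gripper_force: 2.4
```

jog_arm:
  increments:
    - {"x": 0, "y": -0.003, "z": 0.012, "rx": 0, "ry": 0, "rz": 0, "claw": -1}
    - {"x": 0, "y": 0, "z": 0.008, "rx": 0, "ry": 0, "rz": 0, "claw": -1}
    - {"x": 0, "y": 0, "z": 0.006, "rx": 0, "ry": 0, "rz": 0, "claw": -1}
    - {"x": 0, "y": 0, "z": 0.004, "rx": 0, "ry": 0, "rz": 0, "claw": -1}
    - {"x": 0, "y": 0, "z": 0, "rx": 0, "ry": 0, "rz": 0, "claw": -1}

```text
clock: 57.78
ee_pos: [0.5278, 0.1239, 0.0988]
tool_rot: [3.14, -0.0, 1.655]
force: [0.3, 0.1, 6.2]
width: -0.0002
gripper_force: 3.2
```

jog_arm:
  increments:
    - {"x": 0, "y": 0, "z": 0.002, "rx": 0, "ry": 0, "rz": 0, "claw": -1}
    - {"x": 0, "y": 0, "z": 0.001, "rx": 0, "ry": 0, "rz": 0, "claw": -1}
    - {"x": 0, "y": 0, "z": 0.001, "rx": 0, "ry": 0, "rz": 0, "claw": -1}
    - {"x": 0, "y": 0, "z": 0, "rx": 0, "ry": 0, "rz": 0, "claw": -1}
    - {"x": 0, "y": 0, "z": 0, "rx": 0, "ry": 0, "rz": 0, "claw": -1}

```text
clock: 58.4
ee_pos: [0.5279, 0.1239, 0.096]
tool_rot: [3.14, -0.001, 1.655]
force: [-1.7, 0.5, 14.2]
width: 0.0001
gripper_force: 7.0
```

jog_arm:
  increments:
    - {"x": 0, "y": 0, "z": 0.001, "rx": 0, "ry": 0, "rz": 0, "claw": -1}
    - {"x": 0, "y": 0, "z": 0.0005, "rx": 0, "ry": 0, "rz": 0, "claw": -1}
    - {"x": 0, "y": 0, "z": 0, "rx": 0, "ry": 0, "rz": 0, "claw": -1}
    - {"x": 0, "y": 0, "z": 0, "rx": 0, "ry": 0, "rz": 0, "claw": -1}
    - {"x": 0, "y": 0, "z": 0, "rx": 0, "ry": 0, "rz": 0, "claw": -1}

```text
clock: 59.02
ee_pos: [0.528, 0.1239, 0.0952]
tool_rot: [3.14, -0.001, 1.655]
force: [-4.1, -0.7, 20.6]
width: -0.0001
gripper_force: 10.5
```

jog_arm:
  increments:
    - {"x": 0, "y": 0, "z": -0.01, "rx": 0, "ry": 0, "rz": 0, "claw": -1}
    - {"x": 0, "y": 0.002, "z": -0.03, "rx": 0, "ry": 0, "rz": 0, "claw": -1}
    - {"x": 0, "y": 0.003, "z": -0.03, "rx": 0, "ry": 0, "rz": 0, "claw": -1}
    - {"x": 0, "y": 0.003, "z": -0.03, "rx": 0, "ry": 0, "rz": 0, "claw": -1}
    - {"x": 0, "y": 0, "z": 0, "rx": 0, "ry": 0, "rz": 0, "claw": -1}

```text
clock: 59.65
ee_pos: [0.5365, 0.1245, 0.195]
tool_rot: [3.138, -0.001, 1.654]
force: [0.7, 1.0, -0.4]
width: -0.0002
gripper_force: 0.0
```

```bash
python3 - <<'E'
from h import *
read_camera('scene')
c='scene';print(c,near('jaw_tab',c,(.53,.262)),near('batten_mid',c,(.609,.213)),near('punch_tip',c,(.605,.13)))
plan([(.5308,.261,.195,94.8)],step=.046)
E
```

```text
scene [0.5286 0.2595 0.0565] [0.6094 0.2158 0.0279] [0.6074 0.1328 0.0755]
t 59.9 at [0.5337 0.124  0.1916] rot [-179.8    0.    94.8] w 0.000 F [ 0.3 -0.6  0.2] g 0.0
0 {"x":0.0456,"y":0.0029,"z":-0.0011,"rx":0,"ry":0,"rz":0,"claw":C}
1 {"x":0.0456,"y":0.0029,"z":-0.0011,"rx":0,"ry":0,"rz":0,"claw":C}
2 {"x":0.0456,"y":0.0028,"z":-0.0011,"rx":0,"ry":0,"rz":0,"claw":C}
  -- wp
```

jog_arm:
  increments:
    - {"x": 0.0456, "y": 0.003, "z": -0.004, "rx": 0, "ry": 0, "rz": 0, "claw": 0.1}
    - {"x": 0.0456, "y": 0.003, "z": 0, "rx": 0, "ry": 0, "rz": 0, "claw": 0.1}
    - {"x": 0.0456, "y": 0.003, "z": 0, "rx": 0, "ry": 0, "rz": 0, "claw": 0.1}
    - {"x": 0, "y": 0, "z": 0.03, "rx": 0, "ry": 0, "rz": 0, "claw": 0.1}
    - {"x": 0, "y": 0, "z": 0.035, "rx": 0, "ry": 0, "rz": 0, "claw": 0.1}

```text
clock: 60.48
ee_pos: [0.5318, 0.2623, 0.1305]
tool_rot: [-3.141, 0.0, 1.657]
force: [-0.7, -0.8, 0.2]
width: 0.0475
gripper_force: 0.0
```

jog_arm:
  increments:
    - {"x": 0, "y": 0, "z": 0.035, "rx": 0, "ry": 0, "rz": 0, "claw": 0.1}
    - {"x": 0, "y": 0, "z": 0.03, "rx": 0, "ry": 0, "rz": 0, "claw": 0.1}
    - {"x": 0, "y": 0, "z": 0, "rx": 0, "ry": 0, "rz": 0, "claw": 0.1}
    - {"x": 0, "y": 0, "z": 0, "rx": 0, "ry": 0, "rz": 0, "claw": 0.1}
    - {"x": 0, "y": 0, "z": 0, "rx": 0, "ry": 0, "rz": 0, "claw": -1}

```text
clock: 61.1
ee_pos: [0.5336, 0.2619, 0.0687]
tool_rot: [3.139, -0.001, 1.655]
force: [-0.2, 0.3, -0.8]
width: 0.0301
gripper_force: 0.0
```

jog_arm:
  increments:
    - {"x": 0, "y": 0, "z": 0, "rx": 0, "ry": 0, "rz": 0, "claw": -1}
    - {"x": 0, "y": 0, "z": 0, "rx": 0, "ry": 0, "rz": 0, "claw": -1}
    - {"x": 0, "y": 0, "z": 0, "rx": 0, "ry": 0, "rz": 0, "claw": -1}
    - {"x": 0, "y": -0.006, "z": 0, "rx": 0, "ry": 0, "rz": 0, "claw": -1}
    - {"x": 0, "y": -0.006, "z": 0, "rx": 0, "ry": 0, "rz": 0, "claw": -1}

```text
clock: 61.72
ee_pos: [0.5219, 0.261, 0.0685]
tool_rot: [3.138, -0.001, 1.654]
force: [2.0, 0.8, 3.3]
width: 0.013
gripper_force: 32.1
```

jog_arm:
  increments:
    - {"x": 0, "y": -0.006, "z": 0, "rx": 0, "ry": 0, "rz": 0, "claw": -1}
    - {"x": 0, "y": -0.004, "z": 0, "rx": 0, "ry": 0, "rz": 0, "claw": -1}
    - {"x": 0, "y": -0.001, "z": 0, "rx": 0, "ry": 0, "rz": 0, "claw": -1}
    - {"x": 0, "y": -0.001, "z": 0, "rx": 0, "ry": 0, "rz": 0, "claw": -1}
    - {"x": 0, "y": 0, "z": 0, "rx": 0, "ry": 0, "rz": 0, "claw": -1}

```text
clock: 62.35
ee_pos: [0.5095, 0.2602, 0.0684]
tool_rot: [3.139, -0.001, 1.655]
force: [1.8, 0.9, 6.3]
width: 0.0133
gripper_force: 32.7
```

jog_arm:
  increments:
    - {"x": 0, "y": -0.002, "z": 0, "rx": 0, "ry": 0, "rz": 0, "claw": -1}
    - {"x": 0, "y": -0.001, "z": 0, "rx": 0, "ry": 0, "rz": 0, "claw": -1}
    - {"x": 0, "y": -0.0005, "z": 0, "rx": 0, "ry": 0, "rz": 0, "claw": -1}
    - {"x": 0, "y": 0, "z": 0, "rx": 0, "ry": 0, "rz": 0, "claw": 0.1}
    - {"x": 0, "y": 0, "z": 0, "rx": 0, "ry": 0, "rz": 0, "claw": 0.1}

```text
clock: 62.98
ee_pos: [0.5041, 0.2586, 0.0667]
tool_rot: [-3.14, 0.001, 1.655]
force: [0.4, 0.7, -0.4]
width: 0.0469
gripper_force: 0.0
```

jog_arm:
  increments:
    - {"x": 0, "y": 0, "z": -0.03, "rx": 0, "ry": 0, "rz": 0, "claw": 0}
    - {"x": 0, "y": 0, "z": -0.035, "rx": 0, "ry": 0, "rz": 0, "claw": 0}
    - {"x": -0.018, "y": 0.0325, "z": 0, "rx": 0, "ry": 0, "rz": 0, "claw": 0}
    - {"x": -0.018, "y": 0.0325, "z": 0, "rx": 0, "ry": 0, "rz": 0, "claw": 0}
    - {"x": -0.018, "y": 0.0325, "z": 0, "rx": 0, "ry": 0, "rz": 0, "claw": 0}

```text
clock: 63.6
ee_pos: [0.607, 0.2129, 0.1318]
tool_rot: [-3.14, 0.0, 1.655]
force: [0.0, 0.3, 0.9]
width: 0.0427
gripper_force: 0.0
```

```bash
python3 - <<'E'
from h import *
for _ in range(5): read_camera('scene')
plan([(.6085,.214,.040,94.8)],step=.03)
c='scene';print(c,near('jaw_tab',c,(.507,.26)),near('batten_mid',c,(.609,.213)),near('batten_wide',c,(.536,-.006)))
E
```

```text
t 63.9 at [0.6056 0.2135 0.1314] rot [-179.9    0.    94.8] w 0.043 F [-0.5  0.5  0.1] g 0.0
0 {"x":0.0001,"y":0.0007,"z":0.0228,"rx":0,"ry":0,"rz":0,"claw":C}
1 {"x":0.0001,"y":0.0007,"z":0.0228,"rx":0,"ry":0,"rz":0,"claw":C}
2 {"x":0.0001,"y":0.0007,"z":0.0228,"rx":0,"ry":0,"rz":0,"claw":C}
3 {"x":0.0001,"y":0.0007,"z":0.0228,"rx":0,"ry":0,"rz":0,"claw":C}
  -- wp
scene [0.5043 0.2558 0.0578] [0.6088 0.2144 0.0298] [ 0.5391 -0.0073  0.021 ]
```

jog_arm:
  increments:
    - {"x": 0, "y": 0.001, "z": 0.03, "rx": 0, "ry": 0, "rz": 0, "claw": 0}
    - {"x": 0, "y": 0.001, "z": 0.03, "rx": 0, "ry": 0, "rz": 0, "claw": 0}
    - {"x": 0, "y": 0.001, "z": 0.022, "rx": 0, "ry": 0, "rz": 0, "claw": 0}
    - {"x": 0, "y": 0, "z": 0.01, "rx": 0, "ry": 0, "rz": 0, "claw": 0}
    - {"x": 0, "y": 0, "z": 0, "rx": 0, "ry": 0, "rz": 0, "claw": 0}

```text
clock: 64.62
ee_pos: [0.6094, 0.2138, 0.0398]
tool_rot: [-3.141, 0.0, 1.655]
force: [0.7, 0.5, 0.4]
width: 0.0425
gripper_force: 0.0
```

jog_arm:
  increments:
    - {"x": 0, "y": 0, "z": 0, "rx": 0, "ry": 0, "rz": 0, "claw": 0}
    - {"x": 0, "y": 0, "z": 0, "rx": 0, "ry": 0, "rz": 0, "claw": -1}
    - {"x": 0, "y": 0, "z": 0, "rx": 0, "ry": 0, "rz": 0, "claw": -1}
    - {"x": 0, "y": 0, "z": 0, "rx": 0, "ry": 0, "rz": 0, "claw": -1}
    - {"x": 0, "y": 0, "z": 0, "rx": 0, "ry": 0, "rz": 0, "claw": -1}
  squeeze: 60

```text
clock: 65.25
ee_pos: [0.6103, 0.214, 0.0417]
tool_rot: [3.141, -0.001, 1.654]
force: [-2.7, 0.2, 5.2]
width: 0.0234
gripper_force: 60.2
```

jog_arm:
  increments:
    - {"x": 0, "y": 0, "z": -0.008, "rx": 0, "ry": 0, "rz": 0, "claw": -1}
    - {"x": 0, "y": 0, "z": -0.009, "rx": 0, "ry": 0, "rz": 0, "claw": -1}
    - {"x": 0, "y": 0, "z": -0.009, "rx": 0, "ry": 0, "rz": 0, "claw": -1}
    - {"x": 0, "y": 0, "z": 0, "rx": 0, "ry": 0, "rz": 0, "claw": -1}
    - {"x": 0, "y": 0, "z": 0, "rx": 0, "ry": 0, "rz": 0, "claw": -1}

```text
clock: 65.88
ee_pos: [0.6098, 0.2138, 0.0663]
tool_rot: [-3.142, -0.0, 1.655]
force: [-0.5, -0.2, -1.1]
width: 0.0231
gripper_force: 59.5
```

jog_arm:
  increments:
    - {"x": 0.014, "y": 0, "z": 0, "rx": 0, "ry": 0, "rz": 0, "claw": -1}
    - {"x": 0.014, "y": 0, "z": 0, "rx": 0, "ry": 0, "rz": 0, "claw": -1}
    - {"x": 0.014, "y": 0, "z": 0, "rx": 0, "ry": 0, "rz": 0, "claw": -1}
    - {"x": 0.014, "y": 0, "z": 0, "rx": 0, "ry": 0, "rz": 0, "claw": -1}
    - {"x": 0.004, "y": 0, "z": 0, "rx": 0, "ry": 0, "rz": 0, "claw": -1}

```text
clock: 66.5
ee_pos: [0.6042, 0.2758, 0.0662]
tool_rot: [-3.141, -0.001, 1.657]
force: [0.7, -0.0, -0.1]
width: 0.0231
gripper_force: 59.5
```

jog_arm:
  increments:
    - {"x": 0, "y": 0, "z": -0.02, "rx": 0, "ry": 0, "rz": 0, "claw": -1}
    - {"x": 0, "y": 0, "z": -0.035, "rx": 0, "ry": 0, "rz": 0, "claw": -1}
    - {"x": 0, "y": 0, "z": -0.035, "rx": 0, "ry": 0, "rz": 0, "claw": -1}
    - {"x": 0, "y": 0, "z": -0.035, "rx": 0, "ry": 0, "rz": 0, "claw": -1}
    - {"x": 0, "y": 0, "z": -0.015, "rx": 0, "ry": 0, "rz": 0, "claw": -1}

```text
clock: 67.12
ee_pos: [0.6067, 0.273, 0.2104]
tool_rot: [3.136, -0.002, 1.653]
force: [0.3, 0.4, 0.0]
width: 0.0233
gripper_force: 59.5
```

jog_arm:
  increments:
    - {"x": -0.0397, "y": -0.0128, "z": 0, "rx": 0, "ry": 0, "rz": 0, "claw": -1}
    - {"x": -0.0397, "y": -0.0128, "z": 0, "rx": 0, "ry": 0, "rz": 0, "claw": -1}
    - {"x": -0.0397, "y": -0.0128, "z": 0, "rx": 0, "ry": 0, "rz": 0, "claw": -1}
    - {"x": -0.0397, "y": -0.0128, "z": 0, "rx": 0, "ry": 0, "rz": 0, "claw": -1}
    - {"x": -0.0397, "y": -0.0128, "z": 0, "rx": 0, "ry": 0, "rz": 0, "claw": -1}

```text
clock: 67.75
ee_pos: [0.5569, 0.0684, 0.2062]
tool_rot: [-3.141, 0.0, 1.654]
force: [0.9, 0.3, -0.6]
width: 0.0232
gripper_force: 59.5
```

```bash
python3 - <<'E'
from h import *
for _ in range(4): read_camera('scene')
print(bw(0,-.052))
plan([(*bw(0,-.052),.205,177.3)],step=.05)
E
```

```text
(np.float64(0.5315504645630986), np.float64(-0.10994227349802244))
t 68.0 at [0.5574 0.0689 0.2064] rot [-180.     0.    94.6] w 0.023 F [-0.   0.5  0.2] g 59.5
0 {"x":-0.0196,"y":-0.0045,"z":0.0002,"rx":0,"ry":0,"rz":-9.2,"claw":C}
1 {"x":-0.0186,"y":-0.0075,"z":0.0002,"rx":0,"ry":0,"rz":-9.2,"claw":C}
2 {"x":-0.0172,"y":-0.0104,"z":0.0002,"rx":0,"ry":0,"rz":-9.2,"claw":C}
3 {"x":-0.0153,"y":-0.013,"z":0.0002,"rx":0,"ry":0,"rz":-9.2,"claw":C}
4 {"x":-0.013,"y":-0.0153,"z":0.0002,"rx":0,"ry":0,"rz":-9.2,"claw":C}
0 {"x":-0.0104,"y":-0.0172,"z":0.0002,"rx":0,"ry":0,"rz":-9.2,"claw":C}
1 {"x":-0.0075,"y":-0.0186,"z":0.0002,"rx":0,"ry":0,"rz":-9.2,"claw":C}
2 {"x":-0.0045,"y":-0.0196,"z":0.0002,"rx":0,"ry":0,"rz":-9.2,"claw":C}
3 {"x":-0.0013,"y":-0.02,"z":0.0002,"rx":0,"ry":0,"rz":-9.2,"claw":C}
  -- wp
```

jog_arm:
  increments:
    - {"x": -0.0196, "y": -0.0045, "z": 0, "rx": 0, "ry": 0, "rz": -9.2, "claw": -1}
    - {"x": -0.0186, "y": -0.0075, "z": 0, "rx": 0, "ry": 0, "rz": -9.2, "claw": -1}
    - {"x": -0.0172, "y": -0.0104, "z": 0, "rx": 0, "ry": 0, "rz": -9.2, "claw": -1}
    - {"x": -0.0153, "y": -0.013, "z": 0, "rx": 0, "ry": 0, "rz": -9.2, "claw": -1}
    - {"x": -0.013, "y": -0.0153, "z": 0, "rx": 0, "ry": 0, "rz": -9.2, "claw": -1}

```text
clock: 68.58
ee_pos: [0.544, -0.028, 0.2062]
tool_rot: [3.141, -0.001, 2.465]
force: [-0.8, -0.0, -1.0]
width: 0.0232
gripper_force: 59.5
```

jog_arm:
  increments:
    - {"x": -0.0104, "y": -0.0172, "z": 0.0, "rx": 0, "ry": 0, "rz": -9.2, "claw": -1}
    - {"x": -0.0075, "y": -0.0186, "z": 0.0, "rx": 0, "ry": 0, "rz": -9.2, "claw": -1}
    - {"x": -0.0045, "y": -0.0196, "z": 0.0, "rx": 0, "ry": 0, "rz": -9.2, "claw": -1}
    - {"x": -0.0013, "y": -0.02, "z": 0.0, "rx": 0, "ry": 0, "rz": -9.2, "claw": -1}
    - {"x": 0, "y": 0, "z": 0.03, "rx": 0, "ry": 0, "rz": 0, "claw": -1}

```text
clock: 69.2
ee_pos: [0.5351, -0.1099, 0.1781]
tool_rot: [-3.141, 0.006, 3.1]
force: [1.2, -0.3, -1.1]
width: 0.023
gripper_force: 59.5
```

jog_arm:
  increments:
    - {"x": 0, "y": 0, "z": 0.04, "rx": 0, "ry": 0, "rz": 0, "claw": -1}
    - {"x": 0, "y": 0, "z": 0.04, "rx": 0, "ry": 0, "rz": 0, "claw": -1}
    - {"x": 0, "y": 0, "z": 0.03, "rx": 0, "ry": 0, "rz": 0, "claw": -1}
    - {"x": 0, "y": 0, "z": 0, "rx": 0, "ry": 0, "rz": 0, "claw": -1}
    - {"x": 0, "y": 0, "z": 0, "rx": 0, "ry": 0, "rz": 0, "claw": -1}

```text
clock: 69.82
ee_pos: [0.5337, -0.108, 0.0672]
tool_rot: [3.141, 0.001, 3.101]
force: [-0.1, 0.3, -0.3]
width: 0.0234
gripper_force: 59.5
```

```bash
python3 - <<'E'
from h import *
for _ in range(3): read_camera('scene')
plan([(*bw(0,-.052),.032,177.3)],step=.015)
s=save('scene','s5.png')
cv2.imwrite('pics/c5.png',cv2.resize(s[160:420,180:440],None,fx=2.2,fy=2.2)[:,:,::-1])
E
```

```text
t 70.0 at [ 0.5341 -0.1086  0.0679] rot [-180.     0.2  177.6] w 0.023 F [ 0.1 -0.2  0.1] g 59.5
0 {"x":0.0008,"y":-0.0005,"z":0.012,"rx":0,"ry":0,"rz":0.1,"claw":C}
1 {"x":0.0008,"y":-0.0005,"z":0.012,"rx":0,"ry":0,"rz":0.1,"claw":C}
2 {"x":0.0008,"y":-0.0005,"z":0.012,"rx":0,"ry":0,"rz":0.1,"claw":C}
  -- wp
```

View pics/c5.png

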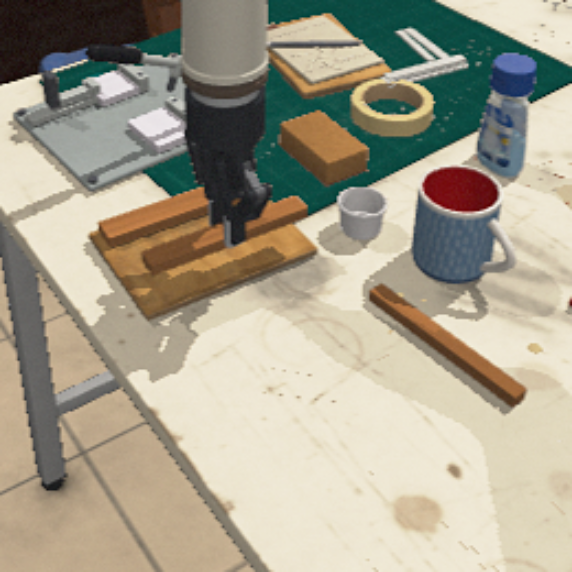

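The mid batten hangs level above the board's right half (crop px 230,240), and the narrow one is still at (445,345). I set the mid batten down.

jog_arm:
  increments:
    - {"x": 0, "y": -0.001, "z": 0.015, "rx": 0, "ry": 0, "rz": 0.2, "claw": -1}
    - {"x": 0, "y": 0, "z": 0.012, "rx": 0, "ry": 0, "rz": 0, "claw": -1}
    - {"x": 0, "y": 0, "z": 0.008, "rx": 0, "ry": 0, "rz": 0, "claw": -1}
    - {"x": 0, "y": 0, "z": 0.001, "rx": 0, "ry": 0, "rz": 0, "claw": -1}
    - {"x": 0, "y": 0, "z": 0.001, "rx": 0, "ry": 0, "rz": 0, "claw": -1}

```text
clock: 70.65
ee_pos: [0.5318, -0.1095, 0.0305]
tool_rot: [3.141, -0.002, 3.096]
force: [-9.4, 2.1, 29.7]
width: 0.023
gripper_force: 63.0
```

jog_arm:
  increments:
    - {"x": 0, "y": 0, "z": 0.001, "rx": 0, "ry": 0, "rz": 0, "claw": -1}
    - {"x": 0, "y": 0, "z": 0, "rx": 0, "ry": 0, "rz": 0, "claw": -1}
    - {"x": 0, "y": 0, "z": 0, "rx": 0, "ry": 0, "rz": 0, "claw": -1}
    - {"x": 0, "y": 0, "z": 0, "rx": 0, "ry": 0, "rz": 0, "claw": -1}
    - {"x": 0, "y": 0, "z": 0, "rx": 0, "ry": 0, "rz": 0, "claw": -1}

```text
clock: 71.28
ee_pos: [0.5317, -0.1095, 0.0306]
tool_rot: [3.141, -0.002, 3.096]
force: [-11.1, 2.4, 31.1]
width: 0.023
gripper_force: 63.2
```

jog_arm:
  increments:
    - {"x": 0, "y": 0, "z": -0.002, "rx": 0, "ry": 0, "rz": 0, "claw": -1}
    - {"x": 0, "y": 0, "z": 0, "rx": 0, "ry": 0, "rz": 0, "claw": -0.15}
    - {"x": 0, "y": 0, "z": 0, "rx": 0, "ry": 0, "rz": 0, "claw": -0.15}
    - {"x": 0, "y": 0, "z": -0.035, "rx": 0, "ry": 0, "rz": 0, "claw": -0.15}
    - {"x": 0, "y": 0, "z": -0.05, "rx": 0, "ry": 0, "rz": 0, "claw": -0.1}

```text
clock: 71.9
ee_pos: [0.5311, -0.1093, 0.1142]
tool_rot: [3.141, -0.005, 3.097]
force: [1.8, 0.3, 0.0]
width: 0.0387
gripper_force: 0.0
```

jog_arm:
  increments:
    - {"x": 0, "y": 0, "z": -0.05, "rx": 0, "ry": 0, "rz": 0, "claw": -0.1}
    - {"x": 0, "y": 0, "z": 0, "rx": 0, "ry": 0, "rz": 10, "claw": -0.1}
    - {"x": 0, "y": 0, "z": 0, "rx": 0, "ry": 0, "rz": 10, "claw": -0.1}
    - {"x": 0, "y": 0, "z": 0, "rx": 0, "ry": 0, "rz": 10, "claw": -0.1}
    - {"x": 0, "y": 0, "z": 0, "rx": 0, "ry": 0, "rz": 10, "claw": -0.1}

```text
clock: 72.53
ee_pos: [0.5325, -0.1096, 0.1648]
tool_rot: [-3.141, -0.001, 2.392]
force: [0.7, -0.3, 0.3]
width: 0.0382
gripper_force: 0.0
```

```bash
python3 - <<'E'
from h import *
read_camera('top')
for q in models.regions_of('batten_narrow','top')[:3]: print(q['conf'],rect('top',q['mask'],.014))
print(near('batten_narrow','top',(.65,-.305)))
read_camera('scene'); print(near('batten_narrow','scene',(.65,-.305)),near('batten_wide','scene',(.536,-.006)),near('batten_mid','scene',(.532,-.11)))
plan([(.6515,-.304,.165,96.6)],step=.06)
E
```

```text
0.66 (array([ 0.65004918, -0.30489088]), np.float64(0.1824236747158506), np.float64(0.019954386705577087), np.float64(96.19307946836248))
[ 0.6538 -0.3101  0.0042]
[ 0.6525 -0.3019  0.008 ] [ 0.5396 -0.0094  0.0162] [ 0.5312 -0.1086  0.0197]
t 72.9 at [ 0.5326 -0.1096  0.1651] rot [-180.    -0.   137.5] w 0.038 F [ 0.9 -0.2 -0.3] g 0.0
0 {"x":-0.0438,"y":-0.0126,"z":0,"rx":0,"ry":0,"rz":8.2,"claw":C}
1 {"x":-0.0451,"y":-0.0063,"z":0,"rx":0,"ry":0,"rz":8.2,"claw":C}
2 {"x":-0.0456,"y":0.0002,"z":0,"rx":0,"ry":0,"rz":8.2,"claw":C}
3 {"x":-0.0451,"y":0.0067,"z":0,"rx":0,"ry":0,"rz":8.2,"claw":C}
4 {"x":-0.0437,"y":0.0131,"z":0,"rx":0,"ry":0,"rz":8.2,"claw":C}
  -- wp
```

jog_arm:
  increments:
    - {"x": -0.0438, "y": -0.0126, "z": 0, "rx": 0, "ry": 0, "rz": 8.2, "claw": -0.1}
    - {"x": -0.0451, "y": -0.0063, "z": 0, "rx": 0, "ry": 0, "rz": 8.2, "claw": -0.1}
    - {"x": -0.0456, "y": 0, "z": 0, "rx": 0, "ry": 0, "rz": 8.2, "claw": -0.1}
    - {"x": -0.0451, "y": 0.0067, "z": 0, "rx": 0, "ry": 0, "rz": 8.2, "claw": -0.1}
    - {"x": -0.0437, "y": 0.0131, "z": 0, "rx": 0, "ry": 0, "rz": 8.2, "claw": -0.1}

```text
clock: 73.5
ee_pos: [0.6515, -0.3057, 0.1651]
tool_rot: [3.142, -0.0, 1.68]
force: [-0.2, -0.7, -0.1]
width: 0.0385
gripper_force: 0.0
```

jog_arm:
  increments:
    - {"x": 0, "y": 0, "z": 0.04, "rx": 0, "ry": 0, "rz": 0, "claw": -0.1}
    - {"x": 0, "y": 0, "z": 0.04, "rx": 0, "ry": 0, "rz": 0, "claw": -0.1}
    - {"x": 0, "y": 0, "z": 0.03, "rx": 0, "ry": 0, "rz": 0, "claw": -0.1}
    - {"x": 0, "y": 0, "z": 0, "rx": 0, "ry": 0, "rz": 0, "claw": -0.1}
    - {"x": 0, "y": 0, "z": 0, "rx": 0, "ry": 0, "rz": 0, "claw": -0.1}

```text
clock: 74.12
ee_pos: [0.6516, -0.3051, 0.0565]
tool_rot: [3.14, 0.001, 1.683]
force: [-0.3, -0.3, 0.2]
width: 0.0388
gripper_force: 0.0
```

```bash
python3 - <<'E'
from h import *
for _ in range(2): read_camera('scene')
s=save('scene','s6.png'); print(near('batten_narrow','scene',(.65,-.305)))
plan([(.6512,-.304,.014,96.4)],step=.03)
cv2.imwrite('pics/c6.png',cv2.resize(s[220:370,300:460],None,fx=3,fy=3)[:,:,::-1])
E
```

```text
[ 0.6503 -0.2996  0.0077]
t 74.3 at [ 0.652  -0.305   0.0573] rot [1.798e+02 1.000e-01 9.640e+01] w 0.039 F [0.5 0.3 0.1] g 0.0
0 {"x":0.0006,"y":-0.0003,"z":0.0216,"rx":0,"ry":0,"rz":0,"claw":C}
1 {"x":0.0006,"y":-0.0003,"z":0.0216,"rx":0,"ry":0,"rz":0,"claw":C}
  -- wp
```

View pics/c6.png

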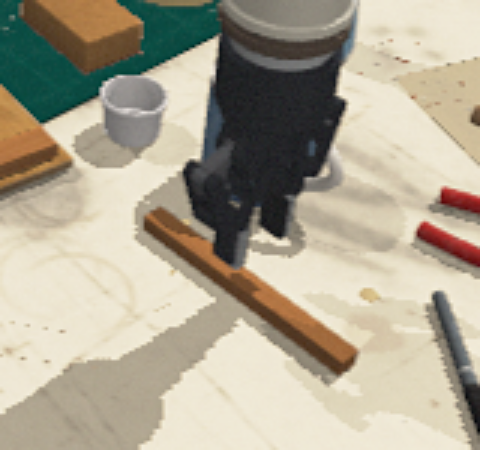

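The fingers straddle the narrow batten's middle (crop px 250,250), clear of the mug. I grip it.

jog_arm:
  increments:
    - {"x": 0.0005, "y": 0, "z": 0.02, "rx": 0, "ry": 0, "rz": 0, "claw": -0.1}
    - {"x": 0.0005, "y": 0, "z": 0.016, "rx": 0, "ry": 0, "rz": 0, "claw": -0.1}
    - {"x": 0, "y": 0, "z": 0.006, "rx": 0, "ry": 0, "rz": 0, "claw": -0.1}
    - {"x": 0, "y": 0, "z": 0, "rx": 0, "ry": 0, "rz": 0, "claw": -0.1}
    - {"x": 0, "y": 0, "z": 0, "rx": 0, "ry": 0, "rz": 0, "claw": -1}

```text
clock: 74.95
ee_pos: [0.6515, -0.3035, 0.0143]
tool_rot: [3.14, 0.0, 1.683]
force: [-1.9, 0.6, 11.5]
width: 0.0216
gripper_force: 5.8
```

jog_arm:
  increments:
    - {"x": 0, "y": 0, "z": 0, "rx": 0, "ry": 0, "rz": 0, "claw": -1}
    - {"x": 0, "y": 0, "z": 0, "rx": 0, "ry": 0, "rz": 0, "claw": -1}
    - {"x": 0, "y": 0, "z": 0, "rx": 0, "ry": 0, "rz": 0, "claw": -1}
    - {"x": 0, "y": 0, "z": 0, "rx": 0, "ry": 0, "rz": 0, "claw": -1}
    - {"x": 0, "y": 0, "z": 0, "rx": 0, "ry": 0, "rz": 0, "claw": -1}

```text
clock: 75.58
ee_pos: [0.6517, -0.3038, 0.0146]
tool_rot: [3.14, 0.001, 1.683]
force: [-1.1, 1.0, 10.9]
width: 0.0162
gripper_force: 64.2
```

jog_arm:
  increments:
    - {"x": 0, "y": 0, "z": -0.03, "rx": 0, "ry": 0, "rz": 0, "claw": -1}
    - {"x": 0, "y": 0, "z": -0.045, "rx": 0, "ry": 0, "rz": 0, "claw": -1}
    - {"x": 0, "y": 0, "z": -0.045, "rx": 0, "ry": 0, "rz": 0, "claw": -1}
    - {"x": 0, "y": 0, "z": -0.045, "rx": 0, "ry": 0, "rz": 0, "claw": -1}
    - {"x": 0, "y": 0, "z": -0.015, "rx": 0, "ry": 0, "rz": 0, "claw": -1}

```text
clock: 76.2
ee_pos: [0.6521, -0.3043, 0.1961]
tool_rot: [3.138, 0.002, 1.683]
force: [-0.8, 0.3, -0.2]
width: 0.0163
gripper_force: 60.8
```

```bash
python3 - <<'E'
from h import *
for _ in range(3): read_camera('scene')
print(jw(-.0135,.055))
plan([(*jw(-.0135,.055),.195,94.8)],step=.05)
E
```

```text
(np.float64(0.6057450650168543), np.float64(0.2647774563737365))
t 76.3 at [ 0.6505 -0.3033  0.1924] rot [-180.    -0.    96.4] w 0.016 F [ 0.5  0.1 -1.2] g 60.8
0 {"x":0.0475,"y":0.0016,"z":-0.0002,"rx":0,"ry":0,"rz":0.1,"claw":C}
1 {"x":0.0475,"y":0.0015,"z":-0.0002,"rx":0,"ry":0,"rz":0.1,"claw":C}
2 {"x":0.0475,"y":0.0014,"z":-0.0002,"rx":0,"ry":0,"rz":0.1,"claw":C}
3 {"x":0.0475,"y":0.0012,"z":-0.0002,"rx":0,"ry":0,"rz":0.1,"claw":C}
4 {"x":0.0475,"y":0.0011,"z":-0.0002,"rx":0,"ry":0,"rz":0.1,"claw":C}
0 {"x":0.0475,"y":0.001,"z":-0.0002,"rx":0,"ry":0,"rz":0.1,"claw":C}
1 {"x":0.0475,"y":0.0009,"z":-0.0002,"rx":0,"ry":0,"rz":0.1,"claw":C}
2 {"x":0.0475,"y":0.0008,"z":-0.0002,"rx":0,"ry":0,"rz":0.1,"claw":C}
3 {"x":0.0475,"y":0.0007,"z":-0.0002,"rx":0,"ry":0,"rz":0.1,"claw":C}
4 {"x":0.0475,"y":0.0006,"z":-0.0002,"rx":0,"ry":0,"rz":0.1,"claw":C}
0 {"x":0.0475,"y":0.0005,"z":-0.0002,"rx":0,"ry":0,"rz":0.1,"claw":C}
1 {"x":0.0475,"y":0.0004,"z":-0.0002,"rx":0,"ry":0,"rz":0.1,"claw":C}
  -- wp
```

jog_arm:
  increments:
    - {"x": 0.0475, "y": 0.0016, "z": 0, "rx": 0, "ry": 0, "rz": 0.1, "claw": -1}
    - {"x": 0.0475, "y": 0.0015, "z": 0, "rx": 0, "ry": 0, "rz": 0.1, "claw": -1}
    - {"x": 0.0475, "y": 0.0014, "z": 0, "rx": 0, "ry": 0, "rz": 0.1, "claw": -1}
    - {"x": 0.0475, "y": 0.0012, "z": 0, "rx": 0, "ry": 0, "rz": 0.1, "claw": -1}
    - {"x": 0.0475, "y": 0.0011, "z": 0, "rx": 0, "ry": 0, "rz": 0.1, "claw": -1}

```text
clock: 76.97
ee_pos: [0.6298, -0.0648, 0.1902]
tool_rot: [-3.137, -0.001, 1.674]
force: [1.2, 0.9, 0.9]
width: 0.016
gripper_force: 60.8
```

jog_arm:
  increments:
    - {"x": 0.0475, "y": 0.001, "z": 0, "rx": 0, "ry": 0, "rz": 0.1, "claw": -1}
    - {"x": 0.0475, "y": 0.0009, "z": 0, "rx": 0, "ry": 0, "rz": 0.1, "claw": -1}
    - {"x": 0.0475, "y": 0.0008, "z": 0, "rx": 0, "ry": 0, "rz": 0.1, "claw": -1}
    - {"x": 0.0475, "y": 0.0007, "z": 0, "rx": 0, "ry": 0, "rz": 0.1, "claw": -1}
    - {"x": 0.0475, "y": 0.0006, "z": 0, "rx": 0, "ry": 0, "rz": 0.1, "claw": -1}

```text
clock: 77.6
ee_pos: [0.6102, 0.1713, 0.1902]
tool_rot: [-3.137, 0.001, 1.665]
force: [0.3, -0.1, -0.6]
width: 0.0162
gripper_force: 60.8
```

jog_arm:
  increments:
    - {"x": 0.0475, "y": 0.0005, "z": 0, "rx": 0, "ry": 0, "rz": 0.1, "claw": -1}
    - {"x": 0.0475, "y": 0.0004, "z": 0, "rx": 0, "ry": 0, "rz": 0.1, "claw": -1}
    - {"x": 0, "y": 0, "z": 0, "rx": 0, "ry": 0, "rz": 0.2, "claw": -1}
    - {"x": 0, "y": 0, "z": 0, "rx": 0, "ry": 0, "rz": 0, "claw": -1}
    - {"x": 0, "y": 0, "z": 0, "rx": 0, "ry": 0, "rz": 0, "claw": -1}

```text
clock: 78.22
ee_pos: [0.6042, 0.2623, 0.1921]
tool_rot: [-3.14, 0.002, 1.656]
force: [0.2, -0.6, -0.4]
width: 0.0161
gripper_force: 60.8
```

```bash
python3 - <<'E'
from h import *
for _ in range(3): read_camera('scene')
print(models.pinpoint('batten_narrow','scene')[:2])
plan([(*jw(-.0135,.055),.065,94.8)],step=.03)
E
```

```text
[{'at': [0.6035, 0.2622, 0.1899], 'conf': 0.75}]
t 78.4 at [0.6044 0.2635 0.1933] rot [-180.     0.    94.9] w 0.016 F [ 0.8 -0.2 -0.3] g 60.8
0 {"x":0.0002,"y":0.0003,"z":0.0257,"rx":0,"ry":0,"rz":0,"claw":C}
1 {"x":0.0002,"y":0.0003,"z":0.0257,"rx":0,"ry":0,"rz":0,"claw":C}
2 {"x":0.0002,"y":0.0003,"z":0.0257,"rx":0,"ry":0,"rz":0,"claw":C}
3 {"x":0.0002,"y":0.0003,"z":0.0257,"rx":0,"ry":0,"rz":0,"claw":C}
4 {"x":0.0002,"y":0.0003,"z":0.0257,"rx":0,"ry":0,"rz":0,"claw":C}
  -- wp
```

jog_arm:
  increments:
    - {"x": 0, "y": 0.0005, "z": 0.03, "rx": 0, "ry": 0, "rz": 0.1, "claw": -1}
    - {"x": 0, "y": 0.0005, "z": 0.03, "rx": 0, "ry": 0, "rz": 0, "claw": -1}
    - {"x": 0, "y": 0, "z": 0.03, "rx": 0, "ry": 0, "rz": 0, "claw": -1}
    - {"x": 0, "y": 0, "z": 0.025, "rx": 0, "ry": 0, "rz": 0, "claw": -1}
    - {"x": 0, "y": 0, "z": 0.014, "rx": 0, "ry": 0, "rz": 0, "claw": -1}

```text
clock: 79.05
ee_pos: [0.6046, 0.2641, 0.0629]
tool_rot: [-3.14, 0.001, 1.656]
force: [0.9, -0.0, -0.1]
width: 0.0163
gripper_force: 60.8
```

jog_arm:
  increments:
    - {"x": 0, "y": 0, "z": 0, "rx": 0, "ry": 0, "rz": 0, "claw": -1}
    - {"x": 0, "y": 0, "z": 0, "rx": 0, "ry": 0, "rz": 0, "claw": -1}
    - {"x": 0, "y": 0, "z": 0, "rx": 0, "ry": 0, "rz": 0, "claw": -1}
    - {"x": 0, "y": 0, "z": 0, "rx": 0, "ry": 0, "rz": 0, "claw": -1}
    - {"x": 0, "y": 0, "z": 0, "rx": 0, "ry": 0, "rz": 0, "claw": -1}

```text
clock: 79.68
ee_pos: [0.6053, 0.265, 0.0648]
tool_rot: [3.141, -0.0, 1.657]
force: [-0.4, 0.0, -1.1]
width: 0.0163
gripper_force: 60.8
```

jog_arm:
  increments:
    - {"x": -0.013, "y": 0, "z": 0, "rx": 0, "ry": 0, "rz": 0, "claw": -1}
    - {"x": -0.013, "y": 0, "z": 0, "rx": 0, "ry": 0, "rz": 0, "claw": -1}
    - {"x": -0.013, "y": 0, "z": 0, "rx": 0, "ry": 0, "rz": 0, "claw": -1}
    - {"x": -0.012, "y": 0, "z": 0, "rx": 0, "ry": 0, "rz": 0.1, "claw": -1}
    - {"x": 0, "y": 0, "z": 0, "rx": 0, "ry": 0, "rz": 0, "claw": -1}

```text
clock: 80.3
ee_pos: [0.61, 0.2117, 0.0643]
tool_rot: [3.142, 0.001, 1.652]
force: [-0.3, -0.4, -1.6]
width: 0.0163
gripper_force: 60.8
```

jog_arm:
  increments:
    - {"x": 0, "y": 0, "z": 0.01, "rx": 0, "ry": 0, "rz": 0, "claw": -1}
    - {"x": 0, "y": 0, "z": 0.01, "rx": 0, "ry": 0, "rz": 0, "claw": -1}
    - {"x": 0, "y": 0, "z": 0.005, "rx": 0, "ry": 0, "rz": 0, "claw": -1}
    - {"x": 0, "y": 0, "z": 0.001, "rx": 0, "ry": 0, "rz": 0, "claw": -1}
    - {"x": 0, "y": 0, "z": 0, "rx": 0, "ry": 0, "rz": 0, "claw": -1}

```text
clock: 80.92
ee_pos: [0.6094, 0.2142, 0.0381]
tool_rot: [-3.142, -0.0, 1.655]
force: [0.0, -0.9, -1.1]
width: 0.0165
gripper_force: 60.8
```

jog_arm:
  increments:
    - {"x": 0, "y": 0, "z": 0.001, "rx": 0, "ry": 0, "rz": 0, "claw": -1}
    - {"x": 0, "y": 0.001, "z": 0.0, "rx": 0, "ry": 0, "rz": 0, "claw": -1}
    - {"x": 0, "y": 0.001, "z": 0, "rx": 0, "ry": 0, "rz": 0, "claw": -1}
    - {"x": 0, "y": 0.001, "z": 0, "rx": 0, "ry": 0, "rz": 0, "claw": -1}
    - {"x": 0, "y": 0, "z": 0, "rx": 0, "ry": 0, "rz": 0, "claw": -1}

```text
clock: 81.55
ee_pos: [0.6122, 0.2144, 0.0378]
tool_rot: [-3.141, -0.0, 1.655]
force: [-3.7, -1.2, 5.5]
width: 0.0166
gripper_force: 61.6
```

jog_arm:
  increments:
    - {"x": 0, "y": 0.001, "z": 0, "rx": 0, "ry": 0, "rz": 0, "claw": -1}
    - {"x": 0, "y": 0, "z": 0, "rx": 0, "ry": 0, "rz": 0, "claw": -1}
    - {"x": 0, "y": 0, "z": 0, "rx": 0, "ry": 0, "rz": 0, "claw": -1}
    - {"x": 0, "y": -0.001, "z": 0, "rx": 0, "ry": 0, "rz": 0, "claw": -1}
    - {"x": 0, "y": 0, "z": 0, "rx": 0, "ry": 0, "rz": 0, "claw": -1}

```text
clock: 82.18
ee_pos: [0.6125, 0.2144, 0.0378]
tool_rot: [3.141, -0.0, 1.655]
force: [-3.1, -0.5, 6.0]
width: 0.0162
gripper_force: 61.5
```

jog_arm:
  increments:
    - {"x": 0, "y": 0, "z": 0, "rx": 0, "ry": 0, "rz": 0, "claw": -0.3}
    - {"x": 0, "y": 0, "z": 0, "rx": 0, "ry": 0, "rz": 0, "claw": -0.3}
    - {"x": 0, "y": 0, "z": 0, "rx": 0, "ry": 0, "rz": 0, "claw": -0.3}
    - {"x": 0, "y": 0, "z": -0.04, "rx": 0, "ry": 0, "rz": 0, "claw": -0.3}
    - {"x": 0, "y": 0, "z": -0.05, "rx": 0, "ry": 0, "rz": 0, "claw": 0.1}

```text
clock: 82.8
ee_pos: [0.6113, 0.2138, 0.1266]
tool_rot: [-3.138, 0.001, 1.655]
force: [0.9, 0.3, 0.5]
width: 0.0461
gripper_force: 0.0
```

```bash
python3 - <<'E'
from h import *
for _ in range(2): read_camera('scene')
plan([(.5055,.2590,.125,94.8)],step=.04)
c='scene';print(c,near('jaw_face',c,(.57,.262)),near('batten_narrow',c,(.613,.213)))
E
```

```text
t 82.9 at [0.6168 0.2154 0.1335] rot [179.4  -0.2  94.8] w 0.047 F [ 1.1  0.1 -0.2] g 0.0
0 {"x":0.0176,"y":-0.0358,"z":0.0028,"rx":0,"ry":0,"rz":0,"claw":C}
1 {"x":0.0176,"y":-0.0358,"z":0.0028,"rx":0,"ry":0,"rz":0,"claw":C}
2 {"x":0.0176,"y":-0.0358,"z":0.0028,"rx":0,"ry":0,"rz":0,"claw":C}
  -- wp
scene [0.5715 0.2631 0.0187] [0.6132 0.2139 0.0304]
```

jog_arm:
  increments:
    - {"x": 0.0178, "y": -0.0341, "z": 0, "rx": 0, "ry": 0, "rz": 0, "claw": 0.1}
    - {"x": 0.0178, "y": -0.0341, "z": 0.0, "rx": 0, "ry": 0, "rz": 0, "claw": 0.1}
    - {"x": 0.0178, "y": -0.0341, "z": 0.0, "rx": 0, "ry": 0, "rz": 0, "claw": 0.1}
    - {"x": 0, "y": 0, "z": 0.02, "rx": 0, "ry": 0, "rz": 0, "claw": 0.1}
    - {"x": 0, "y": 0, "z": 0.045, "rx": 0, "ry": 0, "rz": 0, "claw": 0.1}

```text
clock: 83.62
ee_pos: [0.5064, 0.2601, 0.0622]
tool_rot: [3.139, -0.002, 1.656]
force: [0.2, 1.3, -0.6]
width: 0.0469
gripper_force: 0.0
```

jog_arm:
  increments:
    - {"x": 0, "y": 0, "z": 0, "rx": 0, "ry": 0, "rz": 0, "claw": 0.1}
    - {"x": 0, "y": 0, "z": 0, "rx": 0, "ry": 0, "rz": 0, "claw": -1}
    - {"x": 0, "y": 0, "z": 0, "rx": 0, "ry": 0, "rz": 0, "claw": -1}
    - {"x": 0, "y": 0, "z": 0, "rx": 0, "ry": 0, "rz": 0, "claw": -1}
    - {"x": 0, "y": 0, "z": 0, "rx": 0, "ry": 0, "rz": 0, "claw": -1}
  squeeze: 30

```text
clock: 84.25
ee_pos: [0.5071, 0.2591, 0.0636]
tool_rot: [3.14, -0.001, 1.654]
force: [-0.5, -0.4, 5.5]
width: 0.0134
gripper_force: 34.6
```

jog_arm:
  increments:
    - {"x": 0, "y": 0.007, "z": 0, "rx": 0, "ry": 0, "rz": 0, "claw": -1}
    - {"x": 0, "y": 0.007, "z": 0, "rx": 0, "ry": 0, "rz": 0, "claw": -1}
    - {"x": 0, "y": 0.007, "z": 0, "rx": 0, "ry": 0, "rz": 0, "claw": -1}
    - {"x": 0, "y": 0.005, "z": 0, "rx": 0, "ry": 0, "rz": 0, "claw": -1}
    - {"x": 0, "y": 0.001, "z": 0, "rx": 0, "ry": 0, "rz": 0, "claw": -1}

```text
clock: 84.88
ee_pos: [0.534, 0.261, 0.0636]
tool_rot: [3.14, -0.0, 1.654]
force: [-2.0, -3.0, 8.4]
width: 0.0131
gripper_force: 35.0
```

jog_arm:
  increments:
    - {"x": 0, "y": 0.001, "z": 0, "rx": 0, "ry": 0, "rz": 0, "claw": -1}
    - {"x": 0, "y": 0.001, "z": 0, "rx": 0, "ry": 0, "rz": 0, "claw": -1}
    - {"x": 0, "y": 0.001, "z": 0, "rx": 0, "ry": 0, "rz": 0, "claw": -1}
    - {"x": 0, "y": 0.001, "z": 0, "rx": 0, "ry": 0, "rz": 0, "claw": -1}
    - {"x": 0, "y": 0, "z": 0, "rx": 0, "ry": 0, "rz": 0, "claw": -1}

```text
clock: 85.5
ee_pos: [0.5376, 0.2612, 0.0636]
tool_rot: [3.141, -0.0, 1.654]
force: [-2.1, -1.7, 7.2]
width: 0.0132
gripper_force: 34.9
```

jog_arm:
  increments:
    - {"x": 0, "y": 0.001, "z": 0, "rx": 0, "ry": 0, "rz": 0, "claw": -1}
    - {"x": 0, "y": 0.001, "z": 0, "rx": 0, "ry": 0, "rz": 0, "claw": -1}
    - {"x": 0, "y": 0.0005, "z": 0, "rx": 0, "ry": 0, "rz": 0, "claw": -1}
    - {"x": 0, "y": 0, "z": 0, "rx": 0, "ry": 0, "rz": 0, "claw": -1}
    - {"x": 0, "y": 0, "z": 0, "rx": 0, "ry": 0, "rz": 0, "claw": -1}

```text
clock: 86.12
ee_pos: [0.5377, 0.2612, 0.0635]
tool_rot: [-3.138, 0.0, 1.654]
force: [-8.5, -3.8, 14.5]
width: 0.0135
gripper_force: 36.2
```

jog_arm:
  increments:
    - {"x": 0, "y": 0.001, "z": 0, "rx": 0, "ry": 0, "rz": 0, "claw": -1}
    - {"x": 0, "y": 0, "z": 0, "rx": 0, "ry": 0, "rz": 0, "claw": -1}
    - {"x": 0, "y": 0, "z": 0, "rx": 0, "ry": 0, "rz": 0, "claw": -1}
    - {"x": 0, "y": 0, "z": 0, "rx": 0, "ry": 0, "rz": 0, "claw": -1}
    - {"x": 0, "y": -0.001, "z": 0, "rx": 0, "ry": 0, "rz": 0, "claw": -1}

```text
clock: 86.75
ee_pos: [0.5377, 0.2612, 0.0635]
tool_rot: [-3.138, 0.0, 1.654]
force: [-6.4, -3.5, 12.4]
width: 0.0136
gripper_force: 36.0
```

jog_arm:
  increments:
    - {"x": 0, "y": 0, "z": 0, "rx": 0, "ry": 0, "rz": 0, "claw": 0}
    - {"x": 0, "y": 0, "z": 0, "rx": 0, "ry": 0, "rz": 0, "claw": 0}
    - {"x": 0, "y": 0, "z": -0.04, "rx": 0, "ry": 0, "rz": 0, "claw": 0}
    - {"x": 0, "y": 0, "z": -0.05, "rx": 0, "ry": 0, "rz": 0, "claw": -0.5}
    - {"x": 0, "y": 0, "z": -0.045, "rx": 0, "ry": 0, "rz": 0, "claw": -1}

```text
clock: 87.38
ee_pos: [0.5397, 0.2618, 0.1987]
tool_rot: [3.141, 0.0, 1.655]
force: [0.2, 0.4, 0.5]
width: 0.0067
gripper_force: 0.0
```

jog_arm:
  increments:
    - {"x": -0.045, "y": -0.004, "z": 0, "rx": 0, "ry": 0, "rz": 0, "claw": -1}
    - {"x": -0.045, "y": -0.004, "z": 0, "rx": 0, "ry": 0, "rz": 0, "claw": -1}
    - {"x": -0.045, "y": -0.004, "z": 0, "rx": 0, "ry": 0, "rz": 0, "claw": -1}
    - {"x": 0, "y": 0, "z": 0, "rx": 0, "ry": 0, "rz": 0, "claw": -1}
    - {"x": 0, "y": 0, "z": 0, "rx": 0, "ry": 0, "rz": 0, "claw": -1}

```text
clock: 88.0
ee_pos: [0.5389, 0.1268, 0.1973]
tool_rot: [3.141, -0.001, 1.655]
force: [-0.7, 0.3, 0.4]
width: -0.0
gripper_force: 0.0
```

```bash
python3 - <<'E'
from h import *
for _ in range(3): read_camera('scene')
plan([(.537,.1258,.1845,94.8)],step=.015)
c='scene';print(c,near('jaw_face',c,(.601,.262)),near('batten_narrow',c,(.613,.213)))
E
```

```text
t 88.2 at [0.5387 0.1279 0.1971] rot [-180.   -0.   95.] w 0.000 F [0.4 0.2 0. ] g 0.0
0 {"x":-0.002,"y":-0.0019,"z":0.0126,"rx":0,"ry":0,"rz":0.2,"claw":C}
  -- wp
scene [0.6071 0.2645 0.0205] [0.6148 0.2139 0.0308]
```

jog_arm:
  increments:
    - {"x": -0.002, "y": -0.002, "z": 0.013, "rx": 0, "ry": 0, "rz": 0, "claw": -1}
    - {"x": 0, "y": -0.001, "z": 0.014, "rx": 0, "ry": 0, "rz": 0, "claw": -1}
    - {"x": 0, "y": -0.001, "z": 0.014, "rx": 0, "ry": 0, "rz": 0, "claw": -1}
    - {"x": 0, "y": -0.002, "z": 0.014, "rx": 0, "ry": 0, "rz": 0, "claw": -1}
    - {"x": 0, "y": -0.003, "z": 0.014, "rx": 0, "ry": 0, "rz": 0, "claw": -1}

```text
clock: 88.88
ee_pos: [0.5299, 0.1235, 0.1274]
tool_rot: [3.141, -0.0, 1.655]
force: [0.0, -1.9, 4.2]
width: -0.0002
gripper_force: 2.4
```

jog_arm:
  increments:
    - {"x": 0, "y": -0.003, "z": 0.012, "rx": 0, "ry": 0, "rz": 0, "claw": -1}
    - {"x": 0, "y": 0, "z": 0.008, "rx": 0, "ry": 0, "rz": 0, "claw": -1}
    - {"x": 0, "y": 0, "z": 0.006, "rx": 0, "ry": 0, "rz": 0, "claw": -1}
    - {"x": 0, "y": 0, "z": 0.004, "rx": 0, "ry": 0, "rz": 0, "claw": -1}
    - {"x": 0, "y": 0, "z": 0, "rx": 0, "ry": 0, "rz": 0, "claw": -1}

```text
clock: 89.5
ee_pos: [0.5277, 0.1233, 0.0983]
tool_rot: [3.14, -0.0, 1.655]
force: [0.1, 0.2, 5.8]
width: 0.0001
gripper_force: 3.2
```

jog_arm:
  increments:
    - {"x": 0, "y": 0, "z": 0.002, "rx": 0, "ry": 0, "rz": 0, "claw": -1}
    - {"x": 0, "y": 0, "z": 0.001, "rx": 0, "ry": 0, "rz": 0, "claw": -1}
    - {"x": 0, "y": 0, "z": 0.001, "rx": 0, "ry": 0, "rz": 0, "claw": -1}
    - {"x": 0, "y": 0, "z": 0, "rx": 0, "ry": 0, "rz": 0, "claw": -1}
    - {"x": 0, "y": 0, "z": 0, "rx": 0, "ry": 0, "rz": 0, "claw": -1}

```text
clock: 90.12
ee_pos: [0.5279, 0.1233, 0.0957]
tool_rot: [3.14, -0.001, 1.655]
force: [-3.5, -1.1, 16.7]
width: -0.0003
gripper_force: 8.3
```

jog_arm:
  increments:
    - {"x": 0, "y": 0, "z": 0.001, "rx": 0, "ry": 0, "rz": 0, "claw": -1}
    - {"x": 0, "y": 0, "z": 0, "rx": 0, "ry": 0, "rz": 0, "claw": -1}
    - {"x": 0, "y": 0, "z": 0, "rx": 0, "ry": 0, "rz": 0, "claw": -1}
    - {"x": 0, "y": 0, "z": 0, "rx": 0, "ry": 0, "rz": 0, "claw": -1}
    - {"x": 0, "y": 0, "z": 0, "rx": 0, "ry": 0, "rz": 0, "claw": -1}

```text
clock: 90.75
ee_pos: [0.5281, 0.1233, 0.0948]
tool_rot: [3.139, -0.001, 1.655]
force: [-2.2, -0.6, 14.8]
width: 0.0002
gripper_force: 7.9
```

jog_arm:
  increments:
    - {"x": 0, "y": 0, "z": -0.01, "rx": 0, "ry": 0, "rz": 0, "claw": -1}
    - {"x": 0, "y": 0.002, "z": -0.03, "rx": 0, "ry": 0, "rz": 0, "claw": -1}
    - {"x": 0, "y": 0.003, "z": -0.03, "rx": 0, "ry": 0, "rz": 0, "claw": -1}
    - {"x": 0, "y": 0.003, "z": -0.034, "rx": 0, "ry": 0, "rz": 0, "claw": -1}
    - {"x": 0, "y": 0, "z": 0, "rx": 0, "ry": 0, "rz": 0, "claw": -1}

```text
clock: 91.38
ee_pos: [0.5365, 0.1241, 0.1993]
tool_rot: [3.138, -0.001, 1.655]
force: [-0.8, 0.5, -0.8]
width: 0.0004
gripper_force: 0.0
```

```bash
python3 - <<'E'
from h import *
for _ in range(3): read_camera('scene')
c='scene';print(c,near('jaw_tab',c,(.537,.262)),near('batten_narrow',c,(.613,.213)),near('punch_tip',c,(.605,.13)))
plan([(.5377,.2612,.195,94.8)],step=.047)
E
```

```text
scene [0.5362 0.2599 0.057 ] [0.6132 0.216  0.0314] [0.6071 0.1346 0.0741]
t 91.7 at [0.5338 0.1236 0.1958] rot [-179.8    0.    94.8] w -0.000 F [ 0.1 -0.7 -0.1] g 0.0
0 {"x":0.0456,"y":0.0051,"z":0.0003,"rx":0,"ry":0,"rz":0,"claw":C}
1 {"x":0.0456,"y":0.0051,"z":0.0003,"rx":0,"ry":0,"rz":0,"claw":C}
2 {"x":0.0456,"y":0.0051,"z":0.0003,"rx":0,"ry":0,"rz":0,"claw":C}
  -- wp
```

jog_arm:
  increments:
    - {"x": 0.0456, "y": 0.0045, "z": 0, "rx": 0, "ry": 0, "rz": 0, "claw": 0.1}
    - {"x": 0.0456, "y": 0.0045, "z": 0, "rx": 0, "ry": 0, "rz": 0, "claw": 0.1}
    - {"x": 0.0456, "y": 0.0045, "z": 0, "rx": 0, "ry": 0, "rz": 0, "claw": 0.1}
    - {"x": 0, "y": 0, "z": 0.03, "rx": 0, "ry": 0, "rz": 0, "claw": 0.1}
    - {"x": 0, "y": 0, "z": 0.035, "rx": 0, "ry": 0, "rz": 0, "claw": 0.1}

```text
clock: 92.3
ee_pos: [0.5367, 0.2624, 0.1311]
tool_rot: [3.141, -0.0, 1.657]
force: [0.1, 0.2, -0.3]
width: 0.0469
gripper_force: 0.0
```

jog_arm:
  increments:
    - {"x": 0, "y": 0, "z": 0.035, "rx": 0, "ry": 0, "rz": 0, "claw": 0.1}
    - {"x": 0, "y": 0, "z": 0.03, "rx": 0, "ry": 0, "rz": 0, "claw": 0.1}
    - {"x": 0, "y": 0, "z": 0, "rx": 0, "ry": 0, "rz": 0, "claw": 0.1}
    - {"x": 0, "y": 0, "z": 0, "rx": 0, "ry": 0, "rz": 0, "claw": 0.1}
    - {"x": 0, "y": 0, "z": 0, "rx": 0, "ry": 0, "rz": 0, "claw": -1}

```text
clock: 92.92
ee_pos: [0.538, 0.2618, 0.0688]
tool_rot: [3.139, -0.001, 1.655]
force: [-0.6, -0.9, 1.0]
width: 0.0301
gripper_force: 0.0
```

jog_arm:
  increments:
    - {"x": 0, "y": 0, "z": 0, "rx": 0, "ry": 0, "rz": 0, "claw": -1}
    - {"x": 0, "y": 0, "z": 0, "rx": 0, "ry": 0, "rz": 0, "claw": -1}
    - {"x": 0, "y": 0, "z": 0, "rx": 0, "ry": 0, "rz": 0, "claw": -1}
    - {"x": 0, "y": -0.006, "z": 0, "rx": 0, "ry": 0, "rz": 0, "claw": -1}
    - {"x": 0, "y": -0.007, "z": 0, "rx": 0, "ry": 0, "rz": 0, "claw": -1}

```text
clock: 93.55
ee_pos: [0.5255, 0.2609, 0.0686]
tool_rot: [3.138, -0.002, 1.654]
force: [2.8, 0.8, 7.5]
width: 0.0131
gripper_force: 33.3
```

jog_arm:
  increments:
    - {"x": 0, "y": -0.007, "z": 0, "rx": 0, "ry": 0, "rz": 0, "claw": -1}
    - {"x": 0, "y": -0.006, "z": 0, "rx": 0, "ry": 0, "rz": 0, "claw": -1}
    - {"x": 0, "y": -0.004, "z": 0, "rx": 0, "ry": 0, "rz": 0, "claw": -1}
    - {"x": 0, "y": -0.001, "z": 0, "rx": 0, "ry": 0, "rz": 0, "claw": -1}
    - {"x": 0, "y": 0, "z": 0, "rx": 0, "ry": 0, "rz": 0, "claw": -1}

```text
clock: 94.18
ee_pos: [0.507, 0.2596, 0.0686]
tool_rot: [3.139, -0.002, 1.655]
force: [2.0, 0.9, 7.0]
width: 0.0135
gripper_force: 33.4
```

Slide ≈ 1 mm; pull a bit more, release, return to the narrow batten.

jog_arm:
  increments:
    - {"x": 0, "y": -0.001, "z": 0, "rx": 0, "ry": 0, "rz": 0, "claw": -1}
    - {"x": 0, "y": -0.0005, "z": 0, "rx": 0, "ry": 0, "rz": 0, "claw": -1}
    - {"x": 0, "y": 0, "z": 0, "rx": 0, "ry": 0, "rz": 0, "claw": -1}
    - {"x": 0, "y": 0, "z": 0, "rx": 0, "ry": 0, "rz": 0, "claw": 0}
    - {"x": 0, "y": 0, "z": 0, "rx": 0, "ry": 0, "rz": 0, "claw": 0}

```text
clock: 94.8
ee_pos: [0.5034, 0.2582, 0.0668]
tool_rot: [-3.14, 0.001, 1.655]
force: [-0.5, -0.0, -0.1]
width: 0.043
gripper_force: 0.0
```

jog_arm:
  increments:
    - {"x": 0, "y": 0, "z": -0.03, "rx": 0, "ry": 0, "rz": 0, "claw": 0}
    - {"x": 0, "y": 0, "z": -0.035, "rx": 0, "ry": 0, "rz": 0, "claw": -0.1}
    - {"x": -0.018, "y": 0.0342, "z": 0, "rx": 0, "ry": 0, "rz": 0, "claw": -0.1}
    - {"x": -0.018, "y": 0.0342, "z": 0, "rx": 0, "ry": 0, "rz": 0, "claw": -0.1}
    - {"x": -0.018, "y": 0.0342, "z": 0, "rx": 0, "ry": 0, "rz": 0, "claw": -0.1}

```text
clock: 95.42
ee_pos: [0.6115, 0.2129, 0.1318]
tool_rot: [-3.14, 0.0, 1.656]
force: [0.7, 0.6, 0.2]
width: 0.0384
gripper_force: 0.0
```

```bash
python3 - <<'E'
from h import *
for _ in range(5): read_camera('scene')
plan([(.6125,.214,.040,94.8)],step=.03)
c='scene';print(c,near('jaw_tab',c,(.507,.26)),near('batten_narrow',c,(.613,.213)),near('batten_wide',c,(.536,-.006)))
E
```

```text
t 95.7 at [0.61   0.2134 0.1313] rot [-179.9    0.    94.8] w 0.038 F [-1.   0.1 -0.5] g 0.0
0 {"x":0.0001,"y":0.0006,"z":0.0228,"rx":0,"ry":0,"rz":0,"claw":C}
1 {"x":0.0001,"y":0.0006,"z":0.0228,"rx":0,"ry":0,"rz":0,"claw":C}
2 {"x":0.0001,"y":0.0006,"z":0.0228,"rx":0,"ry":0,"rz":0,"claw":C}
3 {"x":0.0001,"y":0.0006,"z":0.0228,"rx":0,"ry":0,"rz":0,"claw":C}
  -- wp
scene [0.5024 0.2563 0.0571] [0.6132 0.2171 0.0319] [ 0.5382 -0.0101  0.0199]
```

jog_arm:
  increments:
    - {"x": 0.001, "y": 0.001, "z": 0.03, "rx": 0, "ry": 0, "rz": 0, "claw": -0.1}
    - {"x": 0.001, "y": 0.001, "z": 0.03, "rx": 0, "ry": 0, "rz": 0, "claw": -0.1}
    - {"x": 0, "y": 0, "z": 0.022, "rx": 0, "ry": 0, "rz": 0, "claw": -0.1}
    - {"x": 0, "y": 0, "z": 0.01, "rx": 0, "ry": 0, "rz": 0, "claw": -0.1}
    - {"x": 0, "y": 0, "z": 0, "rx": 0, "ry": 0, "rz": 0, "claw": -0.1}

```text
clock: 96.45
ee_pos: [0.6128, 0.2155, 0.0398]
tool_rot: [-3.141, 0.0, 1.655]
force: [0.8, -0.1, 0.4]
width: 0.0384
gripper_force: 0.0
```

jog_arm:
  increments:
    - {"x": 0, "y": 0, "z": 0, "rx": 0, "ry": 0, "rz": 0, "claw": -0.1}
    - {"x": 0, "y": 0, "z": 0, "rx": 0, "ry": 0, "rz": 0, "claw": -1}
    - {"x": 0, "y": 0, "z": 0, "rx": 0, "ry": 0, "rz": 0, "claw": -1}
    - {"x": 0, "y": 0, "z": 0, "rx": 0, "ry": 0, "rz": 0, "claw": -1}
    - {"x": 0, "y": 0, "z": 0, "rx": 0, "ry": 0, "rz": 0, "claw": -1}
  squeeze: 60

```text
clock: 97.08
ee_pos: [0.6137, 0.2157, 0.0416]
tool_rot: [3.14, -0.001, 1.654]
force: [-2.0, 0.4, 6.4]
width: 0.0163
gripper_force: 60.2
```

jog_arm:
  increments:
    - {"x": 0, "y": 0, "z": -0.008, "rx": 0, "ry": 0, "rz": 0, "claw": -1}
    - {"x": 0, "y": 0, "z": -0.009, "rx": 0, "ry": 0, "rz": 0, "claw": -1}
    - {"x": 0, "y": 0, "z": -0.009, "rx": 0, "ry": 0, "rz": 0, "claw": -1}
    - {"x": 0, "y": 0, "z": 0, "rx": 0, "ry": 0, "rz": 0, "claw": -1}
    - {"x": 0, "y": 0, "z": 0, "rx": 0, "ry": 0, "rz": 0, "claw": -1}

```text
clock: 97.7
ee_pos: [0.613, 0.2156, 0.0663]
tool_rot: [-3.141, -0.0, 1.655]
force: [-0.5, 0.1, -0.7]
width: 0.0166
gripper_force: 59.5
```

jog_arm:
  increments:
    - {"x": 0.014, "y": 0, "z": 0, "rx": 0, "ry": 0, "rz": 0, "claw": -1}
    - {"x": 0.014, "y": 0, "z": 0, "rx": 0, "ry": 0, "rz": 0, "claw": -1}
    - {"x": 0.014, "y": 0, "z": 0, "rx": 0, "ry": 0, "rz": 0, "claw": -1}
    - {"x": 0.014, "y": 0, "z": 0, "rx": 0, "ry": 0, "rz": 0, "claw": -1}
    - {"x": 0.004, "y": 0, "z": 0, "rx": 0, "ry": 0, "rz": 0, "claw": -1}

```text
clock: 98.32
ee_pos: [0.6076, 0.2776, 0.0662]
tool_rot: [-3.141, -0.001, 1.657]
force: [-0.1, -0.3, -1.4]
width: 0.0162
gripper_force: 59.5
```

jog_arm:
  increments:
    - {"x": 0, "y": 0, "z": -0.02, "rx": 0, "ry": 0, "rz": 0, "claw": -1}
    - {"x": 0, "y": 0, "z": -0.035, "rx": 0, "ry": 0, "rz": 0, "claw": -1}
    - {"x": 0, "y": 0, "z": -0.035, "rx": 0, "ry": 0, "rz": 0, "claw": -1}
    - {"x": 0, "y": 0, "z": -0.035, "rx": 0, "ry": 0, "rz": 0, "claw": -1}
    - {"x": 0, "y": 0, "z": -0.015, "rx": 0, "ry": 0, "rz": 0, "claw": -1}

```text
clock: 98.95
ee_pos: [0.61, 0.2747, 0.2104]
tool_rot: [3.137, -0.002, 1.653]
force: [0.6, 0.1, -0.8]
width: 0.0161
gripper_force: 59.5
```

jog_arm:
  increments:
    - {"x": -0.0397, "y": -0.0132, "z": 0, "rx": 0, "ry": 0, "rz": 0, "claw": -1}
    - {"x": -0.0397, "y": -0.0132, "z": 0, "rx": 0, "ry": 0, "rz": 0, "claw": -1}
    - {"x": -0.0397, "y": -0.0132, "z": 0, "rx": 0, "ry": 0, "rz": 0, "claw": -1}
    - {"x": -0.0397, "y": -0.0132, "z": 0, "rx": 0, "ry": 0, "rz": 0, "claw": -1}
    - {"x": -0.0397, "y": -0.0132, "z": 0, "rx": 0, "ry": 0, "rz": 0, "claw": -1}

```text
clock: 99.58
ee_pos: [0.5582, 0.0699, 0.2062]
tool_rot: [-3.141, 0.0, 1.654]
force: [0.5, -1.0, -0.1]
width: 0.0161
gripper_force: 59.5
```

```bash
python3 - <<'E'
from h import *
for _ in range(4): read_camera('scene')
plan([(.534,-.0593,.205,177.3)],step=.05)
E
```

```text
t 99.8 at [0.5588 0.0705 0.2064] rot [-180.    -0.    94.6] w 0.016 F [-0.1  0.6 -0.2] g 59.5
0 {"x":-0.0142,"y":-0.0039,"z":0.0002,"rx":0,"ry":0,"rz":-9.2,"claw":C}
1 {"x":-0.0134,"y":-0.0061,"z":0.0002,"rx":0,"ry":0,"rz":-9.2,"claw":C}
2 {"x":-0.0122,"y":-0.0082,"z":0.0002,"rx":0,"ry":0,"rz":-9.2,"claw":C}
3 {"x":-0.0107,"y":-0.01,"z":0.0002,"rx":0,"ry":0,"rz":-9.2,"claw":C}
4 {"x":-0.009,"y":-0.0116,"z":0.0002,"rx":0,"ry":0,"rz":-9.2,"claw":C}
0 {"x":-0.007,"y":-0.0129,"z":0.0002,"rx":0,"ry":0,"rz":-9.2,"claw":C}
1 {"x":-0.0049,"y":-0.0138,"z":0.0002,"rx":0,"ry":0,"rz":-9.2,"claw":C}
2 {"x":-0.0026,"y":-0.0145,"z":0.0002,"rx":0,"ry":0,"rz":-9.2,"claw":C}
3 {"x":-0.0003,"y":-0.0147,"z":0.0002,"rx":0,"ry":0,"rz":-9.2,"claw":C}
  -- wp
```

jog_arm:
  increments:
    - {"x": -0.0142, "y": -0.0039, "z": 0, "rx": 0, "ry": 0, "rz": -9.2, "claw": -1}
    - {"x": -0.0134, "y": -0.0061, "z": 0, "rx": 0, "ry": 0, "rz": -9.2, "claw": -1}
    - {"x": -0.0122, "y": -0.0082, "z": 0, "rx": 0, "ry": 0, "rz": -9.2, "claw": -1}
    - {"x": -0.0107, "y": -0.01, "z": 0, "rx": 0, "ry": 0, "rz": -9.2, "claw": -1}
    - {"x": -0.009, "y": -0.0116, "z": 0, "rx": 0, "ry": 0, "rz": -9.2, "claw": -1}

```text
clock: 100.4
ee_pos: [0.5457, 0.001, 0.2061]
tool_rot: [3.141, -0.001, 2.465]
force: [0.5, -0.2, 0.5]
width: 0.0161
gripper_force: 59.5
```

jog_arm:
  increments:
    - {"x": -0.007, "y": -0.0129, "z": 0.0, "rx": 0, "ry": 0, "rz": -9.2, "claw": -1}
    - {"x": -0.0049, "y": -0.0138, "z": 0.0, "rx": 0, "ry": 0, "rz": -9.2, "claw": -1}
    - {"x": -0.0026, "y": -0.0145, "z": 0.0, "rx": 0, "ry": 0, "rz": -9.2, "claw": -1}
    - {"x": -0.0003, "y": -0.0147, "z": 0.0, "rx": 0, "ry": 0, "rz": -9.2, "claw": -1}
    - {"x": 0, "y": 0, "z": 0.03, "rx": 0, "ry": 0, "rz": 0.3, "claw": -1}

```text
clock: 101.02
ee_pos: [0.5372, -0.0584, 0.1781]
tool_rot: [3.141, 0.006, 3.096]
force: [0.1, 0.2, -1.3]
width: 0.0159
gripper_force: 59.5
```

jog_arm:
  increments:
    - {"x": 0, "y": 0, "z": 0.04, "rx": 0, "ry": 0, "rz": 0, "claw": -1}
    - {"x": 0, "y": 0, "z": 0.04, "rx": 0, "ry": 0, "rz": 0, "claw": -1}
    - {"x": 0, "y": 0, "z": 0.03, "rx": 0, "ry": 0, "rz": 0, "claw": -1}
    - {"x": 0, "y": 0, "z": 0, "rx": 0, "ry": 0, "rz": 0, "claw": -1}
    - {"x": 0, "y": 0, "z": 0, "rx": 0, "ry": 0, "rz": 0, "claw": -1}

```text
clock: 101.65
ee_pos: [0.5358, -0.0573, 0.0671]
tool_rot: [3.141, 0.001, 3.096]
force: [0.2, 0.5, -0.8]
width: 0.0162
gripper_force: 59.5
```

```bash
python3 - <<'E'
from h import *
for _ in range(3): read_camera('scene')
plan([(.534,-.0593,.032,177.3)],step=.015)
s=save('scene','s7.png')
cv2.imwrite('pics/c7.png',cv2.resize(s[160:320,180:400],None,fx=2.6,fy=2.6)[:,:,::-1])
E
```

```text
t 101.8 at [ 0.5362 -0.0578  0.0679] rot [180.    0.2 177.3] w 0.016 F [-0.1 -0.  -0.2] g 59.5
0 {"x":0.0007,"y":-0.0005,"z":0.012,"rx":0,"ry":0,"rz":0,"claw":C}
1 {"x":0.0007,"y":-0.0005,"z":0.012,"rx":0,"ry":0,"rz":0,"claw":C}
2 {"x":0.0007,"y":-0.0005,"z":0.012,"rx":0,"ry":0,"rz":0,"claw":C}
  -- wp
```

View pics/c7.png

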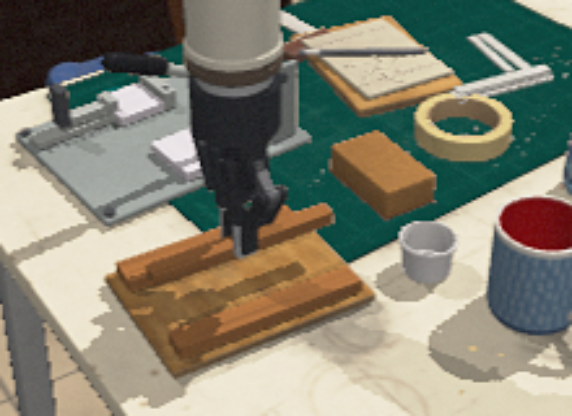

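The narrow batten hangs between the two placed ones (crop px 240,240, with mid at 270,310). I set it down.

jog_arm:
  increments:
    - {"x": 0, "y": -0.001, "z": 0.015, "rx": 0, "ry": 0, "rz": 0, "claw": -1}
    - {"x": 0, "y": 0, "z": 0.012, "rx": 0, "ry": 0, "rz": 0, "claw": -1}
    - {"x": 0, "y": 0, "z": 0.007, "rx": 0, "ry": 0, "rz": 0, "claw": -1}
    - {"x": 0, "y": 0, "z": 0.001, "rx": 0, "ry": 0, "rz": 0, "claw": -1}
    - {"x": 0, "y": 0, "z": 0, "rx": 0, "ry": 0, "rz": 0, "claw": -1}

```text
clock: 102.48
ee_pos: [0.5344, -0.059, 0.0307]
tool_rot: [3.142, -0.001, 3.095]
force: [-0.2, 0.6, -0.4]
width: 0.0162
gripper_force: 59.6
```

jog_arm:
  increments:
    - {"x": 0, "y": 0, "z": 0.0005, "rx": 0, "ry": 0, "rz": 0, "claw": -1}
    - {"x": 0, "y": 0, "z": 0, "rx": 0, "ry": 0, "rz": 0, "claw": -1}
    - {"x": 0, "y": 0, "z": 0, "rx": 0, "ry": 0, "rz": 0, "claw": -1}
    - {"x": 0, "y": 0, "z": 0, "rx": 0, "ry": 0, "rz": 0, "claw": -1}
    - {"x": 0, "y": 0, "z": 0, "rx": 0, "ry": 0, "rz": 0, "claw": -1}

```text
clock: 103.1
ee_pos: [0.5347, -0.059, 0.0308]
tool_rot: [3.142, 0.0, 3.095]
force: [-0.7, 0.3, 0.2]
width: 0.0162
gripper_force: 59.6
```

jog_arm:
  increments:
    - {"x": 0, "y": 0, "z": 0.001, "rx": 0, "ry": 0, "rz": 0, "claw": -1}
    - {"x": 0, "y": 0, "z": 0.0005, "rx": 0, "ry": 0, "rz": 0, "claw": -1}
    - {"x": 0, "y": 0, "z": 0, "rx": 0, "ry": 0, "rz": 0, "claw": -1}
    - {"x": 0, "y": 0, "z": 0, "rx": 0, "ry": 0, "rz": 0, "claw": -0.35}
    - {"x": 0, "y": 0, "z": 0, "rx": 0, "ry": 0, "rz": 0, "claw": -0.35}

```text
clock: 103.72
ee_pos: [0.5348, -0.059, 0.0292]
tool_rot: [3.142, 0.0, 3.095]
force: [0.4, 0.0, 0.6]
width: 0.0278
gripper_force: 0.0
```

jog_arm:
  increments:
    - {"x": 0, "y": 0, "z": -0.03, "rx": 0, "ry": 0, "rz": 0, "claw": -0.35}
    - {"x": 0, "y": 0, "z": -0.04, "rx": 0, "ry": 0, "rz": 0, "claw": -0.35}
    - {"x": 0, "y": 0, "z": -0.05, "rx": 0, "ry": 0, "rz": 0, "claw": -0.35}
    - {"x": 0, "y": 0, "z": -0.05, "rx": 0, "ry": 0, "rz": 0, "claw": -0.35}
    - {"x": 0, "y": 0, "z": -0.04, "rx": 0, "ry": 0, "rz": 0, "claw": -0.35}

```text
clock: 104.35
ee_pos: [0.535, -0.0591, 0.2413]
tool_rot: [-3.142, 0.001, 3.095]
force: [0.2, 0.6, 0.4]
width: 0.0276
gripper_force: 0.0
```

jog_arm:
  increments:
    - {"x": 0.04, "y": 0, "z": -0.02, "rx": 0, "ry": 0, "rz": 0, "claw": -0.35}
    - {"x": 0.04, "y": 0, "z": 0, "rx": 0, "ry": 0, "rz": 0, "claw": -0.35}
    - {"x": 0, "y": 0, "z": 0, "rx": 0, "ry": 0, "rz": 0, "claw": -0.35}
    - {"x": 0, "y": 0, "z": 0, "rx": 0, "ry": 0, "rz": 0, "claw": -0.35}
    - {"x": 0, "y": 0, "z": 0, "rx": 0, "ry": 0, "rz": 0, "claw": -0.35}

```text
clock: 104.98
ee_pos: [0.4558, -0.0552, 0.2591]
tool_rot: [-3.142, 0.0, 3.095]
force: [0.4, -0.2, -0.0]
width: 0.0278
gripper_force: 0.0
```

```bash
python3 - <<'E'
from h import *
s=save('scene','s8.png'); plan([])
c='scene'
for n,g in dict(batten_wide=(.536,-.006),batten_mid=(.532,-.11),batten_narrow=(.534,-.059),jaw_tab=(.505,.258),jaw_face=(.57,.262),lever_grip=(.538,.125),mug=(.746,-.233),white_tub=(.7,-.125),sanding_block=(.74,.004)).items(): print(n,near(n,c,g))
cv2.imwrite('pics/c8.png',cv2.resize(s[140:320,180:420],None,fx=2.5,fy=2.5)[:,:,::-1])
E
```

```text
t 105.0 at [ 0.4556 -0.0552  0.2591] rot [-180.    -0.   177.3] w 0.028 F [-0.4 -0.1  0.1] g 0.0
batten_wide [ 0.5369 -0.0067  0.0211]
batten_mid [ 0.5349 -0.1096  0.0199]
batten_narrow [ 0.5373 -0.057   0.0222]
jaw_tab [0.5038 0.2572 0.0602]
jaw_face None
lever_grip [0.5375 0.1238 0.15  ]
mug [ 0.7482 -0.2319 -0.0027]
white_tub [ 0.6991 -0.1225  0.0009]
sanding_block [0.7454 0.0031 0.0063]
```

View pics/c8.png

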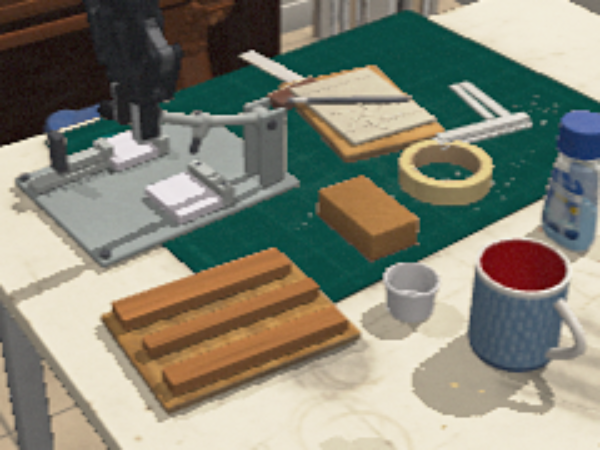

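All three battens lie flat, side by side on the board (crop px 200,285, 230,315 and 260,345). The lever is up, the jaw is open, and nothing else has moved, so I hand in.

```bash
python3 -c "
from h import *
print(arm.job_done())"
```

```text
the job is handed in; nothing more can be done
None
```

I gauged and punched all three battens, widest to narrowest, and laid them flat side by side on the plywood board with the jaw open and the lever up; the job is handed in (about 105 s on the robot clock), and the hand-in call returned no verdict.

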